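# Book in a delivery of pipe fittings

## Task

Book in this delivery: open the bench caliper, stand the brass coupling between its jaws and slide the jaw shut on it until the red pointer stands in the green band, then let go of the jaw so that the reading holds by itself. After that slide the jaw fully open again, put the coupling in the red bin, and stand every brass disc from the blue cradle upright in the white wire rack, one to a slot between its tines. Leave the jar, the wrench and the carton where they are.

Things in the scene. Friction and masses are not known exactly. Their poses are not given: they have to be found in the camera images.
- rack: Fixed white-coated wire stock rack, 200 mm long (its y) and 70 mm wide. Origin under its centre, on the bench. Two rails along its y (rail tops 16 mm high) carry four slots 48 mm apart; each slot is two pairs of upright wire tines (at x = +-30 mm) 62 mm high, 13 mm apart, their tips flaring outwards to 23 mm. A disc stands in a slot on its rim, its axis along the rack's y, without rolling.
- slot1 (a point): Where the centre of a disc standing in rack slot 1 lies: 54.5 mm above the bench (slots are 48 mm apart, number 1 at the rack's -y end). Axes as the rack's.
- slot2 (a point): Where the centre of a disc standing in rack slot 2 lies: 54.5 mm above the bench (slots are 48 mm apart, number 1 at the rack's -y end). Axes as the rack's.
- slot3 (a point): Where the centre of a disc standing in rack slot 3 lies: 54.5 mm above the bench (slots are 48 mm apart, number 1 at the rack's -y end). Axes as the rack's.
- slot4 (a point): Where the centre of a disc standing in rack slot 4 lies: 54.5 mm above the bench (slots are 48 mm apart, number 1 at the rack's -y end). Axes as the rack's.
- disc1_center (a point): Centre of a flat round brass blanking disc, diameter 96 mm, 8 mm thick, 0.3 kg, smooth rim; its own y is the disc's axis (normal to the faces). At the start it stands on its rim in the blue delivery cradle, leaning about 20 degrees, with its upper half free (the top edge can be pinched across the faces). Two to four discs are present.
- disc2_center (a point): Centre of a flat round brass blanking disc, diameter 96 mm, 8 mm thick, 0.3 kg, smooth rim; its own y is the disc's axis (normal to the faces). At the start it stands on its rim in the blue delivery cradle, leaning about 20 degrees, with its upper half free (the top edge can be pinched across the faces). Two to four discs are present.
- disc3_center (a point): Centre of a flat round brass blanking disc, diameter 96 mm, 8 mm thick, 0.3 kg, smooth rim; its own y is the disc's axis (normal to the faces). At the start it stands on its rim in the blue delivery cradle, leaning about 20 degrees, with its upper half free (the top edge can be pinched across the faces). Two to four discs are present.
- disc4_center (a point): Centre of a flat round brass blanking disc, diameter 96 mm, 8 mm thick, 0.3 kg, smooth rim; its own y is the disc's axis (normal to the faces). At the start it stands on its rim in the blue delivery cradle, leaning about 20 degrees, with its upper half free (the top edge can be pinched across the faces). Two to four discs are present.
- cradle: Fixed blue wire delivery cradle, 210 mm long (its y), 110 mm wide; origin under its centre. Four slots 48 mm apart along its y, tines about 50 mm high; the discs lean about 20 degrees in it, their tops towards the cradle's -y. Highest point of a disc about 100 mm above the bench.
- gauge: Fixed bench caliper. Origin on the bench; the parts slide along its y. Flat steel bed plate 100 mm wide (its x) and 4 mm thick, from y = -140 to +105 mm. At -y a grey housing (48 mm high) carries the sprung anvil; the moving jaw comes from +y. The anvil's face is at y = -55 mm when untouched, the jaw's face at y = +45 mm when fully open. Both faces are 36 mm wide and reach from 5 to 45 mm above the bench.
- gauge_bed (a point): On top of the caliper bed plate (4 mm above the bench), the middle of the place for a part, 45 mm from the untouched anvil face and 55 mm from the fully open jaw. Axes as the gauge's.
- jaw (a joint): Position of the moving jaw in m: 0 is fully open (on its end stop), growing as it slides towards the anvil, to 0.078. The gap between the faces is 0.100 - jaw + anvil. It stays where it is left: its friction is about 9 N, more than the anvil spring can push. Starts half shut.
- jaw_tab (a point): Grip point on the black tab that stands up from the moving jaw: tab 12 mm thick along the gauge's y, 30 mm wide along its x, from 45 to 95 mm above the bench; this point is 77 mm above the bench. It moves with the jaw (at jaw = 0 it is at gauge y = +68 mm).
- anvil (a joint): How far the sprung anvil has been pushed in by the part, in m (0 untouched, 0.016 on its stop; 450 N/m). It shows the contact force: a red pointer on it passes over a white scale with a green band on the housing; the pointer is in the green band from 0.004 to 0.012 (1.8 to 5.4 N), in its middle at 0.008.
- coupling_center (a point): Centre (22 mm up) of a short brass pipe coupling, a round sleeve 50 mm in diameter and 44 mm high, 0.25 kg, standing on end on the bench with a copper-coloured stripe round its middle; its z is its axis.
- bin: Fixed red open stock bin with a white blank card on its front, 140 mm (x) by 160 mm (y) outside, walls 5 mm thick and 55 mm high, floor 5 mm; origin under its centre on the bench.
- paste: Bystander: blue jar of sealing paste, 68 mm across, 75 mm high, origin under it.
- wrench: Bystander: steel wrench 160 mm long lying on the bench, origin near its middle, its x along its length.
- carton: Bystander: closed cardboard carton 70 x 100 x 50 mm, origin under its centre.
Not all that is in view belongs to the job. Of the things that look like the bin, take the one that is farthest to the robot's right at the start.

How it is judged:
By the outcome, as a careful person would: the job done as asked, in the order asked, and still so for the second after the job is handed in, with the robot touching nothing.
Of disc1, disc2, disc3, disc4 only 2 to 4 are there at a start; the rules pass over those that are not, and their reading is None.
At some moment in a run one of coupling may be knocked a few centimetres aside while the robot is not near it.
It also fails if it takes over 210 s, if anything falls off the work surface, if the arm or the gripper's body presses on something with over 40 N, if the wrist force passes 120 N, or if a joint passes its speed limit or range.

## Robot

A 7-joint arm with a two-finger parallel gripper is mounted at the origin on the work surface. World frame = base frame: x ahead of the robot, y to its left, z up, the work surface at z = 0. Lengths are in m, angles in rad, forces in N, time in s.
With the tool pointing down it reaches from about 0.4 to 0.875 m from the base axis. Payload 4.4 kg.
Tool frame: the origin (TCP) lies at the very end of the fingers, on their centre line; the grasp point (between the pads) lies 19 mm behind it; z points along the fingers, y is the direction in which the jaws open and shut (so a half turn about z gives the same grasp; the last joint's range is limited). The gripper opens to 85 mm and grips with 20 to 120 N. Pads are 22 mm wide; open, the fingers measure 114 mm over their backs; the gripper's body (76 mm by 85 mm) begins 54 mm behind the grasp point. The pads swing forward as they close: fully open they stand 13 mm farther back than shut.
Start: joints at [1.238, 0.628, 0.038, 1.517, -0.027, 0.996, -0.02], TCP at [0.171, -0.627, 0.231] pointing down, gripper open.
Joint ranges: [-3.06, 3.06], [-0.37, 2.12], [-1.25, 1.32], [0.18, 2.47], [-1.1, 4.24], [0.23, 1.98], [-2.94, 2.94]. Speed limits (rad/s): [2.57, 2.57, 3.14, 3.14, 3.14, 3.14, 3.14].

## Interface

Orientations are given as a unit quaternion [x, y, z, w].
In Python, from station import arm gives the robot as it stands.
- The arm moves only by the tool carry_out, never from a script. Its argument "rows" is a list of rows, each a list of 5 numbers: the finger opening in mm, from 0 to 85.4, then the shift along the tool's x, y, z normalised to -1 to 1, where 1 is 250 mm, then the turn about the tool's z normalised to -1 to 1, where 1 is 2 rad. In form: [[fingers, tx, ty, tz, roll], ...]. A call has 1 to 20 rows; each row shifts and turns the pose as measured when the row begins, along the tool's axes as they then stand; what a row does not reach is not made up. A row lasts 1/12 s, in which the tool goes at most 41.7 mm and 7.16 degrees, less where a joint would pass 70% of its speed; a pose out of reach is approached as far as the arm can. A call with a number of a shift or a turn outside -1 to 1 is refused whole. A call with a gripper value outside its range is refused whole. The fingers move at their own pace and stop on an object; "newtons" is the grip in N (left out, the last holds). Time passes only in rows, so rows that do not move let the fingers close. It gives the time, the measured TCP pose, the force and the opening at its end, in the units of the state.
- arm.sense(): the state, without advancing time (a new reading comes with each control period).
- arm.grab_frame(name): name is "scene" or "top" or "wrist"; returns the picture (420x560x3 uint8, blue, green, red); there is no depth.
- arm.get_calibration(name): a dict with "K" (3x3 intrinsics, pixels), "R" (3x3) and "t" (3): a world point X has camera coordinates R X + t; the wrist camera has in their place "mount" (4x4, takes a point from camera to tool coordinates, whose origin is the TCP and whose axes are the flange's). Camera axes: x right, y down, z forward; pixel columns grow to the right and rows downward; lengths in m; the calibration is good to about 2 mm. A picture is of the moment at which its call begins: read the wrist's pose just before it. get_calibration takes no time and is no camera call.
- arm.job_done(): hands the job in, once; it reports no verdict.
The state is a dict: "t": time; "q": joint angles; "qd": joint speeds; "effort": joint torques, N m; "ee_pos": TCP position; "orientation": TCP orientation; "contact_force": force on the tool from outside, world axes, zero at the start; "wrist_torque": the same for the moment, N m; "grip_width": opening from 0.0 (shut) to 1.0 (fully open).
Only numpy, scipy, OpenCV 4.12 (cv2) and the standard library are available. Lean on these libraries where they do the work, as an engineer would, in place of code of your own. Each camera call takes 0.05 s, during which the arm holds its last target.

## Working session

There is one attempt and no reset: what is moved stays moved. The work goes in short steps, Python scripts to look and compute and a tool call to move; the robot and the scene stay as the last step left them, time stands still between calls to the robot, and variables do not carry over. Pictures are saved under pics/ and viewed, and the job is handed in when it is done.

Besides the shell and the picture viewer there is one more tool, called after "Emit:" as name(argument=value, ...) on one line, values as JSON. carry_out: Moves the arm, as the interface text tells. Scaled input: -1 to 1 covers 250 mm each way for a shift and 2 rad each way for a turn. Its arguments: {"type":"object","properties":{"rows":{"type":"array","items":{"type":"array","items":{"type":"number"}}},"newtons":{"type":"number"}},"required":["rows"]}

```bash
ls; mkdir -p pics; cat > h.py <<'E'
import numpy as np, cv2
from station import arm
from scipy.spatial.transform import Rotation as Rn
def snap(n,f):
    s=arm.sense(); im=arm.grab_frame(n); cv2.imwrite('pics/'+f+'.png',im); return s,im
def cam(n,s=None):
    c=arm.get_calibration(n); K=np.array(c['K'])
    if 'R' in c and c['R'] is not None: return K,np.array(c['R']),np.array(c['t'])
    M=np.array(c['mount']); T=np.eye(4); T[:3,:3]=Rn.from_quat(s['orientation']).as_matrix(); T[:3,3]=s['ee_pos']
    W=np.linalg.inv(T@M); return K,W[:3,:3],W[:3,3]
def ray(c,u,v,z):
    K,R,t=c; d=R.T@np.linalg.solve(K,[u,v,1]); o=-R.T@t; return o+d*(z-o[2])/d[2]
def proj(c,X):
    K,R,t=c; p=K@(R@np.array(X)+t); return p[:2]/p[2]
def crop(im,u0,v0,u1,v1,k,f):
    cv2.imwrite('pics/'+f+'.png',cv2.resize(im[v0:v1,u0:u1],None,fx=k,fy=k,interpolation=cv2.INTER_CUBIC))
E
python3 - <<'E'
from h import *
for n in ['scene','top','wrist']:
    s,im=snap(n,n+'0'); 
print(s)
for n in ['scene','top','wrist']: print(arm.get_calibration(n))
E
```

```text
pics
{'t': 0.1, 'q': array([ 1.23819324,  0.62925402,  0.03843891,  1.51827411, -0.02698166,
        0.99629815, -0.01999248]), 'qd': array([-0.00044103, -0.00115567, -0.00018945, -0.00241017, -0.00082004,
       -0.00033932,  0.00046325]), 'effort': array([ 2.26651115e-03, -5.64532149e+01,  1.22976132e+00, -1.93974262e+01,
        1.10909919e-02,  5.34115083e-03,  4.80959443e-06]), 'ee_pos': array([ 0.17125081, -0.62645139,  0.23047874]), 'orientation': array([ 9.91113369e-01,  1.33017122e-01, -1.28671359e-04, -8.48196029e-04]), 'contact_force': array([-0.17175303,  0.43455208,  0.43883751]), 'wrist_torque': array([-0.02476   ,  0.01936545,  0.02301046]), 'grip_width': 0.9995611299956842}
{'K': array([[531.54356731,   0.        , 279.77128317],
       [  0.        , 531.54356731, 209.37976485],
       [  0.        ,   0.        ,   1.        ]]), 'R': array([[ 0.76058919,  0.6491619 , -0.00963897],
       [ 0.51449841, -0.61173326, -0.60089417],
       [-0.39597408,  0.45207437, -0.79927048]]), 't': array([-0.42071112, -0.12843743,  1.8628787 ])}
{'K': array([[520.45546522,   0.        , 277.88233415],
       [  0.        , 520.45546522, 201.87868155],
       [  0.        ,   0.        ,   1.        ]]), 'R': array([[ 0.00848324, -0.99975629,  0.02038136],
       [-0.98289721, -0.01208633, -0.183758  ],
       [ 0.18395955, -0.01847392, -0.98276019]]), 't': array([0.08098744, 0.49778152, 1.38413613])}
{'K': array([[357.42140972,   0.        , 277.1010999 ],
       [  0.        , 357.42140972, 212.45561377],
       [  0.        ,   0.        ,   1.        ]]), 'mount': array([[-8.69944138e-04, -9.64642746e-01, -2.63559510e-01,
         6.70809440e-02],
       [ 9.99999383e-01, -1.02114734e-03,  4.36708850e-04,
         7.40677422e-04],
       [-6.90401116e-04, -2.63558968e-01,  9.64643040e-01,
        -1.43512199e-01],
       [ 0.00000000e+00,  0.00000000e+00,  0.00000000e+00,
         1.00000000e+00]])}
```

View pics/scene0.png

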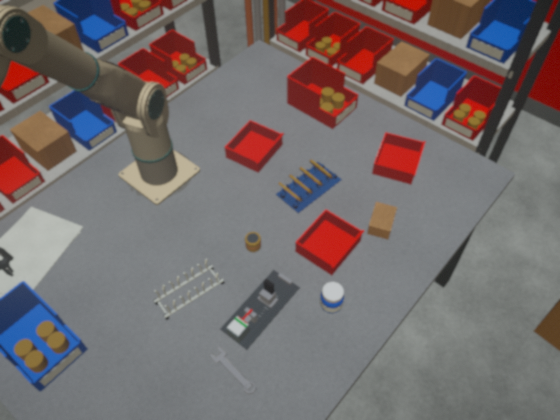

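View pics/top0.png

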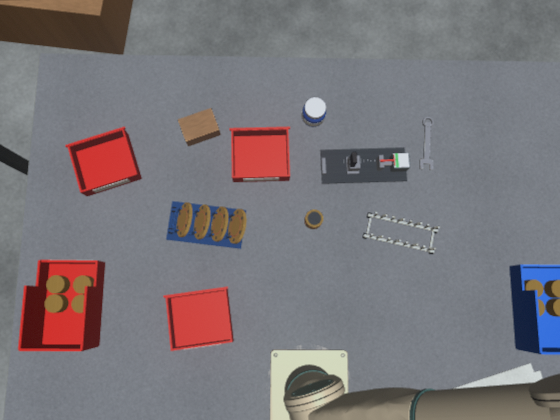

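View pics/wrist0.png

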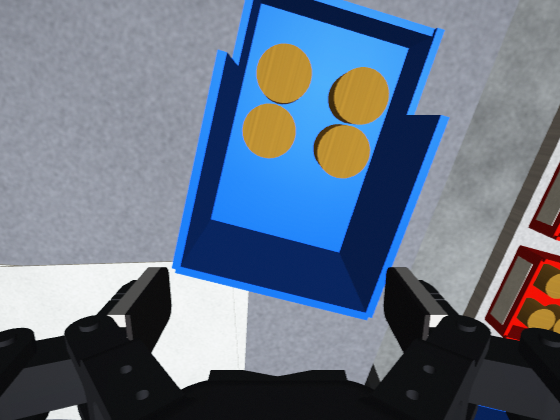

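```bash
python3 - <<'E'
from h import *
im=cv2.imread('pics/top0.png')
crop(im,155,90,305,250,5,'tA'); crop(im,300,90,450,260,5,'tB')
c=cam('top')
for n,u,v,z in [('binC',261,154,0.05),('binL',104,162,.05),('binN',199,319,.05),('coup',314,218,.044),('jar',315,110,.07),('rack c',401,232,.03),('cradle',207,225,.03)]: print(n,ray(c,u,v,z).round(3))
E
```

```text
binC [0.631 0.134 0.05 ]
binL [0.602 0.567 0.05 ]
binN [0.181 0.29  0.05 ]
coup [ 0.453 -0.013  0.044]
jar [ 0.755 -0.015  0.07 ]
rack c [ 0.419 -0.255  0.03 ]
cradle [0.433 0.28  0.03 ]
```

View pics/tA.png

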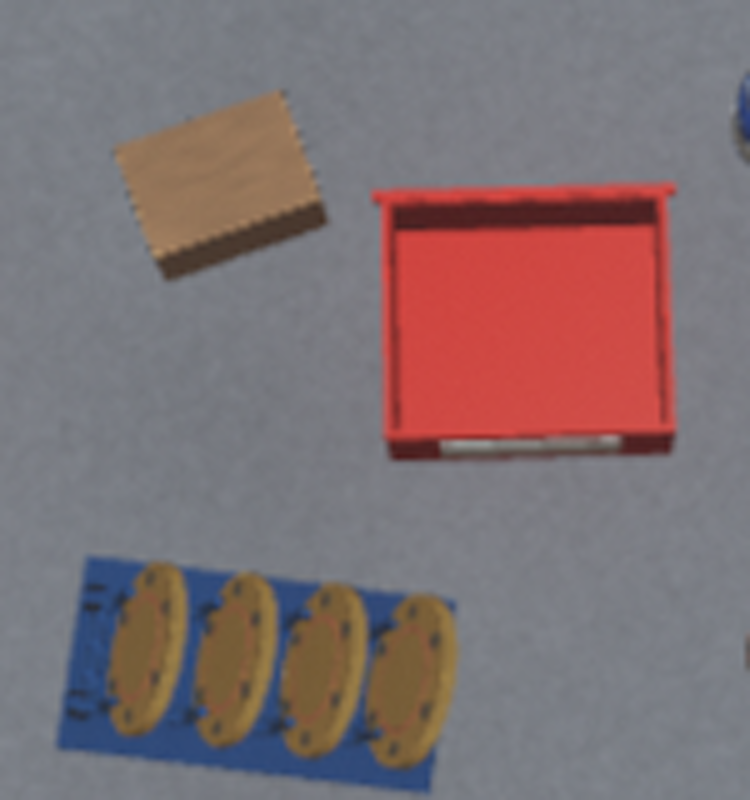

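View pics/tB.png

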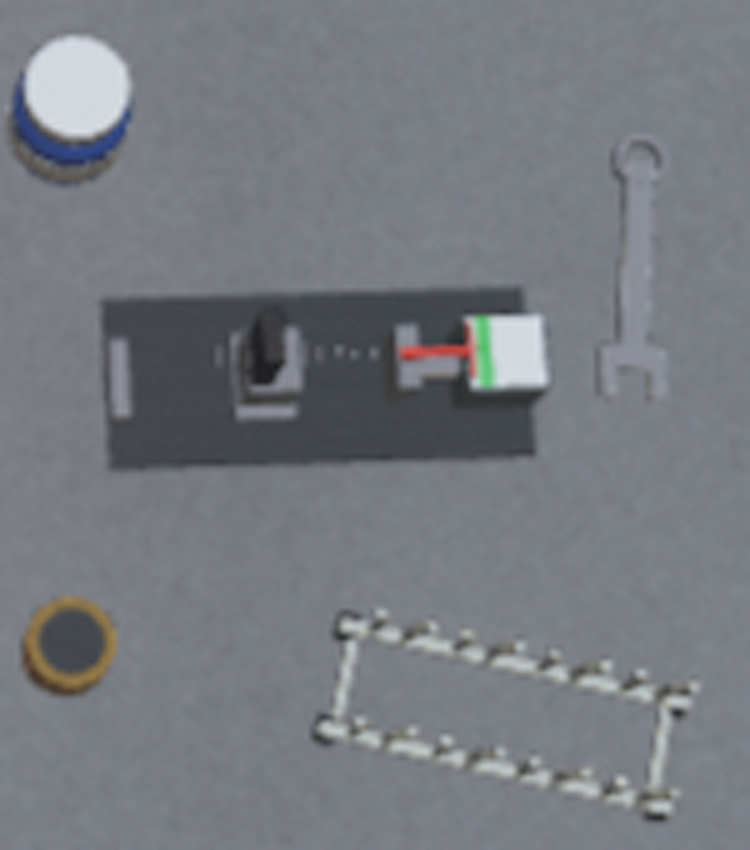

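```bash
cat >> h.py <<'E'
def st():
    s=arm.sense(); M=Rn.from_quat(s['orientation']).as_matrix(); phi=np.degrees(np.arctan2(M[1,0],M[0,0]))
    print('t %.1f pos'%s['t'],s['ee_pos'].round(4),'phi %.2f'%phi,'tilt %.2f'%np.degrees(np.arccos(-M[2,2])),'F',s['contact_force'].round(1),'w %.1f'%(s['grip_width']*85.4)); return s,phi,M
def go(x,y,z,phi=None):
    s,p,M=st(); d=M.T@(np.array([x,y,z])-s['ee_pos']); L=np.linalg.norm(d); n=int(np.ceil(L/0.040)); 
    print('tool delta mm',(d*1000).round(1),'L %.0f'%(L*1000),'units',(d/.25).round(4),'n',n,'per row',(d/.25/max(n,1)).round(4))
    if phi is not None:
        a=(p-phi+90)%180-90; k=int(np.ceil(abs(a)/7)); print('roll deg %.2f'%a,'or %.2f'%(a-180*np.sign(a)),'rows',k,'each %.4f'%(a/max(k,1)/114.59))
E
python3 - <<'E'
from h import *
c=cam('top')
f=lambda u,v:(300+(u-2)/5,90+(v-2)/5)
P=[ray(c,*f(*p),.004) for p in [(103,298),(523,290),(535,455),(108,468)]]
for p in P: print('g',p.round(4))
print([np.linalg.norm(P[i]-P[(i+1)%4]).round(4) for i in range(4)])
ctr=sum(P)/4; yv=(P[0]+P[3]-P[1]-P[2]); yv/=np.linalg.norm(yv); print('gctr',ctr,'y axis deg',np.degrees(np.arctan2(yv[1],yv[0])),'org',ctr+yv*.0175)
print('tab top',ray(c,*f(268,332),.095))
P=[ray(c,*f(*p),.014) for p in [(347,625),(680,700),(655,803),(325,730)]]
for p in P: print('r',p.round(4))
print([np.linalg.norm(P[i]-P[(i+1)%4]).round(4) for i in range(4)], sum(P)/4)
f=lambda u,v:(155+(u-2)/5,90+(v-2)/5)
P=[ray(c,*f(*p),.002) for p in [(87,557),(455,602),(432,792),(58,746)]]
for p in P: print('c',p.round(4))
print([np.linalg.norm(P[i]-P[(i+1)%4]).round(4) for i in range(4)], sum(P)/4)
P=[ray(c,*f(*p),.055) for p in [(378,193),(672,187),(672,435),(388,435)]]
for p in P: print('b',p.round(4))
st()
E
```

```text
g [ 0.6608 -0.0355  0.004 ]
g [ 0.6692 -0.2794  0.004 ]
g [ 0.5712 -0.2828  0.004 ]
g [ 0.5603 -0.0377  0.004 ]
[np.float64(0.2441), np.float64(0.0981), np.float64(0.2453), np.float64(0.1005)]
gctr [ 0.61538825 -0.15885305  0.004     ] y axis deg 92.24453153613712 org [ 0.61470288 -0.14136647  0.004     ]
tab top [ 0.61622194 -0.11538447  0.095     ]
r [ 0.4696 -0.1704  0.014 ]
r [ 0.4293 -0.3564  0.014 ]
r [ 0.3715 -0.3397  0.014 ]
r [ 0.4103 -0.1567  0.014 ]
[np.float64(0.1903), np.float64(0.0602), np.float64(0.187), np.float64(0.0609)] [ 0.42017163 -0.25577243  0.014     ]
c [0.5039 0.384  0.002 ]
c [0.4806 0.1762 0.002 ]
c [0.3733 0.1868 0.002 ]
c [0.3967 0.3952 0.002 ]
[np.float64(0.2091), np.float64(0.1079), np.float64(0.2097), np.float64(0.1077)] [0.43861622 0.28553791 0.002     ]
b [0.703  0.2215 0.055 ]
b [0.7091 0.057  0.055 ]
b [0.5663 0.0563 0.055 ]
b [0.5642 0.2125 0.055 ]
t 0.1 pos [ 0.1713 -0.6266  0.2306] phi 15.28 tilt 0.08 F [ 0.  -0.5 -0.9] w 85.1
```

```bash
python3 -c "
from h import *
go(.61,-.113,.23,2.2)"
```

```text
t 0.1 pos [ 0.1713 -0.6266  0.2306] phi 15.28 tilt 0.08 F [ 0.  -0.5 -0.9] w 85.1
tool delta mm [ 558.6 -379.7    1.1] L 675 units [ 2.2343 -1.5189  0.0046] n 17 per row [ 0.1314 -0.0893  0.0003]
roll deg 13.08 or -166.92 rows 2 each 0.0571
```

Emit:
carry_out(rows=[[40, 0.131, -0.089, 0, 0], [40, 0.131, -0.089, 0, 0], [40, 0.131, -0.089, 0, 0], [40, 0.131, -0.089, 0, 0], [40, 0.131, -0.089, 0, 0], [40, 0.131, -0.089, 0, 0], [40, 0.131, -0.089, 0, 0], [40, 0.131, -0.089, 0, 0], [40, 0.131, -0.089, 0, 0], [40, 0.131, -0.089, 0, 0], [40, 0.131, -0.089, 0, 0], [40, 0.131, -0.089, 0, 0], [40, 0.131, -0.089, 0, 0], [40, 0.131, -0.089, 0, 0], [40, 0.131, -0.089, 0, 0], [40, 0.131, -0.089, 0, 0], [40, 0.131, -0.089, 0, 0], [40, 0, 0, 0, 0.057], [40, 0, 0, 0, 0.057], [40, 0, 0, 0, 0]], newtons=30)

```text
t: 1.82
ee_pos: [0.6268, -0.0891, 0.2197]
orientation: [1.0, 0.013, -0.004, -0.003]
contact_force: [0.3, 0.9, 0.1]
grip_width: 0.468
```

```bash
python3 -c "
from h import *
go(.61,-.113,.23,2.2)
s,im=snap('wrist','w1');st()"
```

```text
t 1.8 pos [ 0.6268 -0.0891  0.2197] phi 1.46 tilt 0.60 F [0.3 0.9 0.1] w 40.0
tool delta mm [-17.5  23.4 -10.3] L 31 units [-0.0699  0.0934 -0.0411] n 1 per row [-0.0699  0.0934 -0.0411]
roll deg -0.74 or 179.26 rows 1 each -0.0064
t 1.9 pos [ 0.6263 -0.0899  0.2197] phi 1.67 tilt 0.61 F [0.8 0.2 0.6] w 40.1
```

View pics/w1.png

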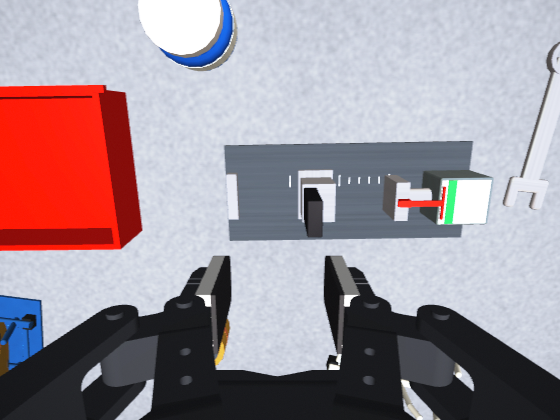

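```bash
python3 - <<'E'
from h import *
s=arm.sense();c=cam('wrist',s)
P=[ray(c,*p,.004) for p in [(225,146),(472,141),(461,238),(231,241)]]
for p in P: print('g',p.round(4))
ctr=sum(P)/4; yv=(P[0]+P[3]-P[1]-P[2]); yv/=np.linalg.norm(yv); print([np.linalg.norm(P[i]-P[(i+1)%4]).round(4) for i in range(4)],'gctr',ctr,'y axis deg',np.degrees(np.arctan2(yv[1],yv[0])),'org',ctr+yv*.0175)
print('tab top',ray(c,306,190,.095),ray(c,321,189,.095),ray(c,308,236,.095),ray(c,322,236,.095))
crop(cv2.imread('pics/w1.png'),215,130,485,250,3,'w1c')
E
```

```text
g [ 0.6603 -0.0368  0.004 ]
g [ 0.6722 -0.28    0.004 ]
g [ 0.5711 -0.2862  0.004 ]
g [ 0.5603 -0.0421  0.004 ]
[np.float64(0.2435), np.float64(0.1013), np.float64(0.2444), np.float64(0.1001)] gctr [ 0.61599153 -0.16128686  0.004     ] y axis deg 92.65679569120368 org [ 0.61518035 -0.14380568  0.004     ]
tab top [ 0.63765543 -0.111691    0.095     ] [ 0.63877038 -0.1230922   0.095     ] [ 0.60052365 -0.11514431  0.095     ] [ 0.60085747 -0.12622524  0.095     ]
```

View pics/w1c.png

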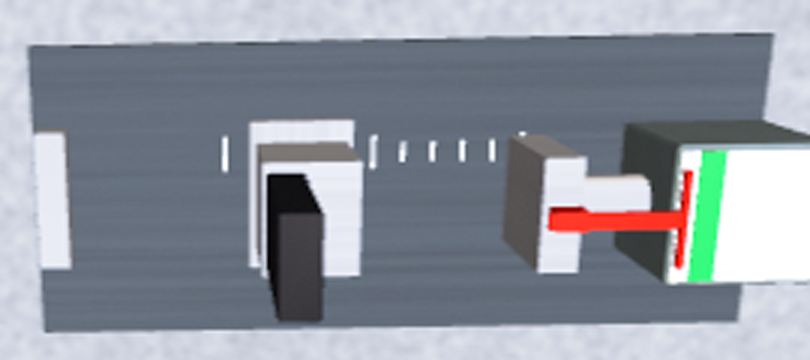

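```bash
python3 - <<'E'
from h import *
s=arm.sense();c=cam('wrist',s)
P=[ray(c,*p,.095) for p in [(307.7,200.7),(322.7,200.7),(322,237),(308.7,237)]]
print(np.array(P).round(4), sum(P)/4)
x,y=(sum(P)/4)[:2]
go(x,y,.13,2.5)
E
```

```text
[[ 0.6293 -0.1134  0.095 ]
 [ 0.6296 -0.125   0.095 ]
 [ 0.6    -0.1263  0.095 ]
 [ 0.5997 -0.1157  0.095 ]] [ 0.61465798 -0.12010245  0.095     ]
t 1.9 pos [ 0.6263 -0.0899  0.2197] phi 1.67 tilt 0.61 F [0.8 0.2 0.6] w 40.1
tool delta mm [-11.7  30.4  89.6] L 95 units [-0.0468  0.1214  0.3585] n 3 per row [-0.0156  0.0405  0.1195]
roll deg -0.83 or 179.17 rows 1 each -0.0072
```

Emit:
carry_out(rows=[[40, -0.016, 0.039, 0.119, -0.007], [40, -0.016, 0.039, 0.119, 0], [40, -0.016, 0.039, 0.119, 0], [40, 0, 0, 0.1, 0], [40, 0, 0, 0.1, 0], [40, 0, 0, 0, 0]])

```text
t: 2.37
ee_pos: [0.6142, -0.1256, 0.0783]
orientation: [1.0, 0.03, -0.002, -0.001]
contact_force: [-1.2, 0.1, 0.1]
grip_width: 0.469
```

```bash
python3 -c "
from h import *
go(.6147,-.1185,.061,2.5)
s,im=snap('wrist','w2')"
```

```text
t 2.4 pos [ 0.6142 -0.1256  0.0783] phi 3.42 tilt 0.24 F [-1.2  0.1  0.1] w 40.1
tool delta mm [ 1.  -7.  17.3] L 19 units [ 0.0041 -0.0279  0.0693] n 1 per row [ 0.0041 -0.0279  0.0693]
roll deg 0.92 or -179.08 rows 1 each 0.0080
```

View pics/w2.png

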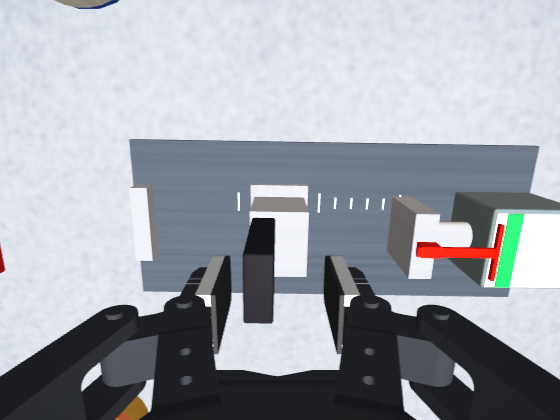

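Emit:
carry_out(rows=[[40, 0, -0.03, 0, 0.008], [40, 0, 0, 0.065, 0], [40, 0, 0, 0, 0], [5, 0, 0, 0, 0], [5, 0, 0, 0, 0], [5, 0, 0, 0, 0], [5, 0, 0, 0, 0], [5, 0, 0, 0, 0]], newtons=40)

```text
t: 3.08
ee_pos: [0.6201, -0.1183, 0.0732]
orientation: [1.0, 0.022, 0.006, 0.0]
contact_force: [0.3, 0.5, -7.2]
grip_width: 0.129
```

```bash
python3 -c "
from h import *
s,im=snap('wrist','w3');go(.6147,-.076,.061,2.5)"
```

```text
t 3.1 pos [ 0.62   -0.1182  0.0732] phi 2.54 tilt 0.69 F [ 1.5 -0.  -7. ] w 11.3
tool delta mm [ -3.6 -42.4  12.2] L 44 units [-0.0144 -0.1697  0.0486] n 2 per row [-0.0072 -0.0849  0.0243]
roll deg 0.04 or -179.96 rows 1 each 0.0004
```

View pics/w3.png

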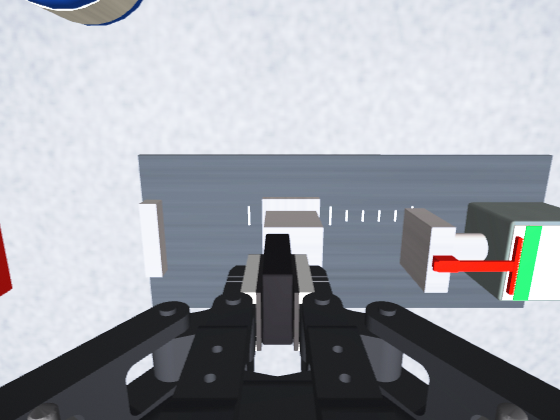

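Emit:
carry_out(rows=[[5, 0, -0.04, 0, 0], [5, 0, -0.04, 0, 0], [5, 0, -0.04, 0, 0], [5, 0, -0.04, 0, 0], [5, 0, -0.03, 0, 0], [5, 0, -0.02, 0, 0], [5, 0, 0, 0, 0]])

```text
t: 3.72
ee_pos: [0.6189, -0.092, 0.0733]
orientation: [1.0, 0.016, 0.009, 0.016]
contact_force: [1.4, 2.7, -6.6]
grip_width: 0.131
```

```bash
python3 -c "
from h import *
s,im=snap('wrist','w4');go(.6147,-.076,.061,2.5)"
```

```text
t 3.8 pos [ 0.6189 -0.0919  0.0732] phi 1.84 tilt 2.12 F [ 2.  -2.6 -7.1] w 10.9
tool delta mm [ -3.9 -16.4  11.6] L 20 units [-0.0156 -0.0657  0.0465] n 1 per row [-0.0156 -0.0657  0.0465]
roll deg -0.66 or 179.34 rows 1 each -0.0057
```

View pics/w4.png

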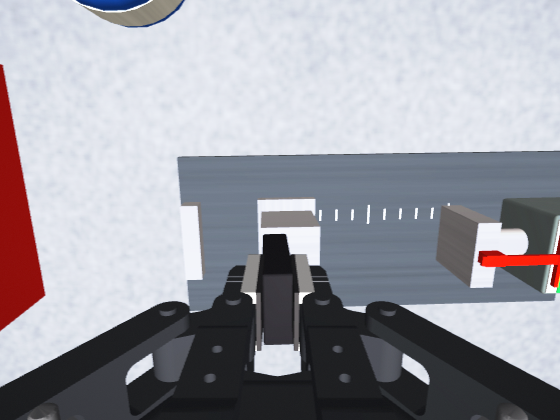

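Emit:
carry_out(rows=[[5, 0, -0.09, 0, 0], [5, 0, 0, 0, 0]])

```text
t: 3.93
ee_pos: [0.6182, -0.0746, 0.0733]
orientation: [1.0, 0.014, 0.009, 0.019]
contact_force: [1.1, 9.1, -7.0]
grip_width: 0.131
```

```bash
python3 -c "
from h import *
s,im=snap('wrist','w5');go(.6147,-.076,.061,2.5);cv2.imwrite('pics/t5.png',snap('top','x')[1][100:200,300:430].repeat(5,0).repeat(5,1))"
```

```text
t 4.0 pos [ 0.6182 -0.0751  0.0733] phi 1.60 tilt 2.39 F [-0.3  4.4 -3.2] w 10.9
tool delta mm [-3.8  0.3 12.2] L 13 units [-0.0151  0.0013  0.0488] n 1 per row [-0.0151  0.0013  0.0488]
roll deg -0.90 or 179.10 rows 1 each -0.0079
```

View pics/w5.png

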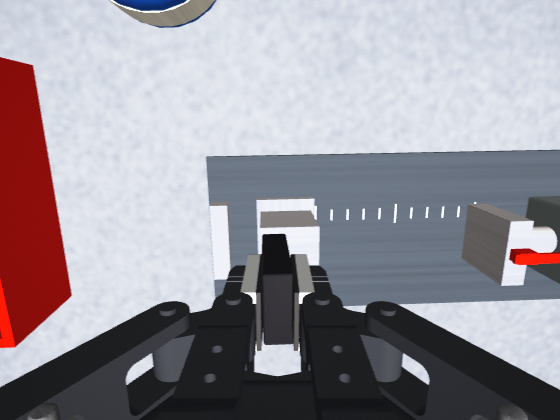

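Emit:
carry_out(rows=[[5, 0, -0.07, 0, 0]])

```text
t: 4.12
ee_pos: [0.6181, -0.0725, 0.0732]
orientation: [1.0, 0.011, 0.01, 0.027]
contact_force: [5.8, -56.9, -16.8]
grip_width: 0.131
```

```bash
python3 -c "
from h import *
go(.6147,-.076,.061,2.5)"
```

```text
t 4.1 pos [ 0.6181 -0.0725  0.0732] phi 1.33 tilt 3.33 F [  5.8 -56.9 -16.8] w 11.2
tool delta mm [-3.8  2.7 12.3] L 13 units [-0.015   0.011   0.0492] n 1 per row [-0.015   0.011   0.0492]
roll deg -1.17 or 178.83 rows 1 each -0.0102
```

Emit:
carry_out(rows=[[40, 0, 0, 0, 0], [40, 0, 0, 0, 0], [40, 0, 0, 0, 0], [40, 0, 0, 0, 0], [40, 0, 0, -0.12, 0], [40, 0, 0, -0.16, 0], [40, 0, 0, -0.16, 0], [40, 0, 0, 0, 0]])

```text
t: 4.78
ee_pos: [0.6162, -0.0719, 0.188]
orientation: [0.999, 0.008, 0.01, 0.03]
contact_force: [1.0, -0.7, 0.2]
grip_width: 0.468
```

```bash
python3 -c "
from h import *
s,p,M=st();print(M.round(3));s,im=snap('top','t6');crop(im,290,90,450,260,4,'t6c');snap('scene','s6')"
```

```text
t 4.8 pos [ 0.6162 -0.0719  0.188 ] phi 0.97 tilt 3.62 F [ 1.  -0.7  0.2] w 40.0
[[ 1.     0.016  0.021]
 [ 0.017 -0.998 -0.059]
 [ 0.02   0.06  -0.998]]
```

View pics/t6c.png

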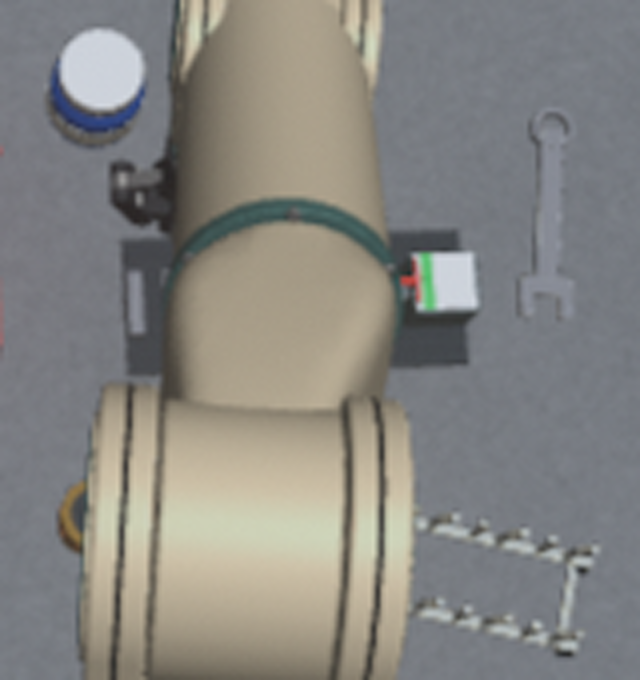

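View pics/s6.png

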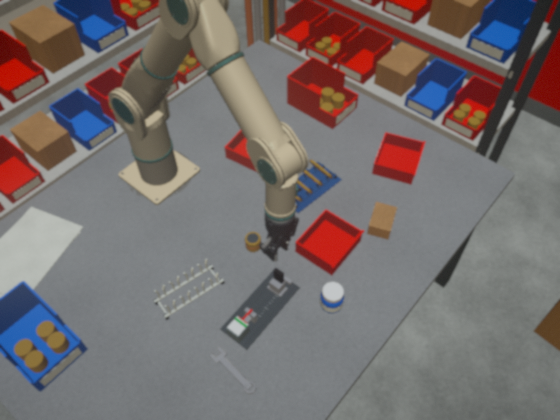

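```bash
python3 -c "
from h import *
print(arm.sense()['q'].round(3));go(.44,-.01,.2,-87.8)"
```

```text
[-0.059  0.631  0.155  1.687 -0.046  0.813 -1.457]
t 4.9 pos [ 0.6129 -0.0717  0.1828] phi 0.96 tilt 3.46 F [ 0.1  0.3 -0.8] w 40.0
tool delta mm [-171.6  -63.3  -23.1] L 184 units [-0.6865 -0.2533 -0.0923] n 5 per row [-0.1373 -0.0507 -0.0185]
roll deg 88.76 or -91.24 rows 13 each 0.0596
```

Emit:
carry_out(rows=[[85, -0.14, -0.05, 0, -0.061], [85, -0.14, -0.067, 0, -0.061], [85, -0.13, -0.083, 0, -0.061], [85, -0.12, -0.098, 0, -0.061], [85, -0.11, -0.112, 0, -0.061], [85, 0, 0, 0, -0.061], [85, 0, 0, 0, -0.061], [85, 0, 0, 0, -0.061], [85, 0, 0, 0, -0.061], [85, 0, 0, 0, -0.061], [85, 0, 0, 0, -0.061], [85, 0, 0, 0, -0.061], [85, 0, 0, 0, -0.061], [85, 0, 0, 0, -0.06], [85, 0, 0, 0, 0]])

```text
t: 6.13
ee_pos: [0.4045, -0.0069, 0.1638]
orientation: [0.634, 0.773, -0.025, 0.012]
contact_force: [0.3, 0.6, -0.5]
grip_width: 0.993
```

```bash
python3 -c "
from h import *
print(arm.sense()['q'].round(3));snap('wrist','w7');go(.453,-.013,.15,92)"
```

```text
[ 0.152  0.428 -0.337  2.22   0.357  0.567 -0.268]
t 6.2 pos [ 0.4044 -0.007   0.1638] phi 101.07 tilt 3.19 F [-0.6  0.1 -0.1] w 84.8
tool delta mm [-14.5  46.9  13.4] L 51 units [-0.0581  0.1877  0.0535] n 2 per row [-0.0291  0.0938  0.0268]
roll deg 9.07 or -170.93 rows 2 each 0.0396
```

View pics/w7.png

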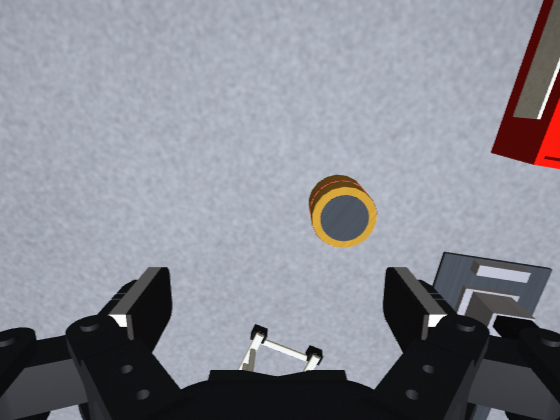

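```bash
python3 -c "
from h import *
s=arm.sense();c=cam('wrist',s)
for u,v in [(344,217),(312,217),(376,217),(344,187),(344,248)]: print(ray(c,u,v,.044).round(4))
x,y,_=ray(c,344,217,.044)
go(x,y,.12,92)"
```

```text
[ 0.4551 -0.0131  0.044 ]
[ 0.4312 -0.0179  0.044 ]
[ 0.479  -0.0083  0.044 ]
[0.4493 0.0098 0.044 ]
[ 0.4615 -0.0381  0.044 ]
t 6.2 pos [ 0.4044 -0.007   0.1638] phi 101.07 tilt 3.19 F [-0.6  0.1 -0.1] w 84.8
tool delta mm [-13.5  49.7  43.3] L 67 units [-0.0541  0.1989  0.1732] n 2 per row [-0.0271  0.0995  0.0866]
roll deg 9.07 or -170.93 rows 2 each 0.0396
```

Emit:
carry_out(rows=[[85, -0.027, 0.1, 0, 0.04], [85, -0.02, 0.1, 0, 0.04], [85, 0, 0, 0.06, 0], [85, 0, 0, 0, 0]])

```text
t: 6.52
ee_pos: [0.4546, -0.0117, 0.1462]
orientation: [0.703, 0.711, -0.025, 0.012]
contact_force: [-0.9, -0.4, -0.5]
grip_width: 0.994
```

```bash
python3 -c "
from h import *
s,im=snap('wrist','w8');go(.455,-.013,.08,92)"
```

```text
t 6.6 pos [ 0.4559 -0.0114  0.1473] phi 90.71 tilt 3.14 F [ 1.7  0.5 -0.4] w 85.0
tool delta mm [ 1.9  0.2 67.3] L 67 units [0.0077 0.0006 0.2694] n 2 per row [0.0039 0.0003 0.1347]
roll deg -1.29 or 178.71 rows 1 each -0.0112
```

View pics/w8.png

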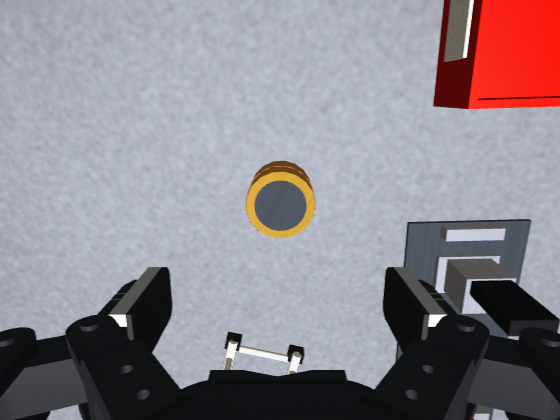

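Centred; descend towards TCP z ≈ 0.017.

```bash
python3 -c "
from h import *
s=arm.sense();c=cam('wrist',s);print(ray(c,281,205,.044));go(*ray(c,281,205,.044)[:2],.017,92)"
```

```text
[ 0.45760548 -0.0128809   0.044     ]
t 6.6 pos [ 0.4559 -0.0114  0.1473] phi 90.71 tilt 3.14 F [ 1.7  0.5 -0.4] w 85.0
tool delta mm [  5.3   3.8 130.2] L 130 units [0.0212 0.0151 0.5208] n 4 per row [0.0053 0.0038 0.1302]
roll deg -1.29 or 178.71 rows 1 each -0.0112
```

Emit:
carry_out(rows=[[85, 0.006, 0.004, 0.13, -0.011], [85, 0.006, 0.004, 0.13, 0], [85, 0.005, 0.004, 0.08, 0], [85, 0.005, 0.003, 0.06, 0], [85, 0, 0, 0, 0]])

```text
t: 6.98
ee_pos: [0.4592, -0.0098, 0.0467]
orientation: [0.697, 0.717, -0.022, 0.014]
contact_force: [0.0, 1.8, 0.3]
grip_width: 0.997
```

```bash
python3 -c "
from h import *
s,im=snap('wrist','w9');go(.456,-.013,.017,92)"
```

```text
t 7.0 pos [ 0.4596 -0.0098  0.0478] phi 91.66 tilt 3.02 F [-0.7  1.3  0.5] w 85.2
tool delta mm [-1.6 -3.3 30.9] L 31 units [-0.0062 -0.0133  0.1237] n 1 per row [-0.0062 -0.0133  0.1237]
roll deg -0.34 or 179.66 rows 1 each -0.0030
```

View pics/w9.png

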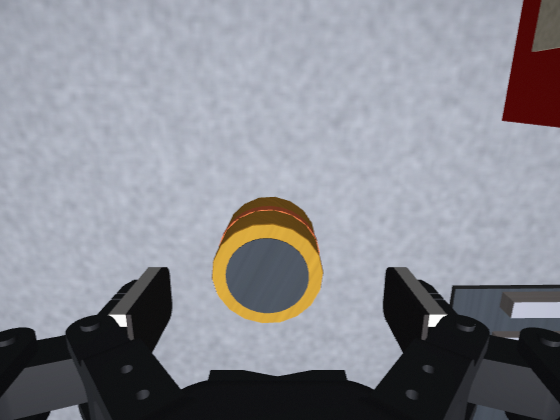

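Emit:
carry_out(rows=[[85, -0.004, -0.012, 0.08, 0], [85, -0.003, 0, 0.05, 0], [85, 0, 0, 0.02, 0], [40, 0, 0, 0, 0], [40, 0, 0, 0, 0], [40, 0, 0, 0, 0], [40, 0, 0, 0, 0]], newtons=40)

```text
t: 7.62
ee_pos: [0.4585, -0.0132, 0.0174]
orientation: [0.698, 0.716, -0.019, 0.018]
contact_force: [-0.5, -0.2, -2.5]
grip_width: 0.571
```

```bash
python3 -c "
from h import *
s,im=snap('wrist','w10');go(.456,-.013,.1,92)"
```

```text
t 7.7 pos [ 0.4588 -0.0131  0.0174] phi 91.42 tilt 2.98 F [-0.8  0.4 -1.8] w 49.0
tool delta mm [ -4.1  -3.  -82.5] L 83 units [-0.0165 -0.0118 -0.33  ] n 3 per row [-0.0055 -0.0039 -0.11  ]
roll deg -0.58 or 179.42 rows 1 each -0.0050
```

View pics/w10.png

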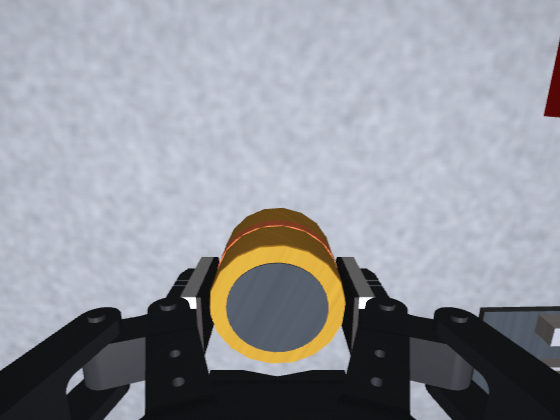

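Emit:
carry_out(rows=[[40, 0, 0, -0.12, 0], [40, 0, 0, -0.16, 0], [40, 0, 0, -0.16, 0], [40, 0, 0, -0.1, 0], [40, 0, 0, 0, 0]])

```text
t: 8.08
ee_pos: [0.458, -0.0046, 0.157]
orientation: [0.697, 0.716, -0.02, 0.016]
contact_force: [0.5, 0.6, -2.4]
grip_width: 0.569
```

```bash
python3 -c "
from h import *
go(.616,-.1635,.13,92.4)"
```

```text
t 8.1 pos [ 0.458  -0.0046  0.157 ] phi 91.52 tilt 2.95 F [ 0.5  0.6 -2.4] w 48.6
tool delta mm [-161.4  153.9   34.3] L 226 units [-0.6457  0.6157  0.1371] n 6 per row [-0.1076  0.1026  0.0228]
roll deg -0.88 or 179.12 rows 1 each -0.0076
```

Emit:
carry_out(rows=[[40, -0.107, 0.102, 0.015, -0.008], [40, -0.107, 0.102, 0.015, 0], [40, -0.107, 0.102, 0.015, 0], [40, -0.107, 0.102, 0.015, 0], [40, -0.107, 0.102, 0.015, 0], [40, -0.08, 0.08, 0, 0], [40, 0, 0, 0, 0]])

```text
t: 8.67
ee_pos: [0.6158, -0.1587, 0.1442]
orientation: [0.689, 0.724, -0.02, 0.017]
contact_force: [0.9, -0.3, -1.3]
grip_width: 0.571
```

```bash
python3 -c "
from h import *
go(.616,-.1635,.06,92.4)
s,im=snap('wrist','w11')"
```

```text
t 8.7 pos [ 0.6158 -0.1587  0.1442] phi 92.82 tilt 3.03 F [ 0.9 -0.3 -1.3] w 48.8
tool delta mm [-0.4  0.4 84.3] L 84 units [-0.0016  0.0015  0.3372] n 3 per row [-0.0005  0.0005  0.1124]
roll deg 0.42 or -179.58 rows 1 each 0.0037
```

View pics/w11.png

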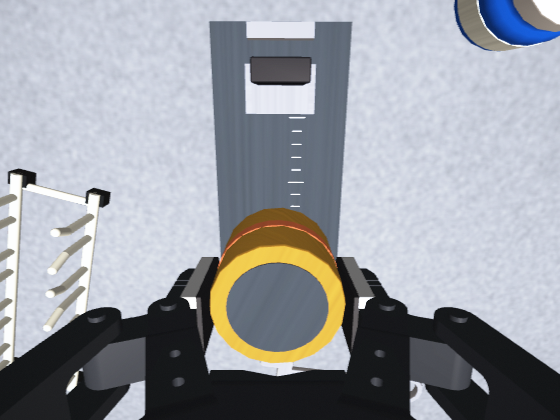

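Emit:
carry_out(rows=[[40, 0, 0, 0.11, 0], [40, 0, 0, 0.11, 0], [40, 0, 0, 0.1, 0], [40, 0, 0, 0.06, 0], [40, 0, 0, 0, 0]])

```text
t: 9.13
ee_pos: [0.609, -0.1579, 0.0429]
orientation: [0.688, 0.725, -0.021, 0.013]
contact_force: [-1.8, -0.4, -2.5]
grip_width: 0.57
```

```bash
python3 -c "
from h import *
go(.616,-.1635,.023,92.4)
s,im=snap('wrist','w12');s,im=snap('scene','s12');crop(im,200,240,340,360,5,'s12c')"
```

```text
t 9.1 pos [ 0.609  -0.1579  0.0429] phi 92.98 tilt 2.83 F [-1.8 -0.4 -2.5] w 48.7
tool delta mm [-5.   7.  20.1] L 22 units [-0.0198  0.0278  0.0803] n 1 per row [-0.0198  0.0278  0.0803]
roll deg 0.58 or -179.42 rows 1 each 0.0051
```

View pics/w12.png

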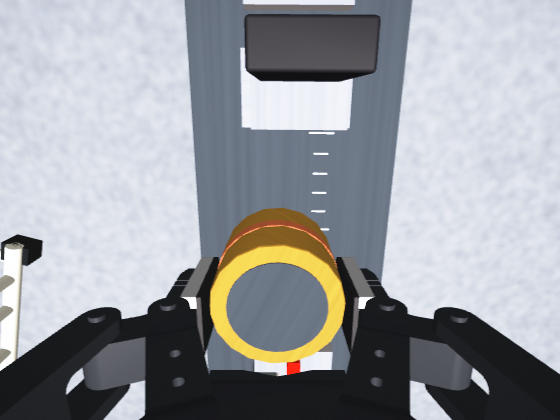

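View pics/s12c.png

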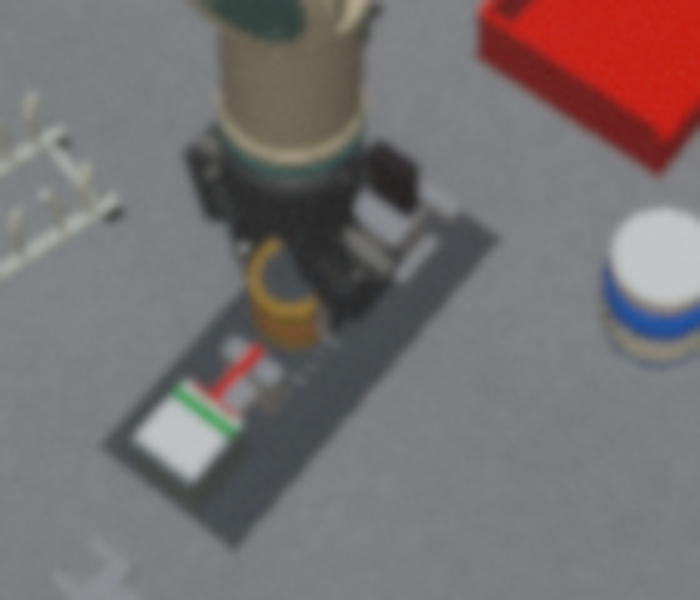

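Emit:
carry_out(rows=[[40, 0, 0.03, 0, 0], [40, 0, 0.0, 0.06, 0], [40, 0, 0, 0.03, 0], [40, 0, 0, 0, 0]])

```text
t: 9.57
ee_pos: [0.6228, -0.1574, 0.0262]
orientation: [0.688, 0.725, -0.017, 0.018]
contact_force: [-0.4, 0.6, -2.0]
grip_width: 0.568
```

```bash
python3 -c "
from h import *
go(.616,-.1635,.022,92.4)
s,im=snap('wrist','w13')"
```

```text
t 9.6 pos [ 0.6228 -0.1574  0.0262] phi 93.05 tilt 2.83 F [-0.4  0.6 -2. ] w 48.5
tool delta mm [-5.5 -7.1  4.4] L 10 units [-0.022  -0.0285  0.0178] n 1 per row [-0.022  -0.0285  0.0178]
roll deg 0.65 or -179.35 rows 1 each 0.0057
```

View pics/w13.png

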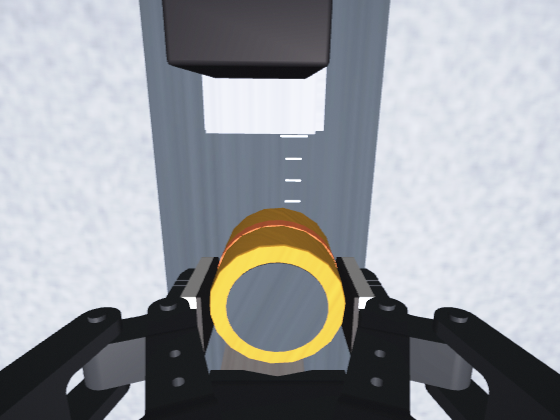

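Emit:
carry_out(rows=[[40, 0, -0.024, 0, 0], [40, 0, 0, 0, 0], [40, 0, 0, 0.012, 0], [40, 0, 0, 0, 0]])

```text
t: 9.95
ee_pos: [0.616, -0.1583, 0.0242]
orientation: [0.688, 0.725, -0.017, 0.018]
contact_force: [-0.1, 0.5, -3.7]
grip_width: 0.573
```

```bash
python3 -c "
from h import *
go(.616,-.1635,.022,92.4)
s,im=snap('wrist','w14')"
```

```text
t 9.9 pos [ 0.616  -0.1583  0.0242] phi 93.02 tilt 2.87 F [-0.1  0.5 -3.7] w 49.0
tool delta mm [-5.1 -0.2  2.4] L 6 units [-0.0203 -0.0009  0.0097] n 1 per row [-0.0203 -0.0009  0.0097]
roll deg 0.62 or -179.38 rows 1 each 0.0054
```

View pics/w14.png

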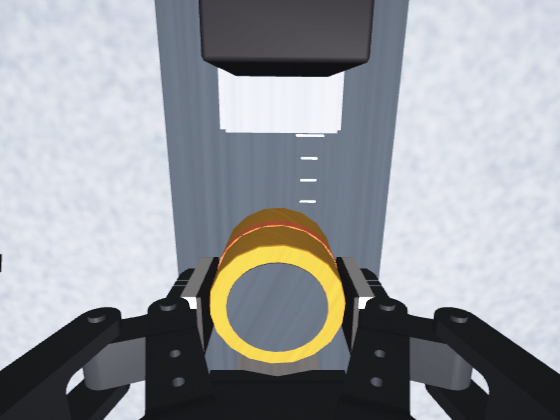

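Emit:
carry_out(rows=[[40, 0, 0, 0.01, 0], [40, 0, 0, 0, 0], [75, 0, 0, 0, 0], [75, 0, 0, 0, 0], [75, 0, 0, 0, 0], [75, 0, 0, 0, 0], [75, 0, 0, -0.1, 0], [75, 0, 0, -0.16, 0], [75, 0, 0, -0.16, 0], [75, 0, 0, -0.1, 0], [75, 0, 0, 0, 0]])

```text
t: 10.92
ee_pos: [0.6163, -0.1512, 0.1565]
orientation: [0.688, 0.726, -0.017, 0.018]
contact_force: [0.4, 0.3, 0.7]
grip_width: 0.878
```

```bash
python3 -c "
from h import *
go(.613,-.073,.15,2.4)
s,im=snap('wrist','w15');print(arm.sense()['q'])"
```

```text
t 10.9 pos [ 0.6163 -0.1512  0.1565] phi 93.07 tilt 2.83 F [0.4 0.3 0.7] w 75.0
tool delta mm [78.5  0.9  2.7] L 79 units [0.314  0.0035 0.0106] n 2 per row [0.157  0.0018 0.0053]
roll deg -89.33 or 90.67 rows 13 each -0.0600
[ 0.41429667  0.71402443 -0.4086497   1.64443923  0.41575851  0.86324835
 -0.12621891]
```

View pics/w15.png

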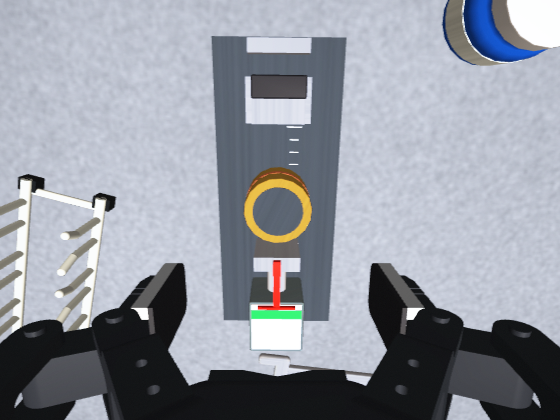

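Emit:
carry_out(rows=[[40, 0.15, 0, 0, 0], [40, 0.15, 0, 0, 0], [40, 0, 0, 0, 0.061], [40, 0, 0, 0, 0.061], [40, 0, 0, 0, 0.061], [40, 0, 0, 0, 0.061], [40, 0, 0, 0, 0.061], [40, 0, 0, 0, 0.061], [40, 0, 0, 0, 0.061], [40, 0, 0, 0, 0.061], [40, 0, 0, 0, 0.061], [40, 0, 0, 0, 0.061], [40, 0, 0, 0, 0.061], [40, 0, 0, 0, 0.061], [40, 0, 0, 0, 0.06], [40, 0, 0, 0, 0]])

```text
t: 12.3
ee_pos: [0.5997, -0.0762, 0.1324]
orientation: [1.0, -0.007, -0.013, 0.026]
contact_force: [-0.2, 0.6, 0.8]
grip_width: 0.467
```

```bash
python3 -c "
from h import *
go(.613,-.073,.07,2.4)
s,p,M=st();print(M[:,2]);s,im=snap('wrist','w16');"
```

```text
t 12.3 pos [ 0.5997 -0.0762  0.1324] phi -0.79 tilt 3.37 F [-0.2  0.6  0.8] w 39.9
tool delta mm [14.8 -6.6 61.8] L 64 units [ 0.0594 -0.0265  0.247 ] n 2 per row [ 0.0297 -0.0132  0.1235]
roll deg -3.19 or 176.81 rows 1 each -0.0278
t 12.3 pos [ 0.5997 -0.0762  0.1324] phi -0.79 tilt 3.37 F [-0.2  0.6  0.8] w 39.9
[-0.02597999 -0.05269229 -0.99827279]
```

View pics/w16.png

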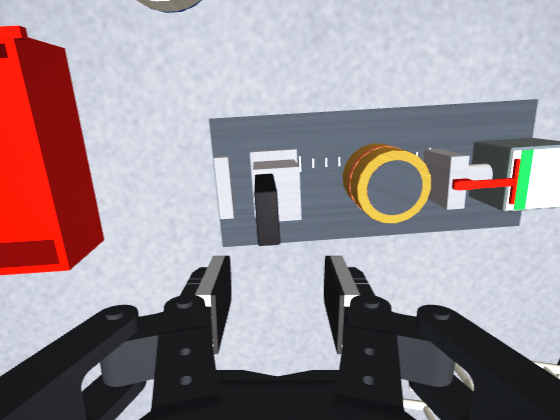

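```bash
python3 -c "
from h import *
s=arm.sense();c=cam('wrist',s)
for p in [(259,192),(277,192),(279,242),(258,244)]: print(ray(c,*p,.095).round(4))
crop(cv2.imread('pics/w16.png'),220,130,320,260,5,'w16c')"
```

```text
[ 0.6277 -0.0697  0.095 ]
[ 0.6275 -0.079   0.095 ]
[ 0.5999 -0.0798  0.095 ]
[ 0.5991 -0.0685  0.095 ]
```

View pics/w16c.png

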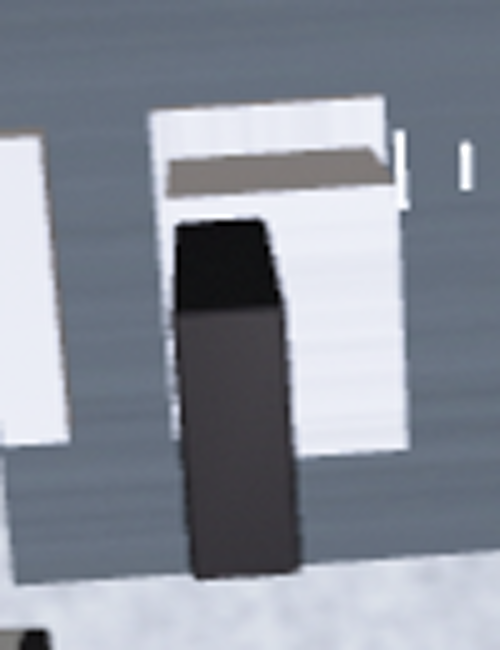

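Emit:
carry_out(rows=[[40, 0.055, -0.02, 0, -0.028], [40, 0, 0, 0, 0], [40, 0, 0, 0.08, 0], [40, 0, 0, 0.08, 0], [40, 0, 0, 0, 0]])

```text
t: 12.77
ee_pos: [0.6106, -0.0741, 0.089]
orientation: [0.999, 0.031, -0.015, 0.026]
contact_force: [-0.7, -0.3, -0.7]
grip_width: 0.471
```

```bash
python3 -c "
from h import *
go(.613,-.074,.066,2.4)
s,p,M=st();s,im=snap('wrist','w17');"
```

```text
t 12.8 pos [ 0.6106 -0.0741  0.089 ] phi 3.48 tilt 3.49 F [-0.7 -0.3 -0.7] w 40.2
tool delta mm [ 3.2 -1.1 22.9] L 23 units [ 0.0127 -0.0046  0.0914] n 1 per row [ 0.0127 -0.0046  0.0914]
roll deg 1.08 or -178.92 rows 1 each 0.0094
t 12.8 pos [ 0.6106 -0.0741  0.089 ] phi 3.48 tilt 3.49 F [-0.7 -0.3 -0.7] w 40.2
```

View pics/w17.png

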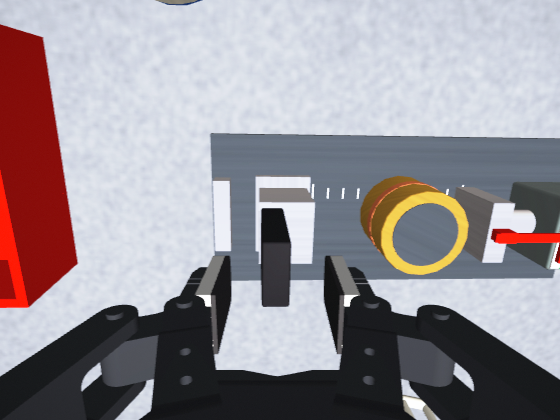

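Emit:
carry_out(rows=[[40, 0.012, 0, 0.06, 0.009], [40, 0, 0, 0.035, 0], [40, 0, 0, 0, 0], [5, 0, 0, 0, 0], [5, 0, 0, 0, 0], [5, 0, 0, 0, 0], [5, 0, 0, 0, 0]], newtons=40)

```text
t: 13.4
ee_pos: [0.6141, -0.0749, 0.0695]
orientation: [0.999, 0.023, -0.013, 0.026]
contact_force: [2.4, -2.5, -7.6]
grip_width: 0.134
```

```bash
python3 -c "
from h import *
go(.6154,-.131,.066,2.4)"
```

```text
t 13.4 pos [ 0.6141 -0.0749  0.0695] phi 2.54 tilt 3.28 F [ 2.4 -2.5 -7.6] w 11.4
tool delta mm [-1.1 55.9  6.4] L 56 units [-0.0045  0.2235  0.0257] n 2 per row [-0.0023  0.1118  0.0128]
roll deg 0.14 or -179.86 rows 1 each 0.0013
```

Emit:
carry_out(rows=[[5, 0, 0.06, 0, 0], [5, 0, 0.06, 0, 0], [5, 0, 0.06, 0, 0], [5, 0, 0, 0, 0]])

```text
t: 13.73
ee_pos: [0.6153, -0.1027, 0.0695]
orientation: [0.999, 0.026, -0.015, 0.015]
contact_force: [2.2, -9.7, -4.3]
grip_width: 0.131
```

```bash
python3 -c "
from h import *
go(.6154,-.131,.066,2.4);s,im=snap('wrist','w18')"
```

```text
t 13.7 pos [ 0.6153 -0.1027  0.0695] phi 3.00 tilt 2.39 F [ 2.2 -9.7 -4.3] w 11.1
tool delta mm [-1.2 28.1  4.4] L 28 units [-0.0049  0.1124  0.0176] n 1 per row [-0.0049  0.1124  0.0176]
roll deg 0.60 or -179.40 rows 1 each 0.0053
```

View pics/w18.png

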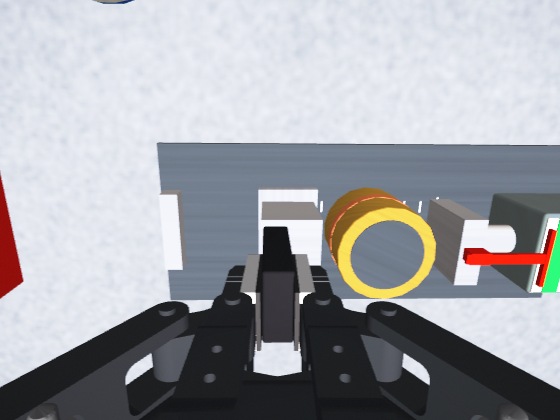

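Emit:
carry_out(rows=[[5, 0, 0.06, 0, 0], [5, 0, 0.05, 0, 0], [5, 0, 0, 0, 0]])

```text
t: 14.03
ee_pos: [0.616, -0.1196, 0.0695]
orientation: [0.999, 0.028, -0.016, 0.009]
contact_force: [0.9, -7.9, -6.4]
grip_width: 0.127
```

```bash
python3 -c "
from h import *
go(.6154,-.131,.066,2.4);s,im=snap('wrist','w19')"
```

```text
t 14.0 pos [ 0.616  -0.1196  0.0695] phi 3.19 tilt 2.08 F [ 0.9 -7.9 -6.4] w 10.9
tool delta mm [-1.1 11.3  3.7] L 12 units [-0.0044  0.0453  0.0148] n 1 per row [-0.0044  0.0453  0.0148]
roll deg 0.79 or -179.21 rows 1 each 0.0069
```

View pics/w19.png

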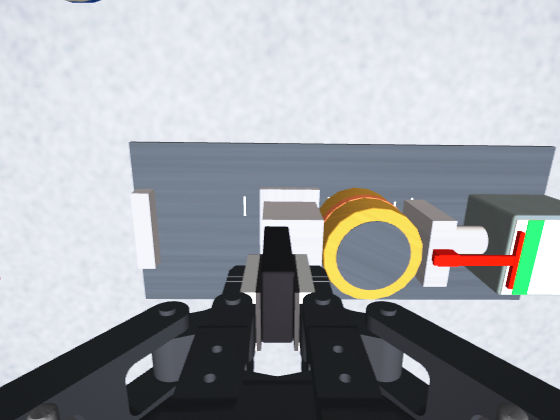

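Emit:
carry_out(rows=[[5, 0, 0.055, 0, 0], [5, 0, 0, 0, 0]])

```text
t: 14.25
ee_pos: [0.6163, -0.1284, 0.0695]
orientation: [0.999, 0.029, -0.017, 0.006]
contact_force: [1.7, -10.5, -7.4]
grip_width: 0.131
```

```bash
python3 -c "
from h import *
go(.6154,-.131,.066,2.4);s,im=snap('wrist','w20');crop(im,300,160,560,320,3,'w20c')"
```

```text
t 14.2 pos [ 0.6163 -0.1284  0.0695] phi 3.30 tilt 2.04 F [  1.7 -10.5  -7.4] w 11.2
tool delta mm [-1.   2.5  3.6] L 4 units [-0.0039  0.01    0.0144] n 1 per row [-0.0039  0.01    0.0144]
roll deg 0.90 or -179.10 rows 1 each 0.0079
```

View pics/w20c.png

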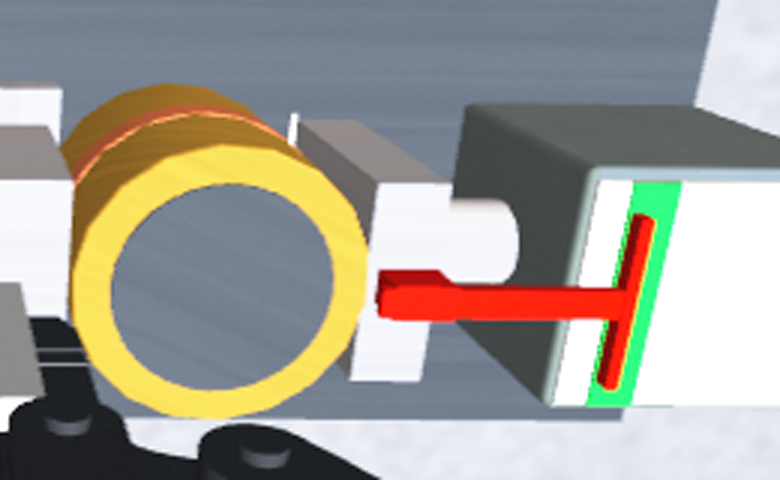

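Emit:
carry_out(rows=[[5, 0, 0.026, 0, 0], [5, 0, 0, 0, 0]])

```text
t: 14.47
ee_pos: [0.6164, -0.13, 0.0697]
orientation: [0.999, 0.03, -0.017, 0.004]
contact_force: [1.3, -7.6, -6.7]
grip_width: 0.13
```

```bash
python3 -c "
from h import *
st();s,im=snap('wrist','w21');crop(im,300,160,560,320,3,'w21c')"
```

```text
t 14.5 pos [ 0.6164 -0.13    0.0697] phi 3.42 tilt 2.03 F [ 1.3 -7.6 -6.7] w 11.1
```

View pics/w21c.png

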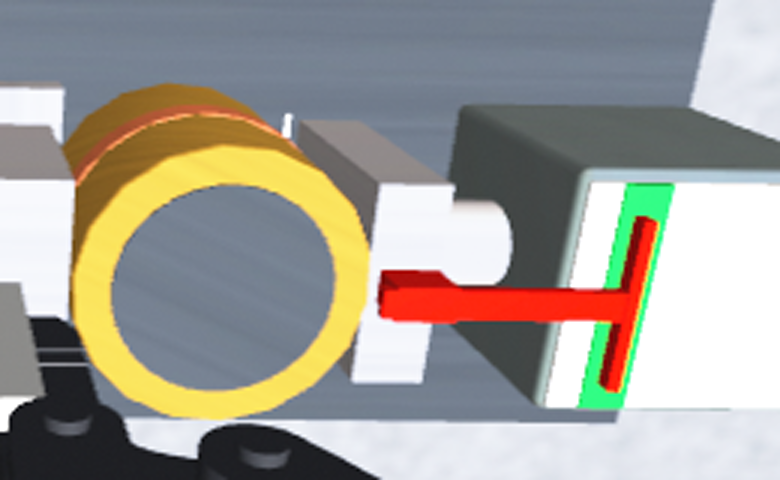

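Emit:
carry_out(rows=[[5, 0, 0, 0, 0], [30, 0, 0, 0, 0], [30, 0, 0, 0, 0], [30, 0, 0, 0, 0], [30, 0, 0, 0, 0]])

```text
t: 14.93
ee_pos: [0.6175, -0.1306, 0.0718]
orientation: [0.999, 0.032, -0.016, 0.005]
contact_force: [-0.0, -0.4, 0.1]
grip_width: 0.353
```

```bash
python3 -c "
from h import *
st();s,im=snap('wrist','w22')"
```

```text
t 14.9 pos [ 0.6175 -0.1306  0.0718] phi 3.64 tilt 1.96 F [-0.  -0.4  0.1] w 30.2
```

View pics/w22.png

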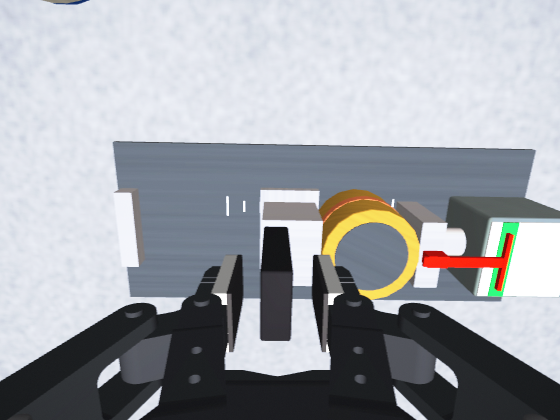

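Emit:
carry_out(rows=[[30, 0, 0, -0.12, 0], [30, 0, 0, -0.16, 0], [30, -0.1, 0.1, 0, 0], [30, -0.1, 0.12, 0, 0], [30, 0, 0.1, 0, 0], [30, 0, 0, 0, 0]])

```text
t: 15.48
ee_pos: [0.576, -0.2128, 0.1488]
orientation: [0.999, 0.036, -0.015, 0.006]
contact_force: [1.5, -1.3, -0.5]
grip_width: 0.351
```

```bash
python3 -c "
from h import *
go(.612,-.073-.058,.13,2.4);s,im=snap('wrist','w23')"
```

```text
t 15.5 pos [ 0.576  -0.2128  0.1488] phi 4.17 tilt 1.82 F [ 1.5 -1.3 -0.5] w 30.0
tool delta mm [ 42.4 -79.1  16.7] L 91 units [ 0.1696 -0.3164  0.0668] n 3 per row [ 0.0565 -0.1055  0.0223]
roll deg 1.77 or -178.23 rows 1 each 0.0154
```

View pics/w23.png

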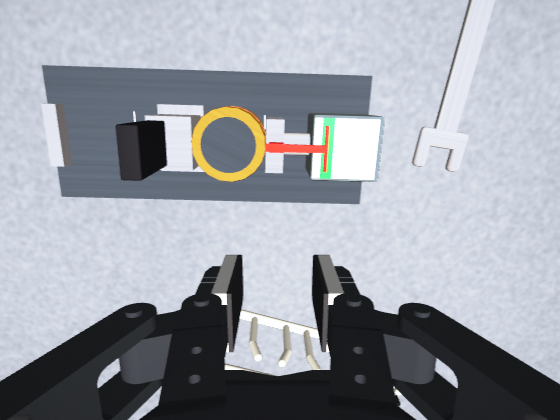

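Emit:
carry_out(rows=[[40, 0.057, -0.105, 0, 0.008], [40, 0.057, -0.105, 0, 0.008], [40, 0.056, -0.105, 0, 0], [40, 0, 0, 0, 0], [40, 0, 0, 0, 0]])

```text
t: 15.95
ee_pos: [0.6153, -0.1247, 0.1468]
orientation: [1.0, 0.019, -0.015, 0.004]
contact_force: [-1.2, -0.6, -0.1]
grip_width: 0.466
```

```bash
python3 -c "
from h import *
go(.615,-.1305,.068,2.4);s,im=snap('wrist','w24')"
```

```text
t 15.9 pos [ 0.6153 -0.1247  0.1468] phi 2.18 tilt 1.76 F [-1.2 -0.6 -0.1] w 39.8
tool delta mm [ 1.8  5.2 78.8] L 79 units [0.0071 0.0206 0.3153] n 2 per row [0.0036 0.0103 0.1577]
roll deg -0.22 or 179.78 rows 1 each -0.0019
```

View pics/w24.png

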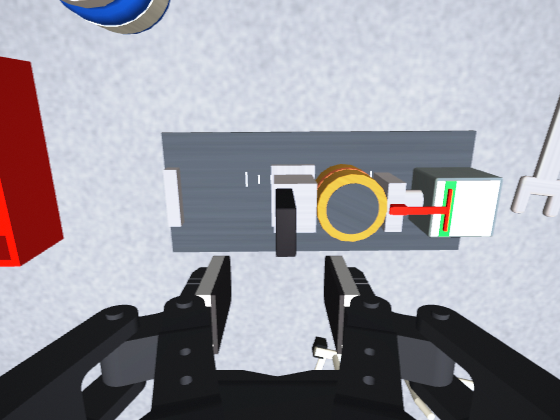

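Emit:
carry_out(rows=[[40, 0, 0.015, 0.1, 0], [40, 0, 0, 0.1, 0], [40, 0, 0, 0.07, 0], [40, 0, 0, 0.03, 0], [40, 0, 0, 0, 0]])

```text
t: 16.42
ee_pos: [0.6155, -0.1262, 0.071]
orientation: [1.0, 0.021, -0.012, 0.003]
contact_force: [0.2, 0.3, 0.5]
grip_width: 0.468
```

```bash
python3 -c "
from h import *
go(.615,-.1305,.068,2.4);s,im=snap('wrist','w25')"
```

```text
t 16.4 pos [ 0.6155 -0.1262  0.071 ] phi 2.41 tilt 1.44 F [0.2 0.3 0.5] w 40.0
tool delta mm [-0.6  4.3  3. ] L 5 units [-0.0024  0.017   0.012 ] n 1 per row [-0.0024  0.017   0.012 ]
roll deg 0.01 or -179.99 rows 1 each 0.0001
```

View pics/w25.png

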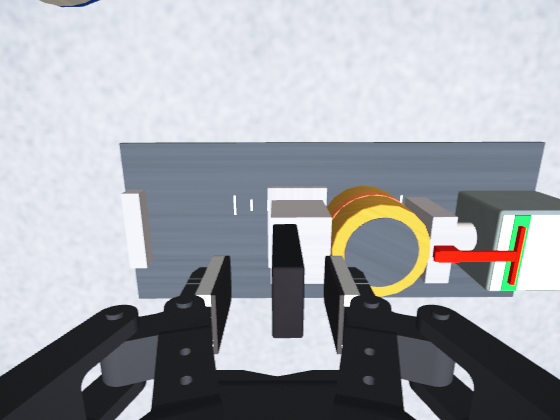

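Emit:
carry_out(rows=[[40, 0, 0.017, 0.012, 0], [5, 0, 0, 0, 0], [5, 0, 0, 0, 0], [5, 0, 0, 0, 0], [5, 0, 0, 0, 0], [5, 0, -0.12, 0, 0], [5, 0, -0.12, 0, 0], [5, 0, 0, 0, 0]], newtons=40)

```text
t: 17.13
ee_pos: [0.6154, -0.0842, 0.0713]
orientation: [1.0, 0.017, -0.008, 0.011]
contact_force: [-0.2, 10.8, -5.5]
grip_width: 0.129
```

```bash
python3 -c "
from h import *
go(.615,-.073,.068,2.4);s,im=snap('wrist','w26')"
```

```text
t 17.1 pos [ 0.6154 -0.0842  0.0713] phi 1.94 tilt 1.57 F [-0.2 10.8 -5.5] w 11.0
tool delta mm [  0.  -11.2   3.1] L 12 units [ 0.0001 -0.0449  0.0124] n 1 per row [ 0.0001 -0.0449  0.0124]
roll deg -0.46 or 179.54 rows 1 each -0.0040
```

Emit:
carry_out(rows=[[5, 0, -0.07, 0, 0], [5, 0, -0.03, 0, 0], [5, 0, 0, 0, 0]])

```text
t: 17.43
ee_pos: [0.6151, -0.0736, 0.0714]
orientation: [1.0, 0.014, -0.007, 0.018]
contact_force: [-0.2, 9.7, -2.9]
grip_width: 0.132
```

```bash
python3 -c "
from h import *
go(.615,-.073,.068,2.4);s,im=snap('wrist','w26')"
```

```text
t 17.4 pos [ 0.6151 -0.0736  0.0714] phi 1.55 tilt 2.20 F [-0.2  9.7 -2.9] w 11.3
tool delta mm [-0.  -0.7  3.4] L 3 units [-0.     -0.0028  0.0136] n 1 per row [-0.     -0.0028  0.0136]
roll deg -0.85 or 179.15 rows 1 each -0.0074
```

View pics/w26.png

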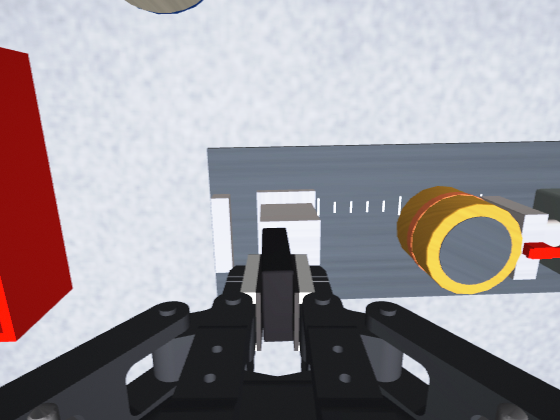

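Emit:
carry_out(rows=[[5, 0, -0.06, 0, 0]])

```text
t: 17.57
ee_pos: [0.6151, -0.0728, 0.0713]
orientation: [1.0, 0.011, -0.007, 0.026]
contact_force: [2.9, -48.8, -11.0]
grip_width: 0.133
```

Emit:
carry_out(rows=[[40, 0, -0.02, 0, 0], [40, 0, -0.005, 0, 0], [40, 0, 0, 0, 0], [40, 0, 0, 0, 0], [40, 0, 0, -0.12, 0], [40, 0, 0, -0.16, 0], [60, 0, 0.1, -0.12, 0], [85, 0, 0.1, 0, 0], [85, 0, 0, 0, 0]])

```text
t: 18.32
ee_pos: [0.6189, -0.1141, 0.1795]
orientation: [1.0, 0.012, -0.005, 0.027]
contact_force: [-0.2, -0.8, -0.0]
grip_width: 0.876
```

```bash
python3 -c "
from h import *
s,p,M=st();print(M[:,2]);s,im=snap('wrist','w27')"
```

```text
t 18.3 pos [ 0.6189 -0.1141  0.1795] phi 1.37 tilt 3.19 F [-0.2 -0.8 -0. ] w 74.8
[-0.00985664 -0.0547422  -0.99845187]
```

View pics/w27.png

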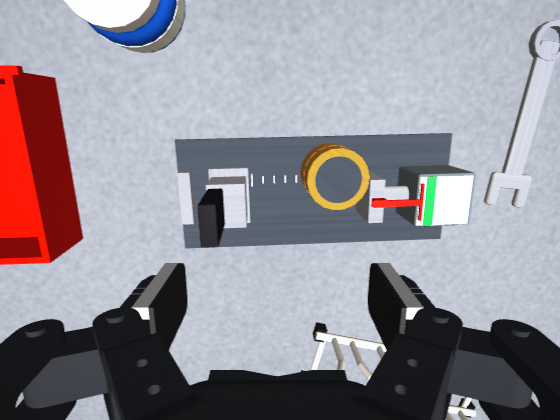

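```bash
python3 -c "
from h import *
s=arm.sense();c=cam('wrist',s)
for u,v in [(337,179),(305,179),(369,179)]: print(ray(c,u,v,.048).round(4))
x,y,_=ray(c,337,179,.048)
go(x,y,.15,92.4)"
```

```text
[ 0.6385 -0.1655  0.048 ]
[ 0.6381 -0.1402  0.048 ]
[ 0.6389 -0.191   0.048 ]
t 18.4 pos [ 0.6198 -0.1112  0.1798] phi 1.47 tilt 3.04 F [0.3 0.6 0.5] w 81.3
tool delta mm [17.6 53.2 32.5] L 65 units [0.0704 0.2127 0.1299] n 2 per row [0.0352 0.1064 0.065 ]
roll deg 89.07 or -90.93 rows 13 each 0.0598
```

Emit:
carry_out(rows=[[85, 0.02, 0.11, 0, -0.061], [85, 0.02, 0.1, 0, -0.061], [85, 0, 0, 0, -0.061], [85, 0, 0, 0, -0.061], [85, 0, 0, 0, -0.061], [85, 0, 0, 0, -0.061], [85, 0, 0, 0, -0.061], [85, 0, 0, 0, -0.061], [85, 0, 0, 0, -0.061], [85, 0, 0, 0, -0.061], [85, 0, 0, 0, -0.061], [85, 0, 0, 0, -0.061], [85, 0, 0, 0, -0.06], [85, 0, 0, 0, 0], [85, 0, 0, 0, 0]])

```text
t: 19.62
ee_pos: [0.6336, -0.1321, 0.1738]
orientation: [0.675, 0.737, -0.015, 0.001]
contact_force: [0.7, -0.2, 0.3]
grip_width: 0.996
```

```bash
python3 -c "
from h import *
s,p,M=st();print(M[:,2]);s,im=snap('wrist','w28');st()"
```

```text
t 19.6 pos [ 0.6336 -0.1321  0.1738] phi 95.05 tilt 1.73 F [ 0.7 -0.2  0.3] w 85.0
[-0.0181266  -0.02417159 -0.99954348]
t 19.7 pos [ 0.6335 -0.1319  0.1737] phi 95.06 tilt 1.74 F [ 1.7  0.1 -0. ] w 85.2
```

View pics/w28.png

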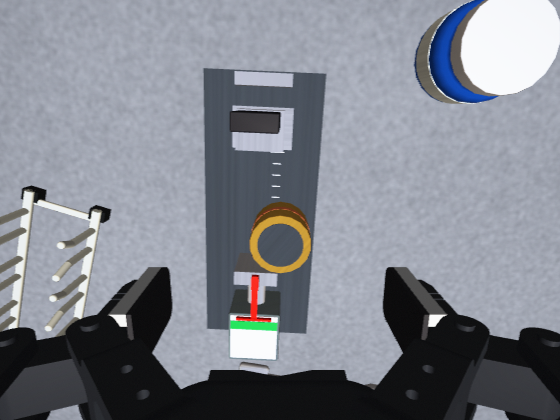

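```bash
python3 -c "
from h import *
s=arm.sense();c=cam('wrist',s)
for u,v in [(280,245),(249,245),(312,245)]: print(ray(c,u,v,.048).round(4))
x,y,_=ray(c,280,245,.048)
go(x,y,.06,94)"
```

```text
[ 0.6371 -0.1697  0.048 ]
[ 0.6123 -0.1721  0.048 ]
[ 0.6626 -0.1673  0.048 ]
t 19.7 pos [ 0.6335 -0.1319  0.1737] phi 95.06 tilt 1.74 F [ 1.7  0.1 -0. ] w 85.2
tool delta mm [-35.4   2.6 114.5] L 120 units [-0.1416  0.0103  0.458 ] n 3 per row [-0.0472  0.0034  0.1527]
roll deg 1.06 or -178.94 rows 1 each 0.0093
```

Emit:
carry_out(rows=[[85, -0.14, 0.01, 0, 0], [85, 0, 0, 0.1, 0], [85, 0, 0, 0.14, 0], [85, 0, 0, 0.12, 0], [85, 0, 0, 0, 0], [85, 0, 0, 0, 0]])

```text
t: 20.17
ee_pos: [0.6411, -0.1661, 0.0839]
orientation: [0.679, 0.734, -0.013, 0.004]
contact_force: [1.3, 0.4, 0.7]
grip_width: 1.001
```

```bash
python3 -c "
from h import *
go(.637,-.170,.022,94);s,im=snap('wrist','w29')"
```

```text
t 20.2 pos [ 0.6411 -0.1661  0.0839] phi 94.40 tilt 1.54 F [1.3 0.4 0.7] w 85.5
tool delta mm [-2.1 -3.5 62. ] L 62 units [-0.0086 -0.0139  0.248 ] n 2 per row [-0.0043 -0.0069  0.124 ]
roll deg 0.40 or -179.60 rows 1 each 0.0035
```

View pics/w29.png

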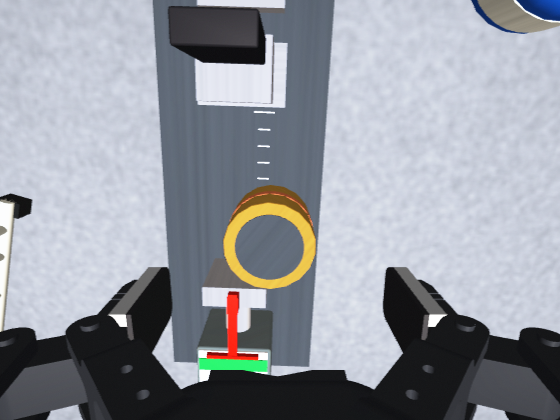

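```bash
python3 -c "
from h import *
s=arm.sense();c=cam('wrist',s)
x,y,_=ray(c,270,245,.048);print(x,y)
go(x,y,.022,94)"
```

```text
0.63685459931485 -0.16807476798620252
t 20.2 pos [ 0.6405 -0.1658  0.0838] phi 94.43 tilt 1.55 F [-0.7 -0.8 -0.2] w 85.1
tool delta mm [-0.6 -2.9 61.9] L 62 units [-0.0023 -0.0116  0.2475] n 2 per row [-0.0011 -0.0058  0.1237]
roll deg 0.43 or -179.57 rows 1 each 0.0038
```

Emit:
carry_out(rows=[[85, -0.002, -0.012, 0.08, 0], [85, 0, 0, 0.08, 0], [85, 0, 0, 0.05, 0], [85, 0, 0, 0.01, 0], [85, 0, 0, 0, 0], [40, 0, 0, 0, 0], [40, 0, 0, 0, 0], [40, 0, 0, 0, 0], [40, 0, 0, 0, 0], [40, 0, 0, 0, 0]], newtons=40)

```text
t: 21.05
ee_pos: [0.645, -0.1668, 0.0418]
orientation: [0.68, 0.733, -0.009, 0.01]
contact_force: [0.2, -0.3, -2.1]
grip_width: 0.555
```

```bash
python3 -c "
from h import *
st();s,im=snap('wrist','w30')"
```

```text
t 21.1 pos [ 0.645  -0.1668  0.0418] phi 94.24 tilt 1.57 F [ 0.2 -0.3 -2.1] w 47.4
```

View pics/w30.png

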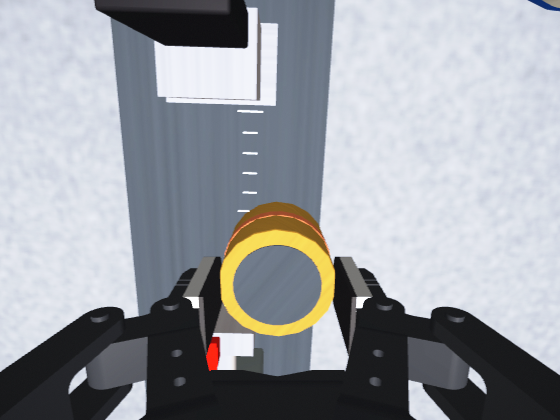

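Emit:
carry_out(rows=[[85, 0, 0, 0, 0], [85, 0, 0, 0, 0], [85, 0, 0, 0, 0], [85, 0, 0, 0, 0], [85, 0, 0, 0.07, 0], [85, 0, 0, 0, 0], [85, 0, 0, 0, 0]])

```text
t: 21.68
ee_pos: [0.6484, -0.1672, 0.0257]
orientation: [0.68, 0.733, -0.007, 0.013]
contact_force: [0.8, -0.4, 0.3]
grip_width: 0.999
```

```bash
python3 -c "
from h import *
st();s,im=snap('wrist','w31')"
```

```text
t 21.7 pos [ 0.6484 -0.1672  0.0257] phi 94.23 tilt 1.66 F [ 0.8 -0.4  0.3] w 85.3
```

View pics/w31.png

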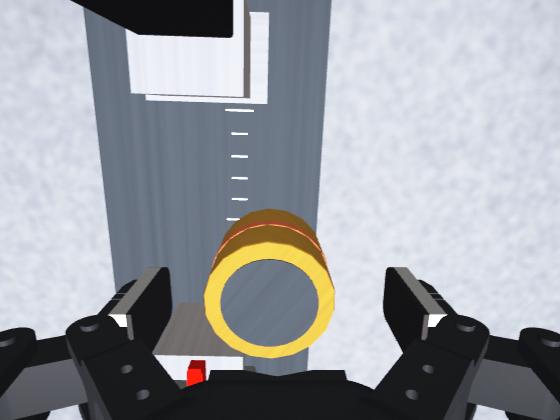

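Emit:
carry_out(rows=[[85, 0.004, -0.012, 0.01, 0], [85, 0, 0, 0, 0], [40, 0, 0, 0, 0], [40, 0, 0, 0, 0], [40, 0, 0, 0, 0], [40, 0, 0, 0, 0], [40, 0, 0, -0.1, 0], [40, 0, 0, -0.16, 0], [40, 0, 0, -0.16, 0], [40, 0, 0, -0.1, 0], [40, 0, 0, 0, 0]], newtons=40)

```text
t: 22.65
ee_pos: [0.6402, -0.162, 0.1547]
orientation: [0.68, 0.733, -0.009, 0.008]
contact_force: [0.9, 0.2, -2.4]
grip_width: 0.57
```

```bash
python3 -c "
from h import *
go(.638,.137,.15);s,im=snap('wrist','w32');print(s['q'].round(2))"
```

```text
t 22.6 pos [ 0.6402 -0.162   0.1547] phi 94.29 tilt 1.42 F [ 0.9  0.2 -2.4] w 48.7
tool delta mm [298.3  20.2  -2.7] L 299 units [ 1.1933  0.0807 -0.0107] n 8 per row [ 0.1492  0.0101 -0.0013]
[ 0.43  0.75 -0.41  1.56  0.38  0.91 -0.05]
```

View pics/w32.png

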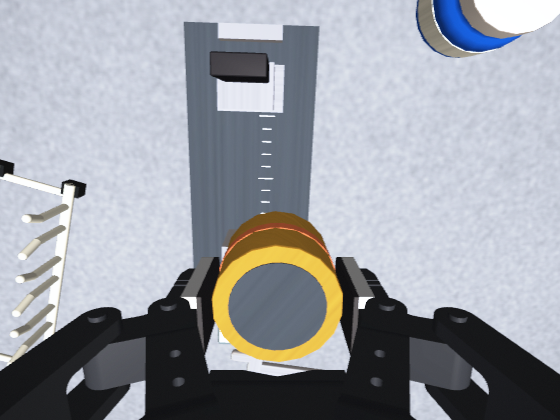

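Emit:
carry_out(rows=[[40, 0.15, 0.01, 0, 0], [40, 0.15, 0.01, 0, 0], [40, 0.15, 0.01, 0, 0], [40, 0.15, 0.01, 0, 0], [40, 0.15, 0.01, 0, 0], [40, 0.15, 0.01, 0, 0], [40, 0.15, 0.01, 0, 0], [40, 0.12, 0.01, 0, 0], [40, 0, 0, 0, 0], [40, 0, 0, 0, 0]])

```text
t: 23.53
ee_pos: [0.6267, 0.1348, 0.1226]
orientation: [0.683, 0.73, -0.023, -0.001]
contact_force: [-0.5, -1.0, -2.4]
grip_width: 0.571
```

```bash
python3 -c "
from h import *
go(.637,.137,.035);s,im=snap('wrist','w33');s,im=snap('scene','s33')"
```

```text
t 23.5 pos [0.6267 0.1348 0.1226] phi 93.78 tilt 2.65 F [-0.5 -1.  -2.4] w 48.7
tool delta mm [ 4.2 13.5 87. ] L 88 units [0.0169 0.0539 0.3482] n 3 per row [0.0056 0.018  0.1161]
```

View pics/w33.png

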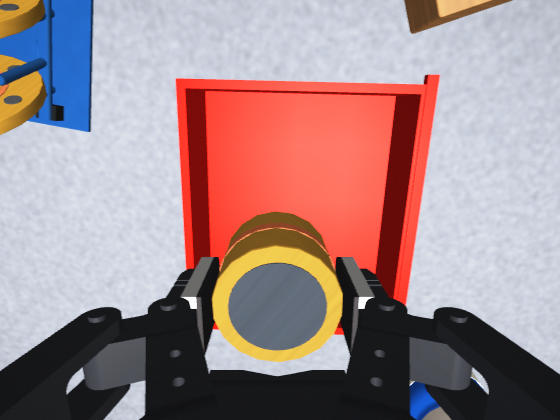

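View pics/s33.png

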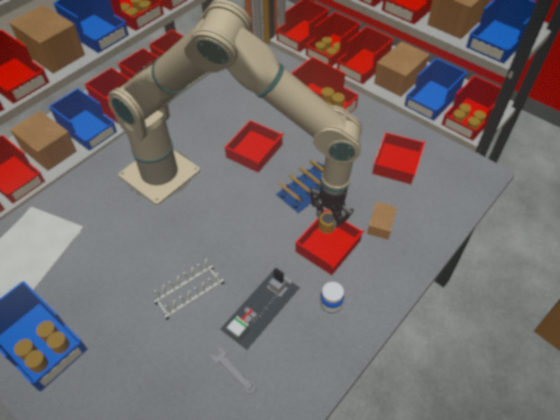

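Emit:
carry_out(rows=[[40, 0.01, 0.04, 0, 0], [40, 0, 0, 0.1, 0], [40, 0, 0, 0.12, 0], [40, 0, 0, 0.08, 0], [40, 0, 0, 0, 0], [40, 0, 0, 0, 0]])

```text
t: 24.13
ee_pos: [0.6361, 0.121, 0.043]
orientation: [0.689, 0.724, -0.026, 0.002]
contact_force: [0.4, 0.1, -2.8]
grip_width: 0.571
```

```bash
python3 -c "
from h import *
go(.637,.137,.030);s,im=snap('wrist','w34')"
```

```text
t 24.1 pos [0.6361 0.121  0.043 ] phi 92.90 tilt 2.97 F [ 0.4  0.1 -2.8] w 48.7
tool delta mm [16.5  2.2 12.4] L 21 units [0.0658 0.0086 0.0494] n 1 per row [0.0658 0.0086 0.0494]
```

View pics/w34.png

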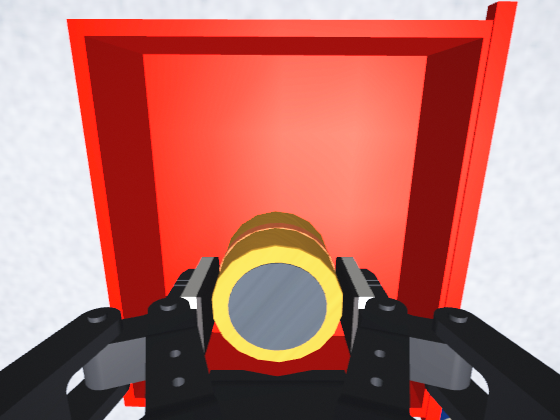

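Emit:
carry_out(rows=[[40, 0.05, 0, 0.03, 0], [40, 0, 0, 0.03, 0], [40, 0, 0, 0.015, 0], [40, 0, 0, 0, 0]])

```text
t: 24.52
ee_pos: [0.6379, 0.1318, 0.0268]
orientation: [0.69, 0.723, -0.024, 0.004]
contact_force: [0.4, 0.4, -2.2]
grip_width: 0.572
```

```bash
python3 -c "
from h import *
go(.637,.137,.026)"
```

```text
t 24.5 pos [0.6379 0.1318 0.0268] phi 92.69 tilt 2.78 F [ 0.4  0.4 -2.2] w 48.8
tool delta mm [ 5.3 -0.6  0.7] L 5 units [ 0.0212 -0.0026  0.0026] n 1 per row [ 0.0212 -0.0026  0.0026]
```

Emit:
carry_out(rows=[[40, 0, 0, 0.006, 0], [40, 0, 0, 0, 0], [62, 0, 0, 0, 0], [62, 0, 0, 0, 0], [62, 0, 0, 0, 0], [62, 0, 0, -0.08, 0], [62, 0, 0, -0.16, 0], [62, 0, 0, -0.16, 0], [40, 0, 0, -0.16, 0], [40, 0, 0, -0.05, 0], [40, 0, 0, 0, 0]])

```text
t: 25.43
ee_pos: [0.6425, 0.1406, 0.1852]
orientation: [0.689, 0.724, -0.022, 0.004]
contact_force: [0.0, -0.0, -0.3]
grip_width: 0.47
```

```bash
python3 -c "
from h import *
go(.42,.26,.2,-6.4);s,im=snap('wrist','w35');print(s['q'].round(2))"
```

```text
t 25.4 pos [0.6425 0.1406 0.1852] phi 92.83 tilt 2.61 F [ 0.  -0.  -0.3] w 40.2
tool delta mm [ 129.6 -216.7  -13.7] L 253 units [ 0.5183 -0.867  -0.0546] n 7 per row [ 0.074  -0.1239 -0.0078]
roll deg -80.77 or 99.23 rows 12 each -0.0587
[-0.06  0.73 -0.39  1.5   0.33  1.02 -0.49]
```

View pics/w35.png

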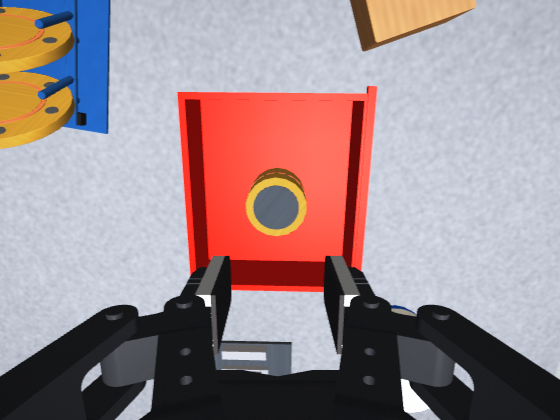

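Emit:
carry_out(rows=[[40, 0.074, -0.12, -0.01, 0], [40, 0.074, -0.12, -0.01, 0], [40, 0.074, -0.12, -0.01, 0], [40, 0.074, -0.12, -0.01, 0], [40, 0, -0.12, -0.01, -0.05], [40, 0, -0.12, -0.01, -0.05], [40, 0, -0.05, 0, -0.061], [40, 0, 0, 0, -0.061], [40, 0, 0, 0, -0.061], [40, 0, 0, 0, -0.061], [40, 0, 0, 0, -0.061], [40, 0, 0, 0, -0.061], [40, 0, 0, 0, -0.061], [40, 0, 0, 0, -0.061], [40, 0, 0, 0, -0.061], [40, 0, 0, 0, -0.061], [40, 0, 0, 0, 0], [40, 0, 0, 0, 0]])

```text
t: 26.98
ee_pos: [0.4213, 0.1923, 0.1752]
orientation: [0.038, 0.998, -0.028, -0.033]
contact_force: [-0.5, -0.2, 0.2]
grip_width: 0.469
```

```bash
python3 -c "
from h import *
go(.43,.21,.2,173.6);s,im=snap('wrist','w36');print(s['q'].round(2));st()"
```

```text
t 27.0 pos [0.4213 0.1923 0.1752] phi 175.53 tilt 4.91 F [-0.5 -0.2  0.2] w 40.1
tool delta mm [ -5.7  16.8 -26.2] L 32 units [-0.0229  0.0673 -0.1049] n 1 per row [-0.0229  0.0673 -0.1049]
roll deg 1.93 or -178.07 rows 1 each 0.0169
[ 0.05  0.61 -0.82  2.    0.56  0.88  0.4 ]
t 27.0 pos [0.4213 0.1921 0.1752] phi 175.52 tilt 4.93 F [-0.2 -0.2 -0.3] w 39.8
```

View pics/w36.png

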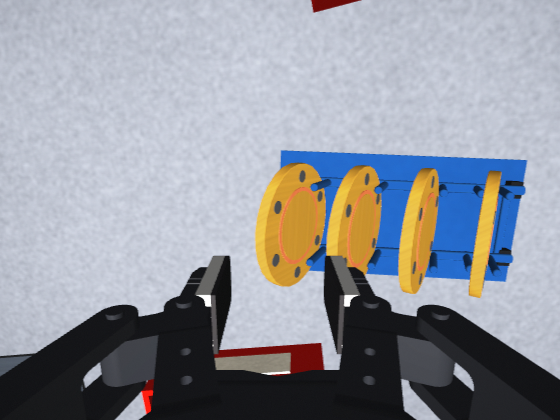

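```bash
python3 -c "
from h import *
s,p,M=st();print(M[:,2].round(3), 'discs axis comp along cradle y', M[:,2]@np.array([.111,.994,0]))
c=cam('wrist',s)
for u,v in [(287,163),(263,283),(363,168),(334,280)]: print(ray(c,u,v,.0535).round(3))
crop(cv2.imread('pics/w36.png'),250,140,540,310,2.7,'w36c')"
```

```text
t 27.0 pos [0.4213 0.1921 0.1752] phi 175.52 tilt 4.93 F [-0.2 -0.2 -0.3] w 39.8
[-0.068 -0.053 -0.996] discs axis comp along cradle y -0.06031188477824763
[0.382 0.195 0.053]
[0.477 0.169 0.053]
[0.39  0.25  0.053]
[0.477 0.225 0.053]
```

View pics/w36c.png

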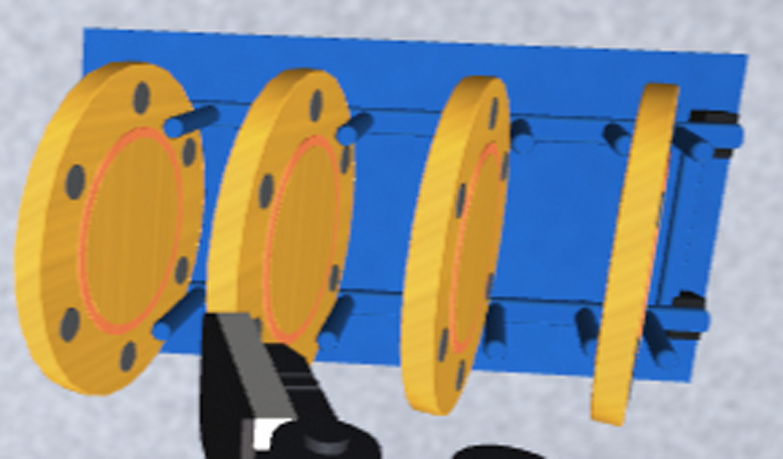

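```bash
cat >> h.py <<'E'
CY=np.array([.1112,.9938,0]); CX=np.array([.9938,-.1112,0]); CO=np.array([.4386,.2855,0])
def disc_pts(c,lean=20,zc=.0535,r=.048,off=0):
    L=np.radians(lean); up=np.array([0,0,1])*np.cos(L)-CY*np.sin(L); n=CY*np.cos(L)+np.array([0,0,1])*np.sin(L)
    a=np.linspace(0,2*np.pi,40); return [c+r*(np.cos(t)*CX+np.sin(t)*up)+n*off for t in a]
def overlay(im,c,k,f,box,dy=0,dx=0):
    u0,v0,u1,v1=box; o=cv2.resize(im[v0:v1,u0:u1],None,fx=k,fy=k,interpolation=cv2.INTER_CUBIC)
    for i in range(4):
        ctr=CO+CY*(-.072+.048*i+dy)+CX*dx+np.array([0,0,.0535])
        for off,col in ((-.004,(0,255,0)),(.004,(255,0,255))):
            q=np.array([(proj(c,p)-[u0,v0])*k for p in disc_pts(ctr,off=off)],np.int32); cv2.polylines(o,[q],True,col,1)
    cv2.imwrite('pics/'+f+'.png',o)
E
python3 - <<'E'
from h import *
s=arm.sense()
overlay(cv2.imread('pics/w36.png'),cam('wrist',s),2.5,'o1',(240,130,550,320))
overlay(cv2.imread('pics/top0.png'),cam('top'),6,'o2',(155,190,255,260))
E
```

```text
(no output)
```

View pics/o1.png

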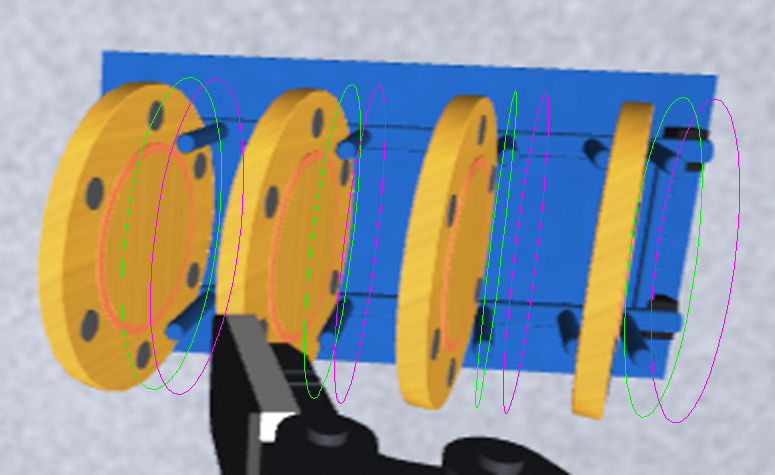

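View pics/o2.png

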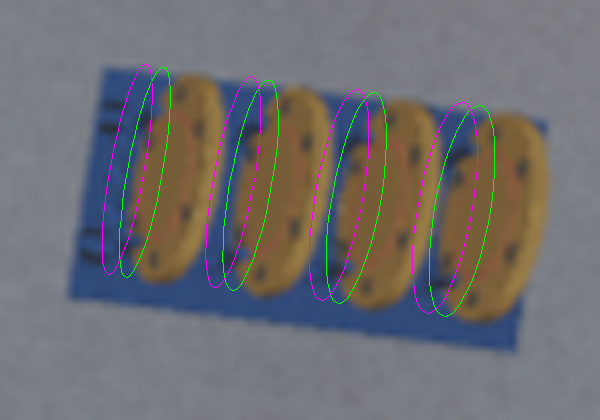

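```bash
cat > fit.py <<'E'
from h import *
from scipy.optimize import minimize
def mask(im): 
    h=cv2.cvtColor(im,cv2.COLOR_BGR2HSV); return ((h[...,0]>10)&(h[...,0]<30)&(h[...,1]>110)).astype(np.uint8)
def rend(c,p,shape):
    dy,dx,lean,zc=p; m=np.zeros(shape,np.uint8)
    for i in range(4):
        ctr=CO+CY*(-.072+.048*i+dy)+CX*dx+np.array([0,0,zc])
        q=[proj(c,x) for o in(-.004,.004) for x in disc_pts(ctr,lean=lean,off=o)]
        cv2.fillConvexPoly(m,cv2.convexHull((np.array(q)*16).astype(np.int32)),1,shift=4)
    return m
s=arm.sense()
V=[(mask(cv2.imread('pics/w36.png')),cam('wrist',s),(240,130,550,262)),(mask(cv2.imread('pics/top0.png')),cam('top'),(155,190,255,260))]
def cost(p):
    t=0
    for m,c,(a,b,d,e) in V:
        r=rend(c,p,m.shape)[b:e,a:d]; mm=m[b:e,a:d]; t+=1-(r&mm).sum()/max(1,(r|mm).sum())
    return t
best=None
for lean in (15,20,25,30):
  for dy in (-.03,-.015,0):
    r=minimize(cost,[dy,0,lean,.0535],method='Nelder-Mead',options=dict(initial_simplex=[[dy,0,lean,.0535],[dy+.01,0,lean,.0535],[dy,.005,lean,.0535],[dy,0,lean+5,.0535],[dy,0,lean,.06]],maxiter=150))
    if best is None or r.fun<best.fun: best=r
print(best.x,best.fun)
dy,dx,lean,zc=best.x
for i,(m,c,(a,b,d,e)) in enumerate(V):
    im=cv2.imread(['pics/w36.png','pics/top0.png'][i]); r=rend(c,best.x,m.shape); cs,_=cv2.findContours(r,0,2); k=[2.5,6][i]
    o=cv2.resize(im,None,fx=k,fy=k); cv2.drawContours(o,[(x*k+k/2).astype(np.int32) for x in cs],-1,(0,255,0),1); cv2.imwrite('pics/f%d.png'%i,o[int(b*k):int(e*k),int(a*k):int(d*k)])
E
python3 fit.py
```

```text
[-1.70111603e-02  2.31198923e-03  2.70863191e+01  5.00025979e-02] 0.33947634719825026
```

View pics/f0.png

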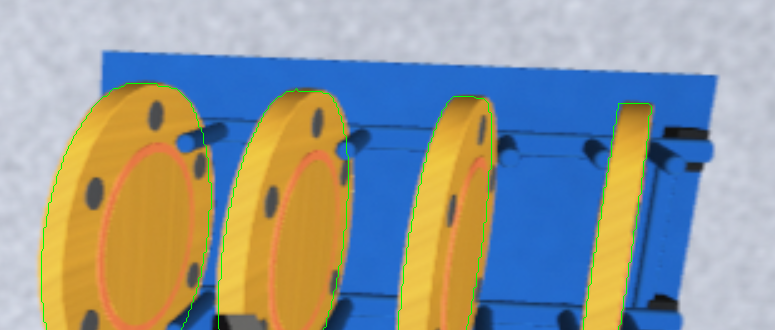

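View pics/f1.png

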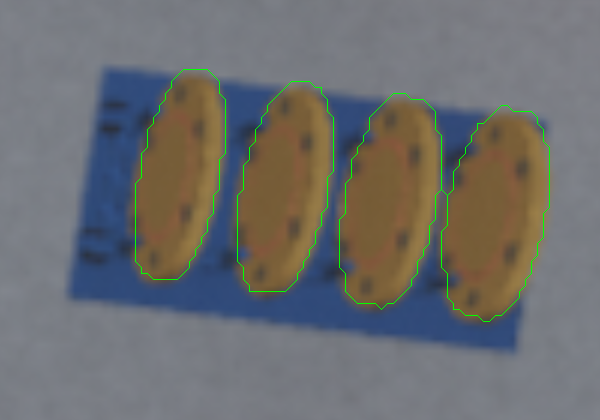

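```bash
python3 -c "
from h import *
go(.429,.186,.13,174.5)"
```

```text
t 27.0 pos [0.4213 0.1921 0.1752] phi 175.52 tilt 4.93 F [-0.2 -0.2 -0.3] w 39.8
tool delta mm [-11.   -2.9  44.8] L 46 units [-0.0442 -0.0114  0.1792] n 2 per row [-0.0221 -0.0057  0.0896]
roll deg 1.02 or -178.98 rows 1 each 0.0089
```

Emit:
carry_out(rows=[[34, -0.022, -0.006, 0.09, 0.009], [34, -0.02, -0.005, 0.09, 0], [34, 0, 0, 0, 0], [34, 0, 0, 0, 0]])

```text
t: 27.37
ee_pos: [0.4284, 0.1862, 0.128]
orientation: [0.052, 0.998, -0.028, -0.032]
contact_force: [0.7, 0.1, 1.2]
grip_width: 0.395
```

```bash
python3 -c "
from h import *
go(.429,.183,.07,174.5);s,im=snap('wrist','w37')"
```

```text
t 27.4 pos [0.4284 0.1862 0.128 ] phi 173.88 tilt 4.93 F [0.7 0.1 1.2] w 33.8
tool delta mm [-4.5  0.4 57.9] L 58 units [-0.018   0.0014  0.2318] n 2 per row [-0.009   0.0007  0.1159]
roll deg -0.62 or 179.38 rows 1 each -0.0054
```

View pics/w37.png

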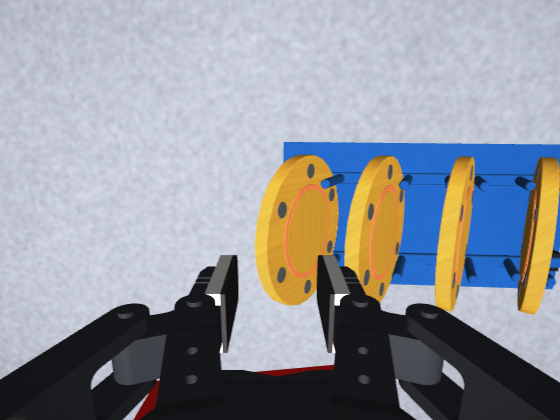

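Emit:
carry_out(rows=[[34, -0.009, 0, 0.1, -0.005], [34, -0.005, 0, 0.04, 0], [34, 0, 0, 0, 0]])

```text
t: 27.67
ee_pos: [0.4311, 0.1857, 0.0952]
orientation: [0.048, 0.998, -0.027, -0.03]
contact_force: [0.2, -0.1, 0.6]
grip_width: 0.397
```

```bash
python3 -c "
from h import *
go(.429,.183,.07,174.5);s,im=snap('wrist','w38')"
```

```text
t 27.7 pos [0.4311 0.1857 0.0952] phi 174.38 tilt 4.62 F [ 0.2 -0.1  0.6] w 33.9
tool delta mm [ 0.4 -1.4 25.3] L 25 units [ 0.0016 -0.0057  0.1013] n 1 per row [ 0.0016 -0.0057  0.1013]
roll deg -0.12 or 179.88 rows 1 each -0.0010
```

View pics/w38.png

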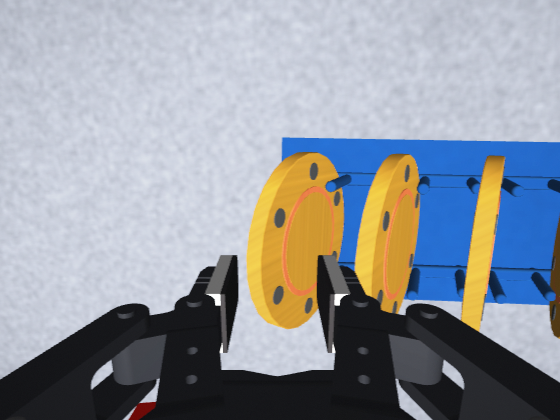

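Emit:
carry_out(rows=[[34, 0, -0.006, 0.07, 0], [34, 0, 0, 0.045, 0], [34, 0, 0, 0, 0]])

```text
t: 27.97
ee_pos: [0.4312, 0.1846, 0.0695]
orientation: [0.049, 0.998, -0.025, -0.027]
contact_force: [-0.2, 0.2, 0.2]
grip_width: 0.396
```

```bash
python3 -c "
from h import *
go(.429,.183,.07,174.5);s,im=snap('wrist','w39')"
```

```text
t 28.0 pos [0.4312 0.1846 0.0695] phi 174.34 tilt 4.28 F [-0.2  0.2  0.2] w 33.8
tool delta mm [ 2.  -1.8 -0.3] L 3 units [ 0.0081 -0.0074 -0.001 ] n 1 per row [ 0.0081 -0.0074 -0.001 ]
roll deg -0.16 or 179.84 rows 1 each -0.0014
```

View pics/w39.png

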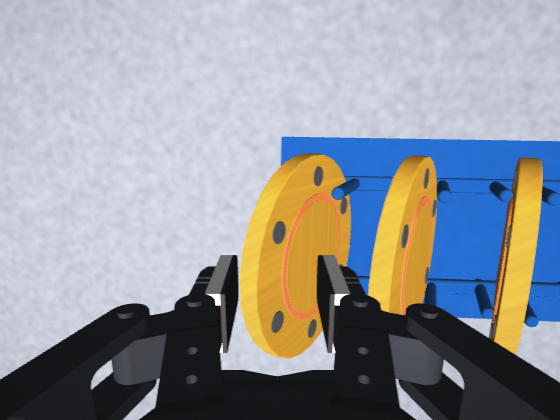

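Emit:
carry_out(rows=[[34, 0, 0, 0.03, 0], [34, 0, 0, 0, 0], [4, 0, 0, 0, 0], [4, 0, 0, 0, 0], [4, 0, 0, 0, 0], [4, 0, 0, 0, 0], [4, 0, 0, 0, 0]], newtons=30)

```text
t: 28.6
ee_pos: [0.434, 0.1937, 0.0697]
orientation: [0.047, 0.999, -0.018, -0.022]
contact_force: [-1.5, -1.4, 4.4]
grip_width: 0.183
```

```bash
python3 -c "
from h import *
st();s,im=snap('wrist','w40')"
```

```text
t 28.6 pos [0.434  0.1937 0.0697] phi 174.58 tilt 3.22 F [-1.5 -1.4  4.4] w 15.6
```

View pics/w40.png

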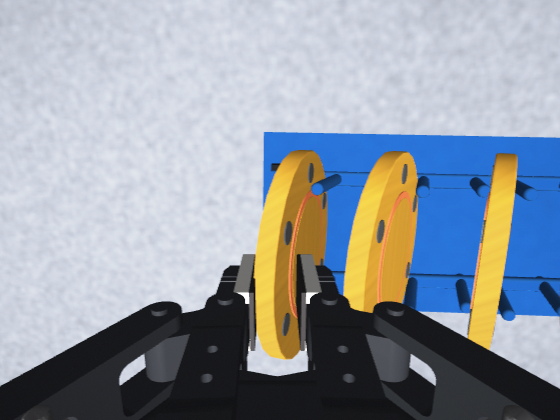

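Emit:
carry_out(rows=[[4, 0, 0, -0.06, 0], [4, 0, 0, -0.08, 0], [4, 0, 0, -0.08, 0], [4, 0, 0, -0.08, 0], [4, 0, 0, -0.08, 0], [4, 0, 0, 0, 0]])

```text
t: 29.15
ee_pos: [0.438, 0.206, 0.17]
orientation: [0.044, 0.999, -0.009, -0.021]
contact_force: [0.4, 0.4, -4.2]
grip_width: 0.09
```

```bash
python3 -c "
from h import *
st();s,im=snap('wrist','w41');snap('scene','s41')"
```

```text
t 29.1 pos [0.438 0.206 0.17 ] phi 174.97 tilt 2.61 F [ 0.4  0.4 -4.2] w 7.7
```

View pics/w41.png

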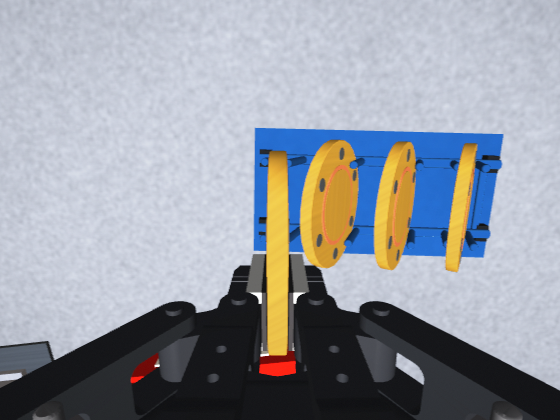

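```bash
python3 -c "
from h import *
s=arm.sense();c=cam('wrist',s)
for z in (.14,.15,.16):
  a=ray(c,277,151,z);b=ray(c,277,353,z);print(z,a.round(4),b.round(4),np.linalg.norm(a-b).round(4),((a+b)/2).round(4))
"
```

```text
0.14 [0.3861 0.2071 0.14  ] [0.4946 0.1975 0.14  ] 0.1089 [0.4404 0.2023 0.14  ]
0.15 [0.3856 0.2074 0.15  ] [0.4878 0.1984 0.15  ] 0.1026 [0.4367 0.2029 0.15  ]
0.16 [0.3851 0.2077 0.16  ] [0.4811 0.1992 0.16  ] 0.0963 [0.4331 0.2035 0.16  ]
```

```bash
python3 -c "
from h import *
go(.41,-.31,.18,167.9)
s=arm.sense();print(s['q'].round(2))"
```

```text
t 29.2 pos [0.4366 0.2041 0.1671] phi 174.93 tilt 2.89 F [ 0.3 -0.9 -4.4] w 7.4
tool delta mm [ -18.3 -514.6   -1.8] L 515 units [-0.0732 -2.0585 -0.0072] n 13 per row [-0.0056 -0.1583 -0.0006]
roll deg 7.03 or -172.97 rows 2 each 0.0307
[ 0.04  0.63 -0.81  1.98  0.59  0.84  0.38]
```

Emit:
carry_out(rows=[[4, -0.03, -0.08, -0.06, 0], [4, -0.03, -0.12, -0.06, 0], [4, -0.03, -0.13, 0, 0], [4, -0.03, -0.13, 0, 0], [4, -0.02, -0.13, 0, 0], [4, -0.01, -0.13, 0, 0], [4, 0, -0.13, 0, 0], [4, 0, -0.13, 0, 0], [4, 0, -0.13, 0, 0.01], [4, 0.01, -0.13, 0, 0.01], [4, 0.02, -0.13, 0, 0.01], [4, 0.02, -0.13, 0, 0.01], [4, 0.02, -0.13, 0, 0.01], [4, 0.02, -0.13, 0, 0.01], [4, 0.02, -0.13, 0, 0], [4, 0.02, -0.1, 0, 0], [4, 0, 0, 0, 0], [4, 0, 0, 0, 0]], newtons=60)

```text
t: 30.75
ee_pos: [0.364, -0.3103, 0.1817]
orientation: [0.105, 0.993, -0.007, -0.044]
contact_force: [0.2, 0.4, -2.5]
grip_width: 0.077
```

```bash
python3 -c "
from h import *
go(.4051,-.3262,.14,167.9)
s,im=snap('wrist','w42');print(s['q'].round(2));print(st()[2][:,2])"
```

```text
t 30.8 pos [ 0.364  -0.3103  0.1817] phi 167.83 tilt 5.07 F [ 0.2  0.4 -2.5] w 6.6
tool delta mm [-47.   -6.1  38. ] L 61 units [-0.1878 -0.0243  0.1518] n 2 per row [-0.0939 -0.0122  0.0759]
roll deg -0.07 or 179.93 rows 1 each -0.0006
[ 1.15  0.61 -0.82  1.97  0.6   0.92  1.35]
t 30.8 pos [ 0.3633 -0.3106  0.1815] phi 167.83 tilt 5.17 F [-1.2 -0.7 -3.7] w 7.4
[-0.09000792 -0.00426659 -0.99593191]
```

View pics/w42.png

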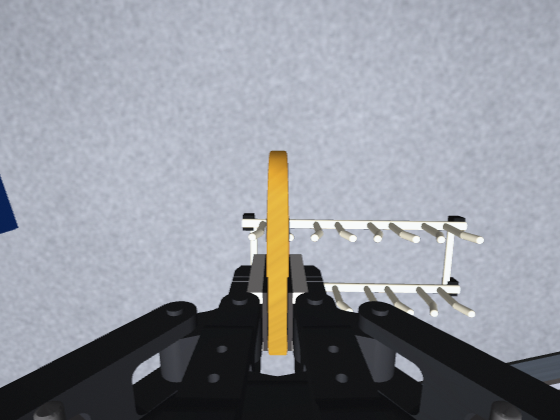

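```bash
cat >> h.py <<'E'
RO=np.array([.4202,-.2558,0]); RY=np.array([.2096,.9778,0]); RX=np.array([.9778,-.2096,0])
def slot(i): return RO+RY*(-.072+.048*(i-1))
E
python3 - <<'E'
from h import *
s=arm.sense();c=cam('wrist',s)
for u,v in [(248,222),(457,222),(452,287)]: 
    p=ray(c,u,v,.014); d=p-RO; print(p.round(4), 'rack xy', (d@RX).round(4),(d@RY).round(4))
crop(cv2.imread('pics/w42.png'),230,190,500,330,3,'w42c')
E
```

```text
[ 0.3697 -0.3436  0.014 ] rack xy -0.031 -0.0964
[ 0.4081 -0.1605  0.014 ] rack xy -0.0319 0.0907
[ 0.4682 -0.1724  0.014 ] rack xy 0.0295 0.0916
```

View pics/w42c.png

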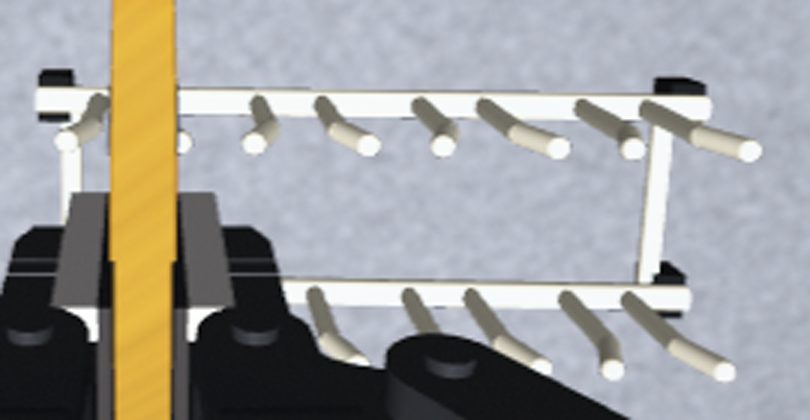

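```bash
python3 - <<'E'
from h import *
s=arm.sense();c=cam('wrist',s)
ys=[]
for u,v in [(67,143),(181,143),(255,143),(370,146),(443,146),(558,148),(632,149),(750,150)]:
    p=ray(c,230+u/3,190+v/3,.061); d=p-RO; ys.append(d@RY*1000); print(round(d@RX*1000,1),round(d@RY*1000,1))
print([(ys[i]+ys[i+1])/2 for i in (0,2,4,6)])
E
```

```text
-28.4 -88.2
-28.6 -58.7
-28.7 -39.6
-28.1 -10.1
-28.2 8.6
-27.9 37.9
-27.7 56.7
-27.6 86.6
[np.float64(-73.44796386861987), np.float64(-24.839350030243065), np.float64(23.26724902830989), np.float64(71.64176024659045)]
```

```bash
python3 - <<'E'
from h import *
p=slot(1)+RX*.003-RY*.0007;print(p)
go(p[0],p[1],.145,167.9)
E
```

```text
[ 0.40789548 -0.32751486  0.        ]
t 30.8 pos [ 0.3633 -0.3106  0.1815] phi 167.83 tilt 5.17 F [-1.2 -0.7 -3.7] w 7.4
tool delta mm [-50.2  -6.4  32.4] L 60 units [-0.2007 -0.0256  0.1295] n 2 per row [-0.1003 -0.0128  0.0648]
roll deg -0.07 or 179.93 rows 1 each -0.0006
```

Emit:
carry_out(rows=[[4, -0.08, -0.012, 0.04, 0], [4, -0.08, -0.012, 0.04, 0], [4, -0.03, 0, 0.04, 0], [4, 0, 0, 0, 0], [4, 0, 0, 0, 0]])

```text
t: 31.22
ee_pos: [0.4056, -0.3211, 0.1425]
orientation: [0.102, 0.994, -0.005, -0.048]
contact_force: [-0.0, 0.0, -3.2]
grip_width: 0.081
```

```bash
python3 - <<'E'
from h import *
p=slot(1)+RX*.003-RY*.0007
go(p[0],p[1],.125,167.9); s,im=snap('wrist','w43');snap('scene','s43');
E
```

```text
t 31.2 pos [ 0.4056 -0.3211  0.1425] phi 168.24 tilt 5.51 F [-0.   0.  -3.2] w 6.9
tool delta mm [-5.2 -5.5 17.2] L 19 units [-0.0207 -0.0221  0.0688] n 1 per row [-0.0207 -0.0221  0.0688]
roll deg 0.34 or -179.66 rows 1 each 0.0029
```

View pics/w43.png

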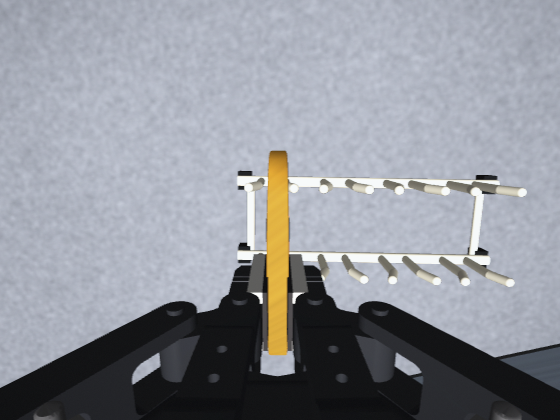

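Emit:
carry_out(rows=[[4, -0.015, -0.022, 0.03, 0.003], [4, -0.006, 0, 0.03, 0], [4, 0, 0, 0, 0], [4, 0, 0, 0, 0]])

```text
t: 31.65
ee_pos: [0.4064, -0.3284, 0.1278]
orientation: [0.105, 0.993, -0.006, -0.048]
contact_force: [0.4, -0.8, -2.9]
grip_width: 0.082
```

```bash
python3 - <<'E'
from h import *
p=slot(1)+RX*.003-RY*.0007
go(p[0],p[1],.1,167.9); s,im=snap('wrist','w44');crop(im,220,140,340,300,4,'w44c')
E
```

```text
t 31.6 pos [ 0.4064 -0.3284  0.1278] phi 167.82 tilt 5.53 F [ 0.4 -0.8 -2.9] w 7.0
tool delta mm [-3.9  1.8 27.5] L 28 units [-0.0155  0.0073  0.11  ] n 1 per row [-0.0155  0.0073  0.11  ]
roll deg -0.08 or 179.92 rows 1 each -0.0007
```

View pics/w44c.png

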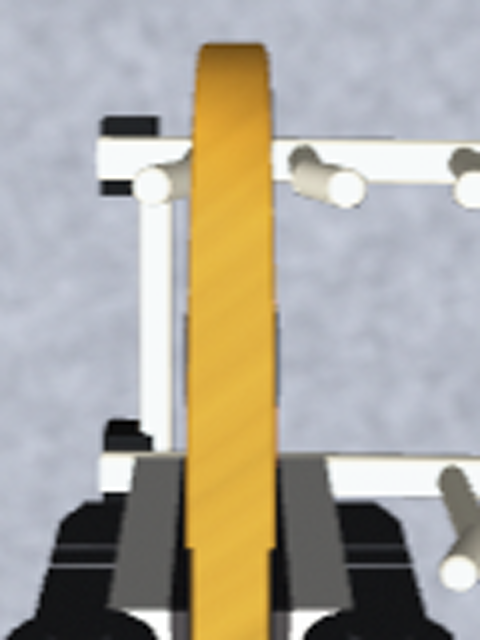

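Emit:
carry_out(rows=[[4, -0.015, 0.007, 0.06, 0], [4, -0.004, 0, 0.06, 0], [4, 0, 0, 0, 0], [4, 0, 0, 0, 0]])

```text
t: 32.03
ee_pos: [0.4089, -0.3284, 0.0981]
orientation: [0.106, 0.993, -0.007, -0.047]
contact_force: [-1.0, 0.4, -2.3]
grip_width: 0.08
```

```bash
python3 - <<'E'
from h import *
p=slot(1)+RX*.003-RY*.0007
go(p[0],p[1],.075,167.9); s,im=snap('wrist','w45');crop(im,220,140,340,300,4,'w45c')
E
```

```text
t 32.0 pos [ 0.4089 -0.3284  0.0981] phi 167.75 tilt 5.43 F [-1.   0.4 -2.3] w 6.8
tool delta mm [-1.   1.2 23.1] L 23 units [-0.0039  0.005   0.0924] n 1 per row [-0.0039  0.005   0.0924]
roll deg -0.15 or 179.85 rows 1 each -0.0013
```

View pics/w45.png

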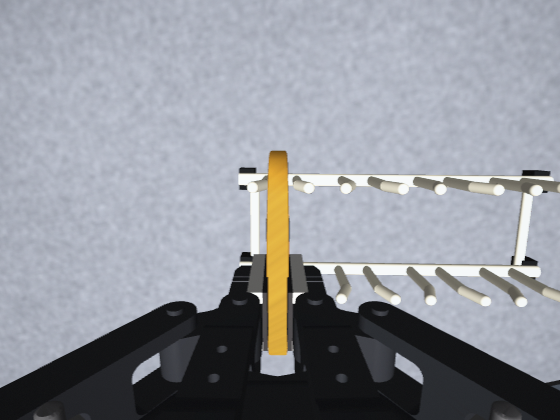

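Disc lies between the slot‑1 tines (tips at u≈252 and 308, disc at 278). Continue down.

Emit:
carry_out(rows=[[4, -0.004, 0.006, 0.04, 0], [4, -0.004, 0, 0.04, 0], [4, 0, 0, 0.02, 0], [4, 0, 0, 0, 0]])

```text
t: 32.42
ee_pos: [0.4099, -0.3284, 0.0749]
orientation: [0.107, 0.993, -0.009, -0.046]
contact_force: [-1.4, 0.8, 1.6]
grip_width: 0.081
```

```bash
python3 - <<'E'
from h import *
p=slot(1)+RX*.003-RY*.0007
go(p[0],p[1],.07,167.9); s,im=snap('wrist','w46')
E
```

```text
t 32.4 pos [ 0.4099 -0.3284  0.0749] phi 167.68 tilt 5.32 F [-1.4  0.8  1.6] w 7.0
tool delta mm [1.7 0.6 5.1] L 5 units [0.0067 0.0023 0.0204] n 1 per row [0.0067 0.0023 0.0204]
roll deg -0.22 or 179.78 rows 1 each -0.0020
```

View pics/w46.png

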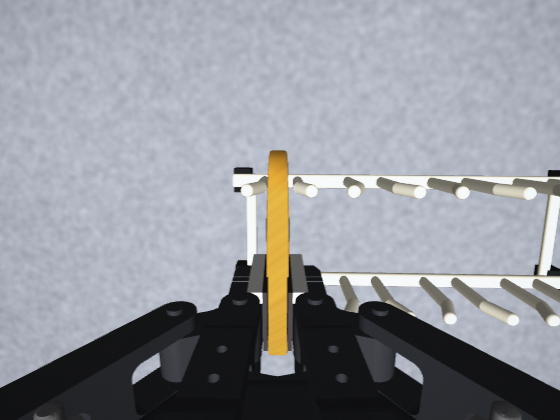

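Emit:
carry_out(rows=[[4, 0, 0, 0.02, 0], [4, 0, 0, 0.01, 0], [4, 0, 0, 0, 0], [26, 0, 0, 0, 0], [26, 0, 0, 0, 0], [26, 0, 0, 0, 0]])

```text
t: 32.97
ee_pos: [0.4115, -0.3285, 0.076]
orientation: [0.106, 0.993, -0.013, -0.044]
contact_force: [-0.2, -0.1, 0.9]
grip_width: 0.303
```

```bash
python3 - <<'E'
from h import *
st(); s,im=snap('wrist','w47')
E
```

```text
t 33.0 pos [ 0.4115 -0.3285  0.076 ] phi 167.70 tilt 5.31 F [-0.2 -0.1  0.9] w 25.9
```

View pics/w47.png

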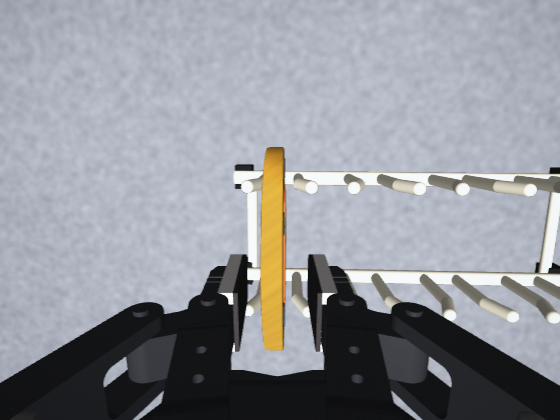

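Emit:
carry_out(rows=[[26, 0, 0, -0.08, 0], [26, 0, 0, -0.14, 0], [26, 0, 0, -0.16, 0], [26, 0, 0, -0.12, 0], [26, 0, 0, 0, 0]])

```text
t: 33.43
ee_pos: [0.422, -0.3257, 0.201]
orientation: [0.106, 0.993, -0.01, -0.048]
contact_force: [0.9, 0.1, 0.2]
grip_width: 0.304
```

```bash
python3 - <<'E'
from h import *
s,im=snap('wrist','w48'); go(.435,.225,.18,174)
E
```

```text
t 33.5 pos [ 0.4206 -0.3256  0.1989] phi 167.70 tilt 5.72 F [ 0.2 -0.7  0.2] w 26.3
tool delta mm [100.9 541.7  12.7] L 551 units [0.4038 2.1667 0.0508] n 14 per row [0.0288 0.1548 0.0036]
roll deg -6.30 or 173.70 rows 1 each -0.0549
```

View pics/w48.png

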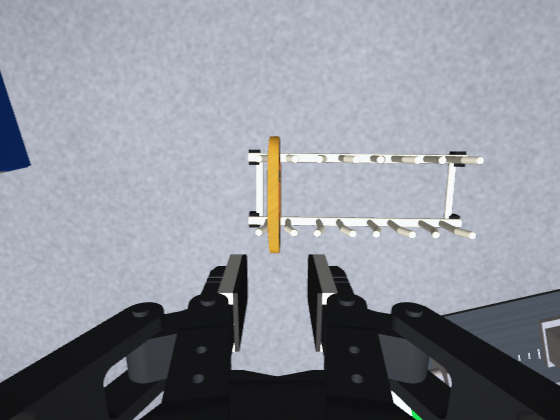

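Emit:
carry_out(rows=[[34, 0, 0.1, 0, 0], [34, 0, 0.135, 0, 0], [34, 0, 0.135, 0, 0], [34, 0.02, 0.135, 0, 0], [34, 0.03, 0.135, 0, 0], [34, 0.04, 0.135, 0, 0], [34, 0.04, 0.135, 0, -0.01], [34, 0.04, 0.135, 0, -0.01], [34, 0.04, 0.135, 0, -0.01], [34, 0.04, 0.135, 0, -0.01], [34, 0.04, 0.135, 0, -0.01], [34, 0.03, 0.135, 0, -0.005], [34, 0.03, 0.135, 0, 0], [34, 0.03, 0.135, 0, 0], [34, 0.02, 0.135, 0, 0], [34, 0, 0.1, 0, 0], [34, 0, 0.05, 0, 0], [34, 0, 0, 0, 0], [34, 0, 0, 0, 0]])

```text
t: 35.07
ee_pos: [0.402, 0.2327, 0.1723]
orientation: [0.057, 0.996, -0.007, -0.065]
contact_force: [0.8, -0.5, -0.7]
grip_width: 0.395
```

```bash
python3 - <<'E'
from h import *
go(.4363,.2323,.13,174.5); s,im=snap('wrist','w49'); print(st()[2][:,2].round(3))
E
```

```text
t 35.1 pos [0.402  0.2327 0.1723] phi 173.41 tilt 7.50 F [ 0.8 -0.5 -0.7] w 33.7
tool delta mm [-39.3   4.4  37.5] L 54 units [-0.157   0.0175  0.1499] n 2 per row [-0.0785  0.0087  0.075 ]
roll deg -1.09 or 178.91 rows 1 each -0.0095
t 35.1 pos [0.402  0.2324 0.1723] phi 173.37 tilt 7.50 F [-0.   0.7 -0.8] w 34.2
[-0.13  -0.007 -0.991]
```

View pics/w49.png

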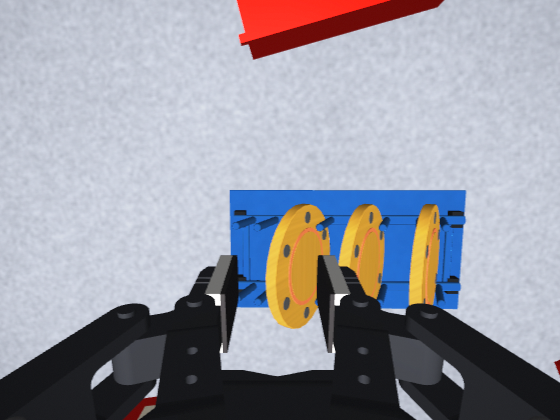

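Emit:
carry_out(rows=[[34, -0.15, 0.01, 0, 0], [34, 0, 0, 0, 0], [34, 0, 0, 0, 0]])

```text
t: 35.37
ee_pos: [0.4388, 0.2248, 0.1654]
orientation: [0.058, 0.996, -0.01, -0.067]
contact_force: [-1.9, 0.8, -0.9]
grip_width: 0.399
```

```bash
python3 - <<'E'
from h import *
print(st()[2][:,2].round(4))
E
```

```text
t 35.4 pos [0.4388 0.2248 0.1654] phi 173.20 tilt 7.77 F [-1.9  0.8 -0.9] w 34.0
[-0.1347 -0.0119 -0.9908]
```

Emit:
carry_out(rows=[[34, 0, 0, -0.16, 0], [34, 0, 0, -0.16, 0], [34, 0, 0, 0, 0], [34, 0, 0, 0, 0]])

```text
t: 35.7
ee_pos: [0.4497, 0.2168, 0.2441]
orientation: [0.063, 0.995, -0.014, -0.07]
contact_force: [-0.2, -0.5, 0.3]
grip_width: 0.4
```

```bash
python3 - <<'E'
from h import *
print(st()[2][:,2].round(4))
E
```

```text
t 35.7 pos [0.4497 0.2168 0.2441] phi 172.57 tilt 8.23 F [-0.2 -0.5  0.3] w 34.2
[-0.1419 -0.0182 -0.9897]
```

Emit:
carry_out(rows=[[34, 0, 0, 0.02, 0], [34, 0, 0, 0.03, 0], [34, 0, 0, 0.03, 0], [34, 0, 0, 0.03, 0], [34, 0, 0, 0.03, 0], [34, 0, 0, 0.03, 0], [34, 0, 0, 0.03, 0], [34, 0, 0, 0.03, 0], [34, 0, 0, 0.03, 0], [34, 0, 0, 0, 0]])

```text
t: 36.53
ee_pos: [0.4355, 0.2098, 0.168]
orientation: [0.064, 0.995, -0.017, -0.075]
contact_force: [-0.6, -0.3, -0.1]
grip_width: 0.397
```

```bash
python3 - <<'E'
from h import *
print(st()[2][:,2].round(4))
E
```

```text
t 36.5 pos [0.4355 0.2098 0.168 ] phi 172.42 tilt 8.77 F [-0.6 -0.3 -0.1] w 33.9
[-0.1505 -0.0246 -0.9883]
```

Emit:
carry_out(rows=[[34, 0, 0, 0, 0], [34, 0, 0, 0, 0], [34, 0, 0, 0, 0], [34, 0, 0, 0, 0], [34, 0, 0, 0, 0], [34, 0, 0, 0, 0], [34, 0, 0, 0, 0], [34, 0, 0, 0, 0]])

```text
t: 37.2
ee_pos: [0.4366, 0.2109, 0.1691]
orientation: [0.064, 0.995, -0.016, -0.073]
contact_force: [0.1, -0.9, 0.8]
grip_width: 0.394
```

```bash
python3 - <<'E'
from h import *
s,p,M=st();print(M[:,2].round(4),s['q'].round(3))
E
```

```text
t 37.2 pos [0.4366 0.2109 0.1691] phi 172.44 tilt 8.60 F [ 0.1 -0.9  0.8] w 33.6
[-0.1477 -0.023  -0.9888] [ 0.051  0.679 -0.824  1.892  0.503  0.955  0.424]
```

Emit:
carry_out(rows=[[34, 0, 0, 0, 0.06], [34, 0, 0, 0, 0.06], [34, 0, 0, 0, 0.06], [34, 0, 0, 0, 0.06], [34, 0, 0, 0, 0.06], [34, 0, 0, 0, 0]])

```text
t: 37.7
ee_pos: [0.437, 0.211, 0.1695]
orientation: [0.367, 0.927, -0.037, -0.065]
contact_force: [-0.5, 0.6, 0.0]
grip_width: 0.396
```

```bash
python3 - <<'E'
from h import *
s,p,M=st();print(M[:,2].round(4),s['q'].round(3))
E
```

```text
t 37.7 pos [0.437  0.211  0.1695] phi 136.46 tilt 8.56 F [-0.5  0.6  0. ] w 33.8
[-0.1473 -0.0214 -0.9889] [-0.051  0.626 -0.645  1.895  0.376  0.899 -0.068]
```

Emit:
carry_out(rows=[[34, 0, 0, 0, -0.06], [34, 0, 0, 0, -0.06], [34, 0, 0, 0, -0.06], [34, 0, 0, 0, -0.06], [34, 0, 0, 0, -0.06], [34, 0, 0, 0, 0]])

```text
t: 38.2
ee_pos: [0.4374, 0.2114, 0.1703]
orientation: [0.06, 0.996, -0.015, -0.072]
contact_force: [0.5, -0.7, -0.2]
grip_width: 0.396
```

```bash
python3 - <<'E'
from h import *
s,p,M=st();print(M[:,2].round(4),s['q'].round(3))
E
```

```text
t 38.2 pos [0.4374 0.2114 0.1703] phi 173.00 tilt 8.41 F [ 0.5 -0.7 -0.2] w 33.8
[-0.1445 -0.0222 -0.9893] [ 0.053  0.678 -0.828  1.892  0.505  0.956  0.431]
```

Emit:
carry_out(rows=[[34, 0.1, 0, 0, 0], [34, 0.1, 0, 0, 0], [34, 0, 0, 0, 0], [34, 0, 0, 0, 0]])

```text
t: 38.53
ee_pos: [0.3877, 0.2174, 0.1772]
orientation: [0.062, 0.995, -0.015, -0.072]
contact_force: [0.7, 0.2, 0.9]
grip_width: 0.397
```

```bash
python3 - <<'E'
from h import *
s,p,M=st();print(M[:,2].round(4))
E
```

```text
t 38.5 pos [0.3877 0.2174 0.1772] phi 172.69 tilt 8.38 F [0.7 0.2 0.9] w 33.9
[-0.1444 -0.0201 -0.9893]
```

Emit:
carry_out(rows=[[34, 0, -0.1, 0, 0], [34, 0, -0.1, 0, 0], [34, 0, 0, 0, 0], [34, 0, 0, 0, 0]])

```text
t: 38.87
ee_pos: [0.3836, 0.1677, 0.1794]
orientation: [0.063, 0.995, -0.013, -0.07]
contact_force: [-0.5, 0.8, -0.1]
grip_width: 0.399
```

```bash
python3 - <<'E'
from h import *
s,p,M=st();print(M[:,2].round(4))
E
```

```text
t 38.9 pos [0.3836 0.1677 0.1794] phi 172.66 tilt 8.20 F [-0.5  0.8 -0.1] w 34.0
[-0.1415 -0.018  -0.9898]
```

Emit:
carry_out(rows=[[34, 0, 0.1, 0, 0], [34, 0, 0.1, 0, 0], [34, 0, 0, 0, 0], [34, 0, 0, 0, 0]])

```text
t: 39.2
ee_pos: [0.3931, 0.2189, 0.1772]
orientation: [0.066, 0.995, -0.013, -0.07]
contact_force: [-0.2, -0.2, -0.1]
grip_width: 0.401
```

```bash
python3 - <<'E'
from h import *
s,p,M=st();print(M[:,2].round(4))
E
```

```text
t 39.2 pos [0.3931 0.2189 0.1772] phi 172.22 tilt 8.12 F [-0.2 -0.2 -0.1] w 34.2
[-0.1402 -0.0167 -0.99  ]
```

```bash
python3 - <<'E'
from h import *
go(.434,.2335,.125,174.5)
E
```

```text
t 39.2 pos [0.3931 0.2189 0.1772] phi 172.22 tilt 8.12 F [-0.2 -0.2 -0.1] w 34.2
tool delta mm [-45.3  21.6  45.7] L 68 units [-0.1813  0.0866  0.1828] n 2 per row [-0.0906  0.0433  0.0914]
roll deg -2.28 or 177.72 rows 1 each -0.0199
```

Emit:
carry_out(rows=[[34, -0.09, 0.043, 0.06, -0.02], [34, -0.08, 0.043, 0.08, 0], [34, 0, 0, 0.03, 0], [34, 0, 0, 0, 0], [34, 0, 0, 0, 0]])

```text
t: 39.62
ee_pos: [0.4338, 0.2358, 0.127]
orientation: [0.046, 0.997, -0.012, -0.069]
contact_force: [-0.2, -0.3, -0.3]
grip_width: 0.402
```

```bash
python3 - <<'E'
from h import *
go(.434,.2335,.1,174.5); s,im=snap('wrist','w50'); print(st()[2][:,2].round(3))
E
```

```text
t 39.6 pos [0.4338 0.2358 0.127 ] phi 174.63 tilt 8.01 F [-0.2 -0.3 -0.3] w 34.4
tool delta mm [-4.1 -1.5 26.7] L 27 units [-0.0165 -0.006   0.1069] n 1 per row [-0.0165 -0.006   0.1069]
roll deg 0.13 or -179.87 rows 1 each 0.0011
t 39.7 pos [0.4334 0.2356 0.1272] phi 174.64 tilt 8.02 F [-0.1  0.8  0. ] w 34.1
[-0.138 -0.017 -0.99 ]
```

View pics/w50.png

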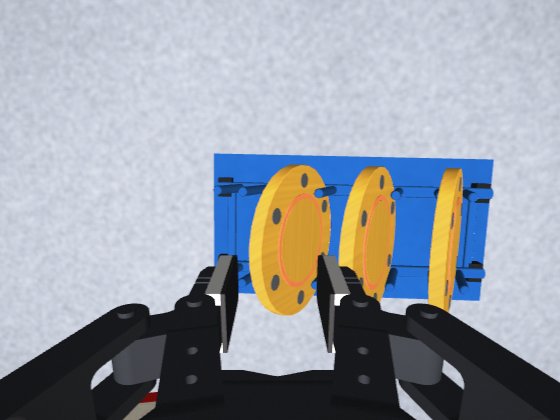

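Emit:
carry_out(rows=[[34, -0.012, -0.01, 0.06, 0], [34, -0.008, 0, 0.06, 0], [34, -0.005, 0, 0.04, 0], [34, 0, 0, 0, 0]])

```text
t: 40.0
ee_pos: [0.434, 0.2312, 0.0892]
orientation: [0.046, 0.997, -0.011, -0.067]
contact_force: [-0.7, -0.6, 0.9]
grip_width: 0.401
```

```bash
python3 - <<'E'
from h import *
go(.434,.2325,.066,174.5); s,im=snap('wrist','w51')
E
```

```text
t 40.0 pos [0.434  0.2312 0.0892] phi 174.63 tilt 7.76 F [-0.7 -0.6  0.9] w 34.2
tool delta mm [-3.   1.9 22.9] L 23 units [-0.0119  0.0077  0.0918] n 1 per row [-0.0119  0.0077  0.0918]
roll deg 0.13 or -179.87 rows 1 each 0.0011
```

View pics/w51.png

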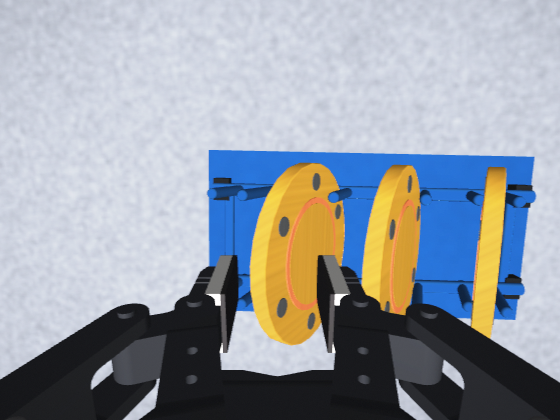

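Emit:
carry_out(rows=[[34, -0.006, 0.004, 0.06, 0], [34, -0.004, 0, 0.05, 0], [34, 0, 0, 0, 0], [34, 0, 0, 0, 0]])

```text
t: 40.38
ee_pos: [0.4343, 0.2331, 0.0645]
orientation: [0.046, 0.997, -0.01, -0.064]
contact_force: [0.4, 0.4, 0.1]
grip_width: 0.397
```

```bash
python3 - <<'E'
from h import *
go(.434,.2325,.066,174.5); s,im=snap('wrist','w52')
E
```

```text
t 40.4 pos [0.4343 0.2331 0.0645] phi 174.66 tilt 7.45 F [0.4 0.4 0.1] w 33.9
tool delta mm [ 0.5 -0.7 -1.4] L 2 units [ 0.0019 -0.0028 -0.0056] n 1 per row [ 0.0019 -0.0028 -0.0056]
roll deg 0.16 or -179.84 rows 1 each 0.0014
```

View pics/w52.png

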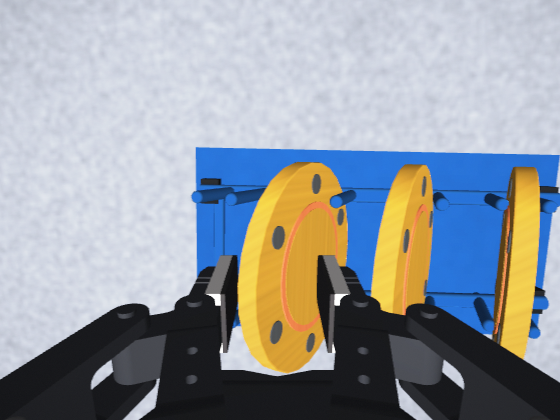

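Emit:
carry_out(rows=[[4, 0, 0, 0, 0], [4, 0, 0, 0, 0], [4, 0, 0, 0, 0], [4, 0, 0, 0, 0], [4, 0, 0, 0, 0], [4, 0, 0, -0.06, 0], [4, 0, 0, -0.08, 0], [4, 0, 0, -0.08, 0], [4, 0, 0, -0.08, 0], [4, 0, 0, -0.1, 0], [4, 0, 0, 0, 0], [4, 0, 0, 0, 0]], newtons=30)

```text
t: 41.43
ee_pos: [0.4485, 0.2486, 0.177]
orientation: [0.042, 0.997, 0.005, -0.059]
contact_force: [-0.5, -0.5, -3.3]
grip_width: 0.088
```

```bash
python3 - <<'E'
from h import *
s,im=snap('wrist','w53'); p=slot(2); go(p[0],p[1]+.02,.19,167.9)
print(st()[2][:,2].round(3))
E
```

```text
t 41.5 pos [0.4487 0.249  0.177 ] phi 175.21 tilt 6.80 F [ 0.4  0.  -3. ] w 7.2
tool delta mm [  -7.4 -509.2  -17.3] L 510 units [-0.0297 -2.0366 -0.0692] n 13 per row [-0.0023 -0.1567 -0.0053]
roll deg 7.31 or -172.69 rows 2 each 0.0319
t 41.5 pos [0.4487 0.249  0.177 ] phi 175.21 tilt 6.80 F [ 0.4  0.  -3. ] w 7.2
[-0.117  0.016 -0.993]
```

View pics/w53.png

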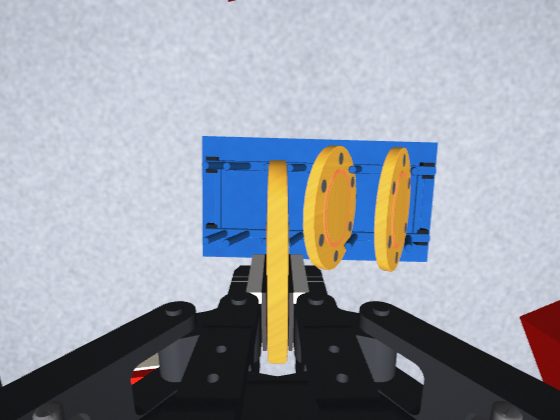

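Emit:
carry_out(rows=[[4, -0.03, -0.08, -0.06, 0], [4, -0.03, -0.12, -0.06, 0], [4, -0.03, -0.13, -0.01, 0], [4, -0.03, -0.13, 0, 0], [4, -0.03, -0.13, 0, 0], [4, -0.02, -0.13, 0, 0], [4, -0.01, -0.13, 0, 0], [4, 0, -0.13, 0, 0], [4, 0, -0.13, 0, 0.01], [4, 0, -0.13, 0, 0.01], [4, 0, -0.13, 0, 0.01], [4, 0, -0.13, 0, 0.01], [4, 0, -0.13, 0, 0.01], [4, 0, -0.13, 0, 0.01], [4, 0, -0.13, 0, 0], [4, 0, -0.13, 0, 0], [4, 0, -0.05, 0, 0], [4, 0, 0, 0, 0], [4, 0, 0, 0, 0]], newtons=60)

```text
t: 43.07
ee_pos: [0.4203, -0.2924, 0.1788]
orientation: [0.101, 0.992, 0.005, -0.077]
contact_force: [0.7, 0.2, -3.4]
grip_width: 0.079
```

```bash
python3 - <<'E'
from h import *
s,im=snap('wrist','w54'); p=slot(2)+RX*.003; go(p[0],p[1],.145,167.9)
M=st()[2];print(M[:,2].round(3),M[:,2]@RY)
E
```

```text
t 43.1 pos [ 0.4202 -0.2921  0.1788] phi 168.40 tilt 8.91 F [ 0.5 -0.4 -3. ] w 6.8
tool delta mm [-0.8 11.7 34. ] L 36 units [-0.003   0.0468  0.1361] n 1 per row [-0.003   0.0468  0.1361]
roll deg 0.50 or -179.50 rows 1 each 0.0044
t 43.1 pos [ 0.4202 -0.2921  0.1788] phi 168.40 tilt 8.91 F [ 0.5 -0.4 -3. ] w 6.8
[-0.153  0.026 -0.988] -0.006512547889443547
```

View pics/w54.png

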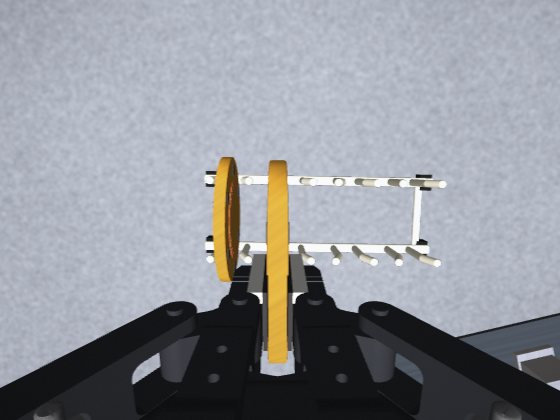

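```bash
cat >> h.py <<'E'
def discoff(v1,v2,u=277):
    c=arm.get_calibration('wrist');K=np.array(c['K']);M=np.array(c['mount'])
    o=M[:3,3]; a=M[:3,:3]@np.linalg.solve(K,[u,v1,1]); b=M[:3,:3]@np.linalg.solve(K,[u,v2,1])
    # tangent circle radius .048 in x-z plane to both rays (camera outside)
    a=a[[0,2]];b=b[[0,2]];a/=np.linalg.norm(a);b/=np.linalg.norm(b);oo=o[[0,2]]
    h=np.arccos(a@b)/2; m=(a+b);m/=np.linalg.norm(m); return oo+m*(.048/np.sin(h))
E
python3 - <<'E'
from h import *
print(discoff(151,353),discoff(160,362))
E
```

```text
[0.00175552 0.02270857] [-0.00242742  0.02204602]
```

Emit:
carry_out(rows=[[4, 0.004, 0.047, 0.04, 0.004], [4, 0, 0, 0.06, 0], [4, 0, 0, 0.04, 0], [4, 0, 0, 0, 0], [4, 0, 0, 0, 0]])

```text
t: 43.53
ee_pos: [0.4188, -0.2704, 0.1429]
orientation: [0.099, 0.992, 0.007, -0.077]
contact_force: [-0.5, -0.2, -3.4]
grip_width: 0.081
```

```bash
python3 - <<'E'
from h import *
s,im=snap('wrist','w55'); p=slot(2)+RX*.001-RY*.0005; go(p[0],p[1],.115,167.9)
E
```

```text
t 43.6 pos [ 0.4188 -0.2702  0.1429] phi 168.64 tilt 8.87 F [ 0.4  0.8 -2.4] w 6.9
tool delta mm [ -3.5 -10.1  27.7] L 30 units [-0.0141 -0.0402  0.1109] n 1 per row [-0.0141 -0.0402  0.1109]
roll deg 0.74 or -179.26 rows 1 each 0.0065
```

View pics/w55.png

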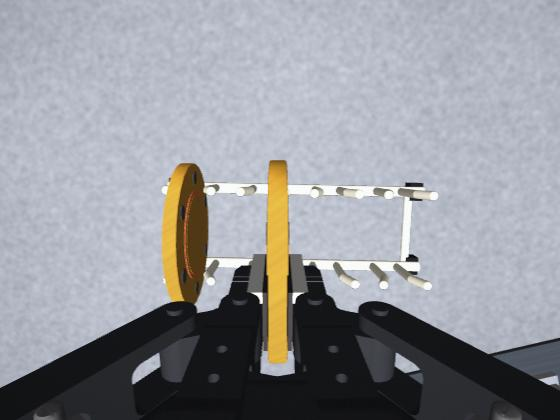

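Emit:
carry_out(rows=[[4, -0.005, -0.036, 0, 0.006], [4, 0, 0, 0, 0], [4, 0, 0, 0, 0]])

```text
t: 43.83
ee_pos: [0.4198, -0.2799, 0.1441]
orientation: [0.104, 0.992, 0.006, -0.076]
contact_force: [0.1, -0.4, -2.9]
grip_width: 0.079
```

```bash
python3 - <<'E'
from h import *
s,im=snap('wrist','w55'); p=slot(2)+RX*.001-RY*.0005; go(p[0],p[1],.1,167.9)
E
```

```text
t 43.9 pos [ 0.4197 -0.2804  0.1441] phi 167.92 tilt 8.72 F [-0.  -0.5 -2.8] w 6.6
tool delta mm [-3.1 -0.1 44.1] L 44 units [-0.0123 -0.0004  0.1764] n 2 per row [-0.0061 -0.0002  0.0882]
roll deg 0.02 or -179.98 rows 1 each 0.0002
```

View pics/w55.png

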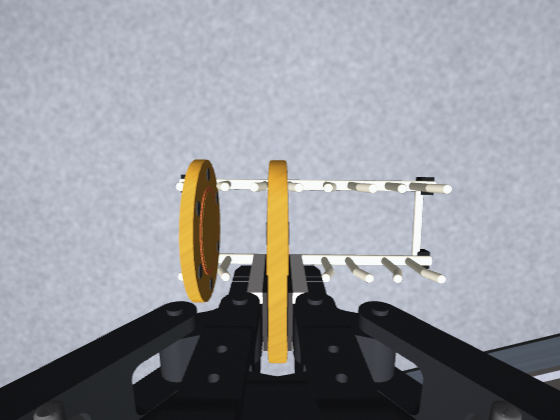

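Emit:
carry_out(rows=[[4, -0.006, 0, 0.05, 0], [4, -0.006, 0, 0.06, 0], [4, -0.002, 0, 0.06, 0], [4, 0, 0, 0, 0], [4, 0, 0, 0, 0]])

```text
t: 44.3
ee_pos: [0.4174, -0.2814, 0.0991]
orientation: [0.106, 0.992, 0.005, -0.074]
contact_force: [-0.3, -0.2, -3.6]
grip_width: 0.079
```

```bash
python3 - <<'E'
from h import *
s,im=snap('wrist','w56'); p=slot(2)+RX*.001-RY*.0005; go(p[0],p[1],.077,167.9)
E
```

```text
t 44.4 pos [ 0.417  -0.2814  0.099 ] phi 167.75 tilt 8.58 F [-0.7 -0.8 -4. ] w 6.8
tool delta mm [-2.   1.3 22. ] L 22 units [-0.0081  0.0052  0.0879] n 1 per row [-0.0081  0.0052  0.0879]
roll deg -0.15 or 179.85 rows 1 each -0.0013
```

View pics/w56.png

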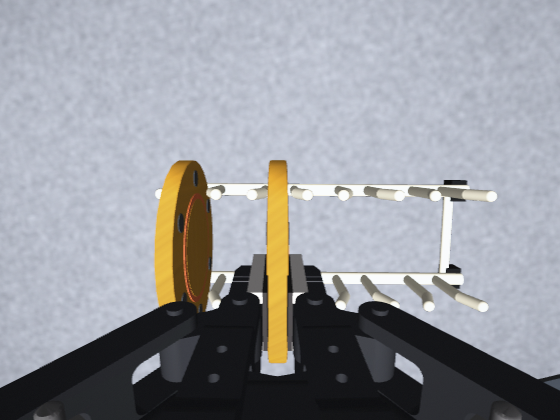

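Between the slot‑2 tines (tips u≈252 and 306). Lower to contact and release.

Emit:
carry_out(rows=[[4, -0.004, 0.005, 0.04, 0], [4, -0.004, 0, 0.04, 0], [4, 0, 0, 0.02, 0], [4, 0, 0, 0.01, 0], [4, 0, 0, 0, 0]])

```text
t: 44.77
ee_pos: [0.418, -0.2804, 0.0763]
orientation: [0.106, 0.992, 0.002, -0.072]
contact_force: [-0.5, 0.6, -4.2]
grip_width: 0.082
```

```bash
python3 - <<'E'
from h import *
s,im=snap('wrist','w57'); p=slot(2)+RX*.001-RY*.0005; go(p[0],p[1],.077,167.9)
E
```

```text
t 44.8 pos [ 0.4181 -0.2804  0.0763] phi 167.70 tilt 8.29 F [-1.6  0.6  6.2] w 6.8
tool delta mm [ 2.2  0.  -0.4] L 2 units [ 0.0088  0.0001 -0.0017] n 1 per row [ 0.0088  0.0001 -0.0017]
roll deg -0.20 or 179.80 rows 1 each -0.0017
```

View pics/w57.png

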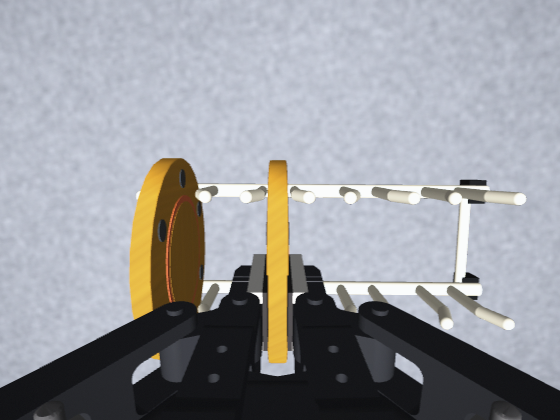

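Emit:
carry_out(rows=[[4, 0, 0, 0.005, 0], [24, 0, 0, 0, 0], [24, 0, 0, 0, 0], [24, 0, 0, 0, 0], [24, 0, 0, -0.08, 0], [24, 0, 0, -0.14, 0], [24, 0, 0, -0.16, 0], [24, 0, 0, -0.12, 0], [24, 0, 0, 0, 0], [24, 0, 0, 0, 0]])

```text
t: 45.65
ee_pos: [0.4363, -0.2825, 0.2014]
orientation: [0.106, 0.992, 0.003, -0.074]
contact_force: [0.3, 0.1, -1.4]
grip_width: 0.282
```

```bash
python3 - <<'E'
from h import *
s,im=snap('wrist','w58'); go(.442,.27,.17,174.5)
print(st()[2][:,2].round(3))
E
```

```text
t 45.7 pos [ 0.4366 -0.2825  0.2015] phi 167.75 tilt 8.41 F [0.4 0.2 2.1] w 24.3
tool delta mm [106.2 541.4  42.6] L 553 units [0.4247 2.1658 0.1705] n 14 per row [0.0303 0.1547 0.0122]
roll deg -6.75 or 173.25 rows 1 each -0.0589
t 45.7 pos [ 0.4366 -0.2825  0.2015] phi 167.75 tilt 8.41 F [0.4 0.2 2.1] w 24.3
[-0.145  0.022 -0.989]
```

View pics/w58.png

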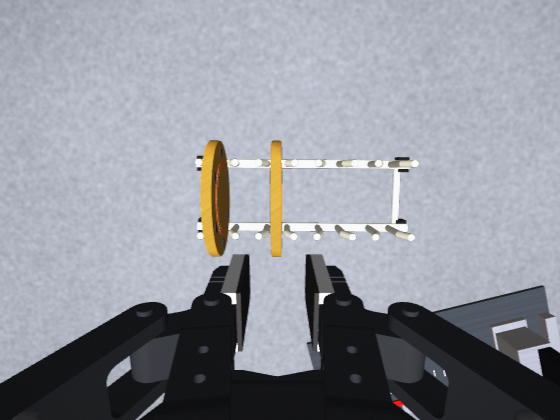

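Emit:
carry_out(rows=[[34, 0, 0.1, 0, 0], [34, 0, 0.135, 0, 0], [34, 0, 0.135, 0, 0], [34, 0, 0.135, 0, 0], [34, 0.02, 0.135, 0, 0], [34, 0.03, 0.135, 0, 0], [34, 0.03, 0.135, 0, -0.01], [34, 0.03, 0.135, 0, -0.01], [34, 0.03, 0.135, 0, -0.01], [34, 0.03, 0.135, 0, -0.01], [34, 0.03, 0.135, 0, -0.01], [34, 0.03, 0.135, 0, -0.005], [34, 0.02, 0.135, 0, 0], [34, 0.02, 0.135, 0, 0], [34, 0, 0.135, 0, 0], [34, 0, 0.08, 0, 0], [34, 0, 0, 0, 0], [34, 0, 0, 0, 0]])

```text
t: 47.2
ee_pos: [0.4461, 0.2533, 0.1839]
orientation: [0.054, 0.994, 0.006, -0.093]
contact_force: [0.4, 0.5, -0.3]
grip_width: 0.401
```

```bash
python3 - <<'E'
from h import *
go(.4395,.2805,.13,174.5); s,im=snap('wrist','w59'); print(st()[2][:,2].round(3))
E
```

```text
t 47.2 pos [0.4461 0.2533 0.1839] phi 173.76 tilt 10.66 F [ 0.4  0.5 -0.3] w 34.2
tool delta mm [-0.6 26.3 54.8] L 61 units [-0.0025  0.1051  0.2191] n 2 per row [-0.0013  0.0525  0.1095]
roll deg -0.74 or 179.26 rows 1 each -0.0065
t 47.2 pos [0.4459 0.2531 0.1839] phi 173.74 tilt 10.68 F [0.1 1.  0.4] w 34.2
[-0.184  0.022 -0.983]
```

View pics/w59.png

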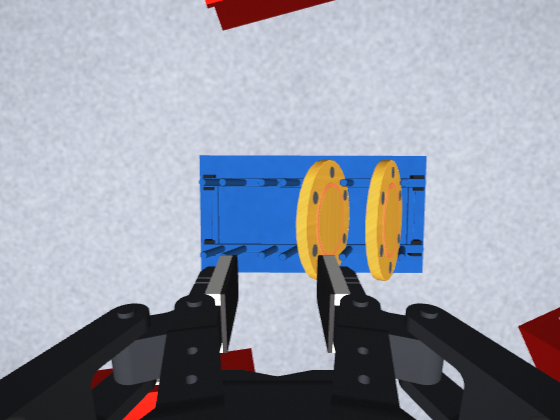

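Emit:
carry_out(rows=[[34, -0.001, 0.052, 0.08, -0.006], [34, -0.001, 0.05, 0.08, 0], [34, 0, 0, 0.04, 0], [34, 0, 0, 0, 0], [34, 0, 0, 0, 0]])

```text
t: 47.67
ee_pos: [0.4404, 0.2712, 0.1302]
orientation: [0.052, 0.994, 0.003, -0.094]
contact_force: [0.1, 0.2, 0.5]
grip_width: 0.402
```

```bash
python3 - <<'E'
from h import *
go(.4395,.2805,.09,174.5); s,im=snap('wrist','w60')
E
```

```text
t 47.7 pos [0.4404 0.2712 0.1302] phi 173.93 tilt 10.81 F [0.1 0.2 0.5] w 34.3
tool delta mm [-5.7  9.4 39.8] L 41 units [-0.0228  0.0375  0.1592] n 2 per row [-0.0114  0.0187  0.0796]
roll deg -0.57 or 179.43 rows 1 each -0.0050
```

View pics/w60.png

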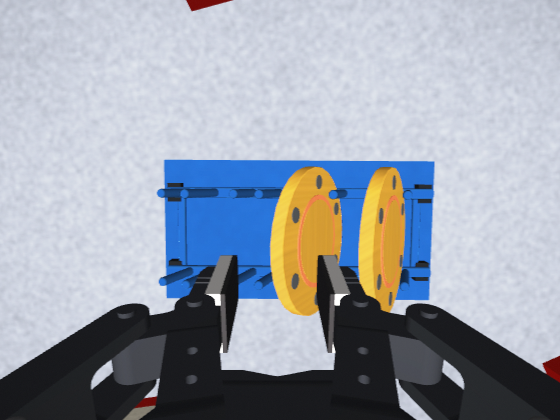

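Emit:
carry_out(rows=[[34, -0.012, 0.036, 0, -0.005], [34, 0, 0, 0.05, 0], [34, -0.008, 0, 0.06, 0], [34, -0.004, 0, 0.04, 0], [34, 0, 0, 0, 0], [34, 0, 0, 0, 0]])

```text
t: 48.22
ee_pos: [0.4439, 0.2784, 0.0919]
orientation: [0.05, 0.995, 0.004, -0.091]
contact_force: [0.5, -0.7, -0.0]
grip_width: 0.398
```

```bash
python3 - <<'E'
from h import *
go(.4395,.2805,.065,174.5); s,im=snap('wrist','w61')
E
```

```text
t 48.2 pos [0.4439 0.2784 0.0919] phi 174.23 tilt 10.49 F [ 0.5 -0.7 -0. ] w 34.0
tool delta mm [-0.3  1.7 27.3] L 27 units [-0.0014  0.0068  0.1093] n 1 per row [-0.0014  0.0068  0.1093]
roll deg -0.27 or 179.73 rows 1 each -0.0023
```

View pics/w61.png

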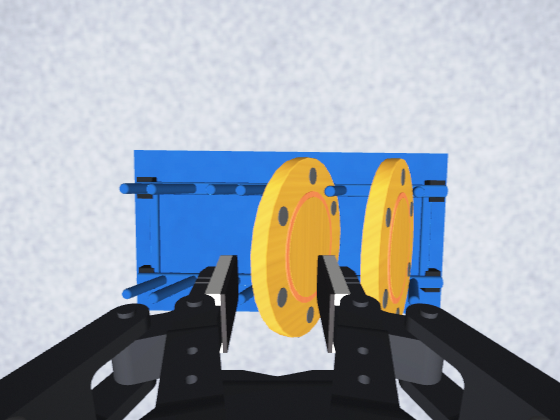

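Emit:
carry_out(rows=[[34, 0, 0.005, 0.06, 0], [34, 0, 0, 0.06, 0], [34, 0, 0, 0, 0], [34, 0, 0, 0, 0]])

```text
t: 48.6
ee_pos: [0.4402, 0.2813, 0.0641]
orientation: [0.05, 0.995, 0.005, -0.09]
contact_force: [-0.2, 0.7, 0.5]
grip_width: 0.396
```

```bash
python3 - <<'E'
from h import *
go(.4395,.2805,.065,174.5); s,im=snap('wrist','w62')
E
```

```text
t 48.6 pos [0.4402 0.2813 0.0641] phi 174.22 tilt 10.29 F [-0.2  0.7  0.5] w 33.8
tool delta mm [ 0.7 -0.9 -0.8] L 1 units [ 0.003  -0.0035 -0.0033] n 1 per row [ 0.003  -0.0035 -0.0033]
roll deg -0.28 or 179.72 rows 1 each -0.0025
```

View pics/w62.png

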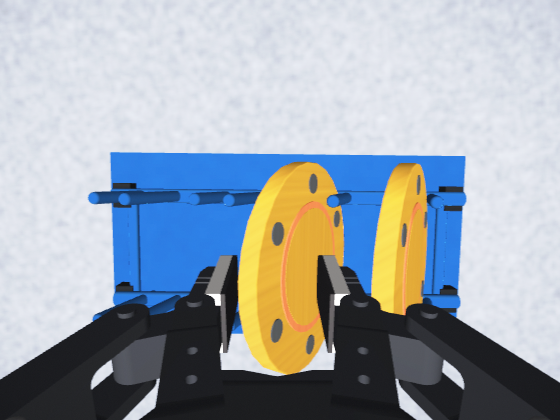

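Emit:
carry_out(rows=[[4, 0, 0, 0, 0], [4, 0, 0, 0, 0], [4, 0, 0, 0, 0], [4, 0, 0, 0, 0], [4, 0, 0, 0, 0], [4, 0, 0, -0.06, 0], [4, 0, 0, -0.08, 0], [4, 0, 0, -0.08, 0], [4, 0, 0, -0.08, 0], [4, 0, 0, -0.1, 0], [4, 0, 0, 0, 0], [4, 0, 0, 0, 0]], newtons=30)

```text
t: 49.65
ee_pos: [0.46, 0.2925, 0.178]
orientation: [0.047, 0.995, 0.021, -0.084]
contact_force: [-0.7, -0.9, -3.2]
grip_width: 0.085
```

```bash
python3 - <<'E'
from h import *
s,im=snap('wrist','w63'); p=slot(3); go(p[0],p[1],.19,167.9)
print(st()[2][:,2].round(3))
E
```

```text
t 49.7 pos [0.4603 0.2928 0.1782] phi 174.71 tilt 9.94 F [ 0.8 -0.  -2.2] w 7.5
tool delta mm [ -11.3 -525.3  -31.9] L 526 units [-0.0454 -2.1014 -0.1274] n 14 per row [-0.0032 -0.1501 -0.0091]
roll deg 6.81 or -173.19 rows 1 each 0.0594
t 49.7 pos [0.4603 0.2928 0.1782] phi 174.71 tilt 9.94 F [ 0.8 -0.  -2.2] w 7.5
[-0.165  0.049 -0.985]
```

View pics/w63.png

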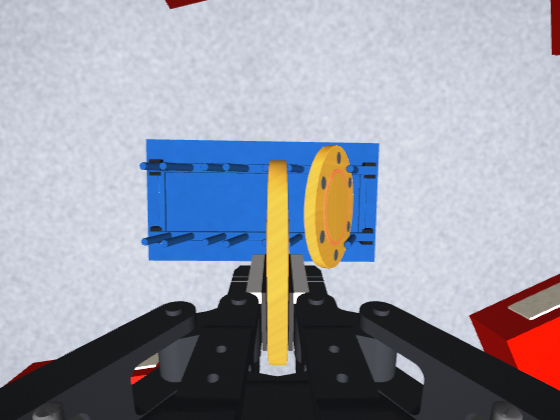

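Emit:
carry_out(rows=[[4, -0.03, -0.08, -0.06, 0], [4, -0.03, -0.12, -0.06, 0], [4, -0.03, -0.13, -0.01, 0], [4, -0.03, -0.13, 0, 0], [4, -0.03, -0.13, 0, 0], [4, -0.02, -0.13, 0, 0], [4, -0.01, -0.13, 0, 0], [4, 0, -0.13, 0, 0], [4, 0, -0.13, 0, 0.01], [4, 0, -0.13, 0, 0.01], [4, 0, -0.13, 0, 0.01], [4, 0, -0.13, 0, 0.01], [4, 0, -0.13, 0, 0.01], [4, 0, -0.13, 0, 0.01], [4, 0, -0.13, 0, 0], [4, 0, -0.1, 0, 0], [4, 0, -0.02, 0, 0], [4, 0, 0, 0, 0], [4, 0, 0, 0, 0]], newtons=60)

```text
t: 51.28
ee_pos: [0.4298, -0.2339, 0.1672]
orientation: [0.106, 0.989, 0.017, -0.101]
contact_force: [0.9, -0.4, -2.8]
grip_width: 0.079
```

```bash
cat >> h.py <<'E'
def place(i,v1,v2,zc):
    s,p,M=st(); o=discoff(v1,v2); off=M[:,0]*o[0]+M[:,2]*o[1]
    t=slot(i)-RY*.0007+np.array([0,0,zc])-off; print('disc off',off.round(4),'zt.RY %.3f'%(M[:,2]@RY),'zt',M[:,2].round(3),'TCP',t.round(4)); go(*t,167.9)
E
python3 - <<'E'
from h import *
s,im=snap('wrist','w64'); place(3,161,364,.12)
E
```

```text
t 51.3 pos [ 0.4299 -0.2334  0.1672] phi 167.86 tilt 11.80 F [ 0.3 -0.1 -3.4] w 6.9
disc off [-0.0015  0.0006 -0.0213] zt.RY 0.013 zt [-0.197  0.055 -0.979] TCP [ 0.4266 -0.2336  0.1413]
t 51.3 pos [ 0.4299 -0.2334  0.1672] phi 167.86 tilt 11.80 F [ 0.3 -0.1 -3.4] w 6.9
tool delta mm [-2.2 -1.3 26. ] L 26 units [-0.0088 -0.0051  0.1041] n 1 per row [-0.0088 -0.0051  0.1041]
roll deg -0.04 or 179.96 rows 1 each -0.0004
```

View pics/w64.png

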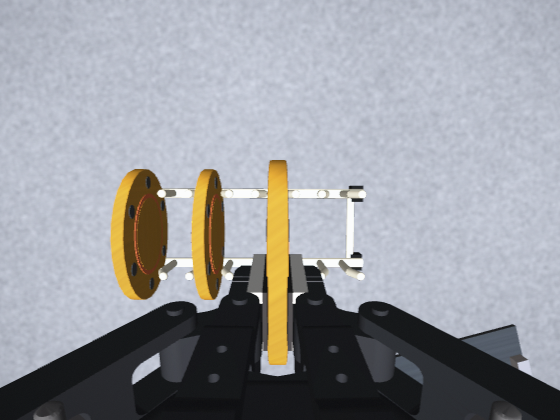

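Emit:
carry_out(rows=[[4, -0.006, -0.003, 0.06, 0], [4, -0.006, 0, 0.06, 0], [4, -0.006, 0, 0.05, 0], [4, 0, 0, 0, 0], [4, 0, 0, 0, 0]])

```text
t: 51.75
ee_pos: [0.4291, -0.2241, 0.1241]
orientation: [0.099, 0.99, 0.019, -0.1]
contact_force: [0.9, -2.6, 1.7]
grip_width: 0.081
```

```bash
python3 - <<'E'
from h import *
s,im=snap('wrist','w65'); place(3,161,364,.075)
E
```

```text
t 51.8 pos [ 0.4293 -0.224   0.1243] phi 168.67 tilt 11.63 F [ 0.3  0.2 -2.3] w 7.0
disc off [-0.0015  0.0007 -0.0213] zt.RY 0.015 zt [-0.193  0.057 -0.979] TCP [ 0.4265 -0.2337  0.0963]
t 51.8 pos [ 0.4293 -0.224   0.1243] phi 168.67 tilt 11.63 F [ 0.3  0.2 -2.3] w 7.0
tool delta mm [ -4.9 -10.5  27.4] L 30 units [-0.0194 -0.0422  0.1096] n 1 per row [-0.0194 -0.0422  0.1096]
roll deg 0.77 or -179.23 rows 1 each 0.0067
```

View pics/w65.png

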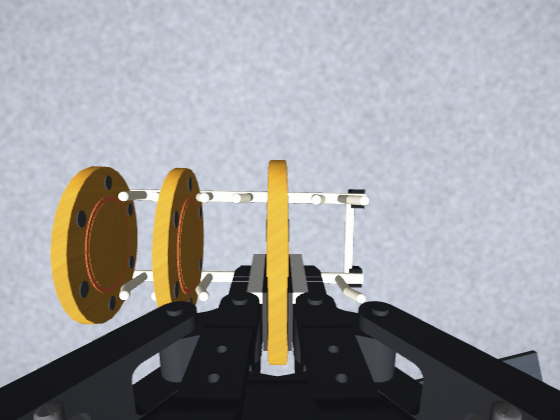

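Emit:
carry_out(rows=[[4, 0, 0, -0.08, 0], [4, 0, -0.02, 0, 0.006], [4, 0, -0.02, 0, 0], [4, 0, 0, 0, 0], [4, 0, 0, 0, 0]])

```text
t: 52.22
ee_pos: [0.4327, -0.2333, 0.1458]
orientation: [0.104, 0.99, 0.018, -0.098]
contact_force: [-0.4, -0.2, -3.2]
grip_width: 0.082
```

```bash
python3 - <<'E'
from h import *
s,im=snap('wrist','w66'); place(3,161,364,.1)
E
```

```text
t 52.3 pos [ 0.4326 -0.2334  0.1457] phi 168.14 tilt 11.48 F [ 0.2 -0.  -3.1] w 7.0
disc off [-0.0014  0.0006 -0.0213] zt.RY 0.015 zt [-0.191  0.056 -0.98 ] TCP [ 0.4265 -0.2336  0.1213]
t 52.3 pos [ 0.4326 -0.2334  0.1457] phi 168.14 tilt 11.48 F [ 0.2 -0.  -3.1] w 7.0
tool delta mm [ 1.  -1.9 25.1] L 25 units [ 0.004  -0.0075  0.1003] n 1 per row [ 0.004  -0.0075  0.1003]
roll deg 0.24 or -179.76 rows 1 each 0.0021
```

View pics/w66.png

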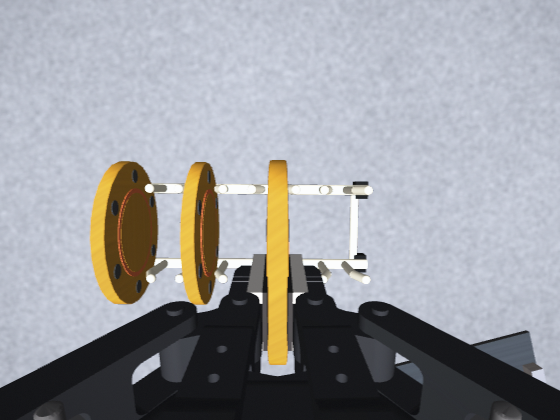

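Emit:
carry_out(rows=[[4, 0, -0.008, 0.03, 0], [4, 0, 0, 0.04, 0], [4, 0, 0, 0.02, 0], [4, 0, 0, 0, 0], [4, 0, 0, 0, 0]])

```text
t: 52.68
ee_pos: [0.4256, -0.2338, 0.1195]
orientation: [0.104, 0.989, 0.019, -0.1]
contact_force: [0.0, -0.2, -2.1]
grip_width: 0.081
```

```bash
python3 - <<'E'
from h import *
s,im=snap('wrist','w67'); place(3,161,364,.08)
E
```

```text
t 52.7 pos [ 0.4255 -0.2338  0.1196] phi 168.14 tilt 11.71 F [ 0.1 -0.1 -2.6] w 7.2
disc off [-0.0015  0.0007 -0.0213] zt.RY 0.015 zt [-0.195  0.057 -0.979] TCP [ 0.4266 -0.2337  0.1013]
t 52.7 pos [ 0.4255 -0.2338  0.1196] phi 168.14 tilt 11.71 F [ 0.1 -0.1 -2.6] w 7.2
tool delta mm [-4.7  0.1 17.7] L 18 units [-0.0188  0.0003  0.0709] n 1 per row [-0.0188  0.0003  0.0709]
roll deg 0.24 or -179.76 rows 1 each 0.0021
```

View pics/w67.png

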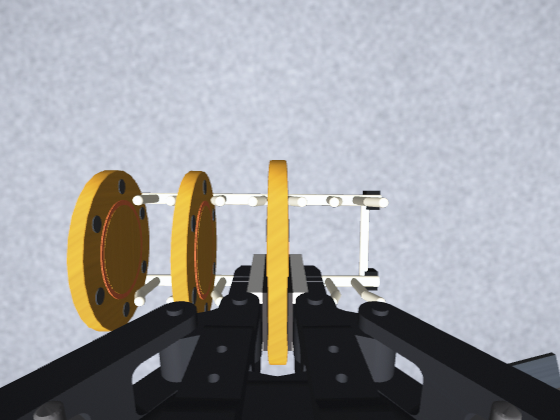

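Centred between slot‑3 tips (u≈252, 302). Continue down.

Emit:
carry_out(rows=[[4, -0.018, 0, 0.04, 0], [4, 0, 0, 0.04, 0], [4, -0.006, 0, 0.02, 0], [4, 0, 0, 0, 0], [4, 0, 0, 0, 0]])

```text
t: 53.15
ee_pos: [0.4269, -0.2333, 0.0909]
orientation: [0.103, 0.989, 0.019, -0.1]
contact_force: [-0.1, 1.4, -1.6]
grip_width: 0.08
```

```bash
python3 - <<'E'
from h import *
s,im=snap('wrist','w68'); place(3,161,364,.0545)
E
```

```text
t 53.2 pos [ 0.427  -0.2334  0.0909] phi 168.15 tilt 11.68 F [ 0.1  0.5 -2.6] w 6.8
disc off [-0.0015  0.0007 -0.0213] zt.RY 0.016 zt [-0.194  0.058 -0.979] TCP [ 0.4265 -0.2337  0.0758]
t 53.2 pos [ 0.427  -0.2334  0.0909] phi 168.15 tilt 11.68 F [ 0.1  0.5 -2.6] w 6.8
tool delta mm [-2.7 -0.6 14.9] L 15 units [-0.0108 -0.0024  0.0597] n 1 per row [-0.0108 -0.0024  0.0597]
roll deg 0.25 or -179.75 rows 1 each 0.0022
```

View pics/w68.png

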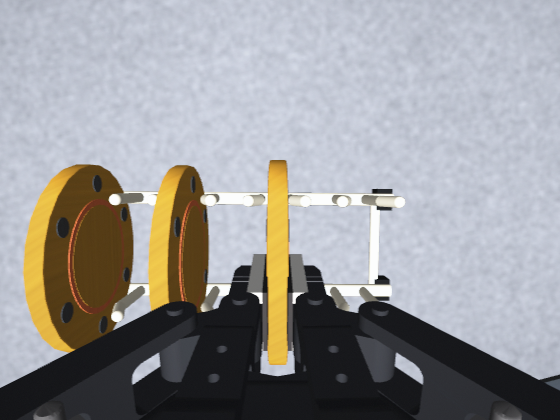

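Emit:
carry_out(rows=[[4, -0.009, -0.002, 0.03, 0], [4, 0, 0, 0.03, 0], [4, 0, 0, 0.012, 0], [4, 0, 0, 0, 0], [24, 0, 0, 0, 0], [24, 0, 0, 0, 0], [24, 0, 0, 0, 0]])

```text
t: 53.78
ee_pos: [0.4298, -0.2337, 0.0744]
orientation: [0.104, 0.99, 0.017, -0.096]
contact_force: [-0.0, -0.5, -0.6]
grip_width: 0.279
```

```bash
python3 - <<'E'
from h import *
s,im=snap('wrist','w69'); st()
E
```

```text
t 53.8 pos [ 0.4297 -0.2337  0.0744] phi 168.11 tilt 11.20 F [0.  1.1 0.2] w 24.0
```

View pics/w69.png

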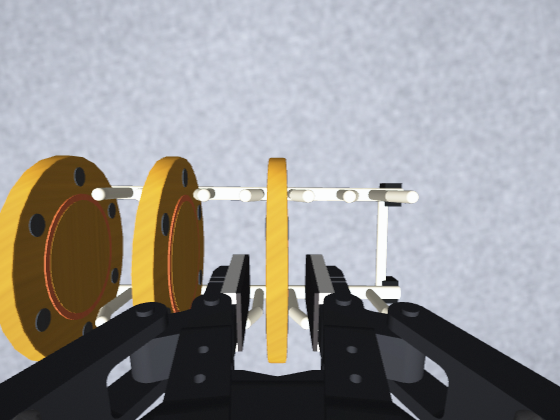

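Emit:
carry_out(rows=[[24, 0, 0, -0.08, 0], [24, 0, 0, -0.14, 0], [24, 0, 0, -0.16, 0], [24, 0, 0, -0.12, 0], [24, 0, 0, 0, 0], [34, 0, 0.1, 0, 0], [34, 0, 0.135, 0, 0], [34, 0, 0.135, 0, 0], [34, 0, 0.135, 0, 0], [34, 0.02, 0.135, 0, 0], [34, 0.03, 0.135, 0, 0], [34, 0.03, 0.135, 0, -0.01], [34, 0.03, 0.135, 0, -0.01], [34, 0.03, 0.135, 0, -0.01]])

```text
t: 55.0
ee_pos: [0.4807, 0.0545, 0.2074]
orientation: [0.085, 0.991, 0.019, -0.098]
contact_force: [1.1, 0.3, -0.0]
grip_width: 0.399
```

```bash
python3 - <<'E'
from h import *
go(.445,.325,.17,174.5)
print(st()[2][:,2].round(3))
E
```

```text
t 55.0 pos [0.4807 0.0545 0.2074] phi 170.33 tilt 11.50 F [ 1.1  0.3 -0. ] w 34.0
tool delta mm [ 71.6 259.6  58. ] L 275 units [0.2866 1.0382 0.2322] n 7 per row [0.0409 0.1483 0.0332]
roll deg -4.17 or 175.83 rows 1 each -0.0364
t 55.0 pos [0.4807 0.0545 0.2074] phi 170.33 tilt 11.50 F [ 1.1  0.3 -0. ] w 34.0
[-0.192  0.054 -0.98 ]
```

Emit:
carry_out(rows=[[34, 0.03, 0.13, 0, -0.01], [34, 0.03, 0.13, 0, -0.01], [34, 0.03, 0.13, 0, -0.01], [34, 0.03, 0.13, 0, -0.005], [34, 0.03, 0.13, 0, 0], [34, 0.02, 0.13, 0, 0], [34, 0.02, 0.13, 0, 0], [34, 0, 0.08, 0, 0], [34, 0, 0, 0, 0], [34, 0, 0, 0, 0]])

```text
t: 55.83
ee_pos: [0.4563, 0.3249, 0.2209]
orientation: [0.042, 0.994, 0.023, -0.1]
contact_force: [0.6, -1.1, 0.3]
grip_width: 0.399
```

```bash
python3 - <<'E'
from h import *
go(.445,.328,.13,174.5);s,im=snap('wrist','w70')
print(st()[2][:,2].round(3))
E
```

```text
t 55.8 pos [0.4563 0.3249 0.2209] phi 175.34 tilt 11.81 F [ 0.6 -1.1  0.3] w 34.0
tool delta mm [-7.  -1.3 91.4] L 92 units [-0.028  -0.0053  0.3656] n 3 per row [-0.0093 -0.0018  0.1219]
roll deg 0.84 or -179.16 rows 1 each 0.0073
t 55.9 pos [0.4562 0.3249 0.221 ] phi 175.33 tilt 11.83 F [-0.2 -0.3  0.4] w 34.1
[-0.198  0.055 -0.979]
```

View pics/w70.png

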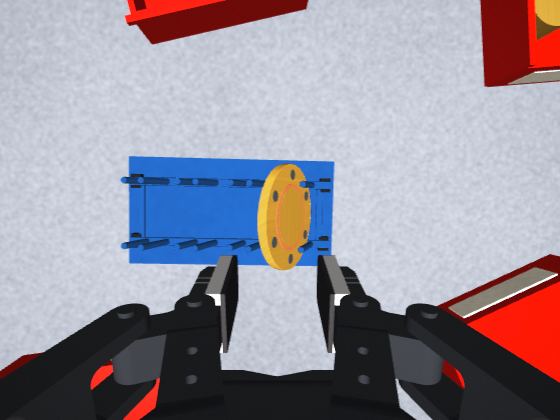

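Emit:
carry_out(rows=[[34, -0.009, 0, 0.1, 0.007], [34, -0.009, 0, 0.12, 0], [34, -0.006, 0, 0.1, 0], [34, 0, 0, 0, 0], [34, 0, 0, 0, 0]])

```text
t: 56.3
ee_pos: [0.4491, 0.3218, 0.1386]
orientation: [0.054, 0.993, 0.021, -0.099]
contact_force: [1.7, 0.7, 0.6]
grip_width: 0.398
```

```bash
python3 - <<'E'
from h import *
go(.445,.3285,.09,174.5);s,im=snap('wrist','w71')
E
```

```text
t 56.3 pos [0.4491 0.3218 0.1386] phi 173.95 tilt 11.62 F [1.7 0.7 0.6] w 34.0
tool delta mm [-5.   4.7 48.8] L 49 units [-0.0198  0.019   0.1952] n 2 per row [-0.0099  0.0095  0.0976]
roll deg -0.55 or 179.45 rows 1 each -0.0048
```

View pics/w71.png

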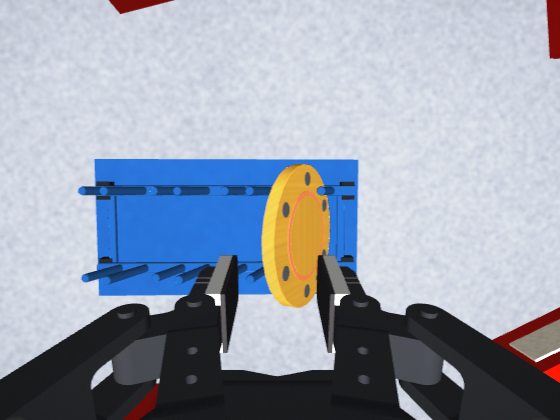

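Emit:
carry_out(rows=[[34, -0.009, 0.018, 0.06, -0.005], [34, -0.009, 0, 0.07, 0], [34, -0.003, 0, 0.05, 0], [34, 0, 0, 0, 0], [34, 0, 0, 0, 0]])

```text
t: 56.77
ee_pos: [0.4515, 0.3286, 0.0959]
orientation: [0.051, 0.994, 0.024, -0.095]
contact_force: [-0.6, 0.1, -0.2]
grip_width: 0.398
```

```bash
python3 - <<'E'
from h import *
go(.445,.3285,.065,174.5);s,im=snap('wrist','w72')
E
```

```text
t 56.8 pos [0.4515 0.3286 0.0959] phi 174.33 tilt 11.20 F [-0.6  0.1 -0.2] w 34.0
tool delta mm [ 0.5 -2.  31.5] L 32 units [ 0.0018 -0.0079  0.1259] n 1 per row [ 0.0018 -0.0079  0.1259]
roll deg -0.17 or 179.83 rows 1 each -0.0015
```

View pics/w72.png

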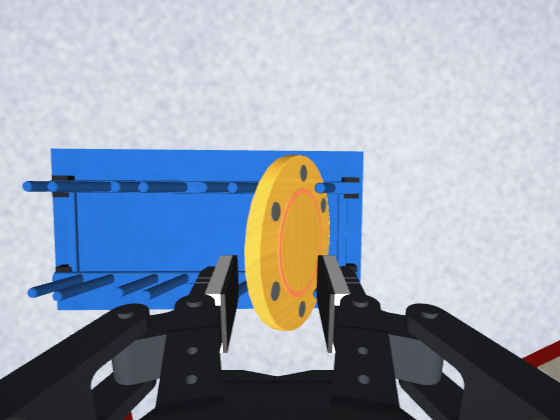

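Emit:
carry_out(rows=[[36, 0, -0.008, 0.06, 0], [36, 0, 0, 0.06, 0], [36, 0, 0, 0.015, 0], [36, 0, 0, 0, 0], [36, 0, 0, 0, 0]])

```text
t: 57.23
ee_pos: [0.4489, 0.3311, 0.067]
orientation: [0.052, 0.994, 0.027, -0.091]
contact_force: [-0.3, 0.3, -0.2]
grip_width: 0.421
```

```bash
python3 - <<'E'
from h import *
go(.445,.3285,.065,174.5);s,im=snap('wrist','w73')
E
```

```text
t 57.2 pos [0.4489 0.3311 0.067 ] phi 174.29 tilt 10.87 F [-0.3  0.3 -0.2] w 36.0
tool delta mm [ 3.2 -3.1  2.5] L 5 units [ 0.0127 -0.0123  0.0099] n 1 per row [ 0.0127 -0.0123  0.0099]
roll deg -0.21 or 179.79 rows 1 each -0.0018
```

View pics/w73.png

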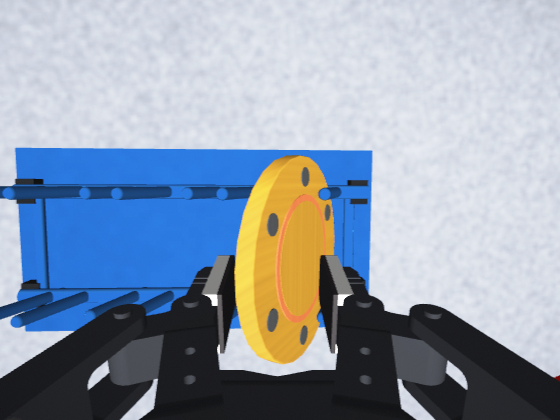

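Emit:
carry_out(rows=[[36, 0.012, -0.014, 0.01, 0], [36, 0, 0, 0, 0], [4, 0, 0, 0, 0], [4, 0, 0, 0, 0], [4, 0, 0, 0, 0], [4, 0, 0, 0, 0], [4, 0, 0, 0, 0], [4, 0, 0, -0.06, 0], [4, 0, 0, -0.08, 0], [4, 0, 0, -0.08, 0], [4, 0, 0, -0.08, 0], [4, 0, 0, -0.1, 0], [4, 0, 0, 0, 0], [4, 0, 0, 0, 0]], newtons=30)

```text
t: 58.45
ee_pos: [0.4638, 0.3349, 0.1763]
orientation: [0.048, 0.994, 0.043, -0.086]
contact_force: [0.1, 0.5, -3.5]
grip_width: 0.087
```

```bash
python3 - <<'E'
from h import *
s,im=snap('wrist','w74'); p=slot(4); go(p[0],p[1],.19,167.9)
print(st()[2][:,2].round(3))
E
```

```text
t 58.5 pos [0.4641 0.3353 0.1765] phi 174.85 tilt 11.05 F [ 0.4  0.1 -2.2] w 7.9
tool delta mm [ -15.4 -518.2  -57.4] L 522 units [-0.0618 -2.0729 -0.2298] n 14 per row [-0.0044 -0.1481 -0.0164]
roll deg 6.95 or -173.05 rows 1 each 0.0606
t 58.5 pos [0.4641 0.3353 0.1765] phi 174.85 tilt 11.05 F [ 0.4  0.1 -2.2] w 7.9
[-0.167  0.094 -0.981]
```

View pics/w74.png

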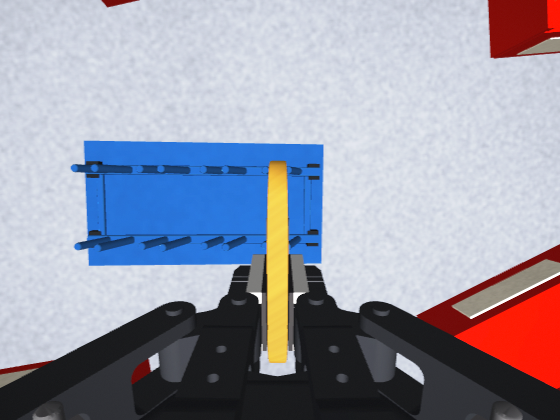

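Emit:
carry_out(rows=[[4, -0.03, -0.08, -0.06, 0], [4, -0.03, -0.12, -0.06, 0], [4, -0.03, -0.13, -0.02, 0], [4, -0.03, -0.13, -0.01, 0], [4, -0.03, -0.13, -0.01, 0], [4, -0.02, -0.13, -0.01, 0], [4, -0.01, -0.13, -0.01, 0], [4, 0, -0.13, 0, 0], [4, 0, -0.13, 0, 0.01], [4, 0, -0.13, 0, 0.01], [4, 0, -0.13, 0, 0.01], [4, 0, -0.13, 0, 0.01], [4, 0, -0.13, 0, 0.01], [4, 0, -0.13, 0, 0.01], [4, 0, -0.13, 0, 0], [4, 0, -0.08, 0, 0], [4, 0, -0.02, 0, 0], [4, 0, 0, 0, 0], [4, 0, 0, 0, 0]], newtons=60)

```text
t: 60.08
ee_pos: [0.4347, -0.1849, 0.1534]
orientation: [0.106, 0.988, 0.039, -0.105]
contact_force: [-0.4, 0.1, -2.6]
grip_width: 0.079
```

```bash
python3 - <<'E'
from h import *
s,im=snap('wrist','w75'); place(4,160,363,.12)
E
```

```text
t 60.1 pos [ 0.4347 -0.1844  0.1535] phi 168.18 tilt 12.92 F [ 0.6  0.4 -2.5] w 6.9
disc off [-0.0021  0.0017 -0.0212] zt.RY 0.056 zt [-0.2    0.1   -0.975] TCP [ 0.4372 -0.1877  0.1412]
t 60.1 pos [ 0.4347 -0.1844  0.1535] phi 168.18 tilt 12.92 F [ 0.6  0.4 -2.5] w 6.9
tool delta mm [-5.7 -3.4 11.2] L 13 units [-0.0228 -0.0137  0.0449] n 1 per row [-0.0228 -0.0137  0.0449]
roll deg 0.28 or -179.72 rows 1 each 0.0025
```

View pics/w75.png

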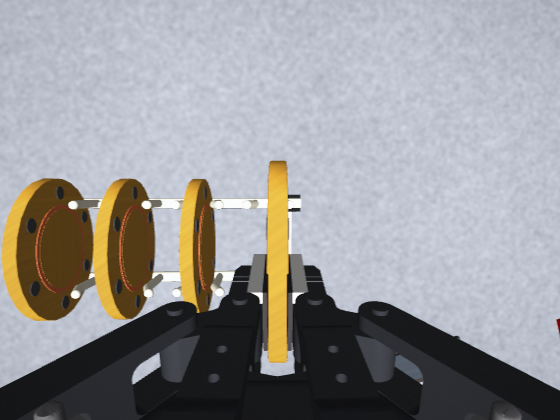

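Emit:
carry_out(rows=[[4, -0.02, -0.018, 0, 0], [4, 0, 0, 0, 0], [4, 0, 0, 0, 0]])

```text
t: 60.38
ee_pos: [0.4404, -0.1855, 0.1523]
orientation: [0.102, 0.988, 0.04, -0.105]
contact_force: [0.3, -0.4, -1.8]
grip_width: 0.08
```

```bash
python3 - <<'E'
from h import *
s,im=snap('wrist','w76'); place(4,160,363,.095)
E
```

```text
t 60.4 pos [ 0.4406 -0.1856  0.1524] phi 168.64 tilt 12.88 F [ 0.2  0.6 -2. ] w 6.9
disc off [-0.002   0.0017 -0.0212] zt.RY 0.057 zt [-0.199  0.101 -0.975] TCP [ 0.4372 -0.1878  0.1162]
t 60.4 pos [ 0.4406 -0.1856  0.1524] phi 168.64 tilt 12.88 F [ 0.2  0.6 -2. ] w 6.9
tool delta mm [-4.9 -5.  35.8] L 36 units [-0.0197 -0.0199  0.143 ] n 1 per row [-0.0197 -0.0199  0.143 ]
roll deg 0.74 or -179.26 rows 1 each 0.0065
```

View pics/w76.png

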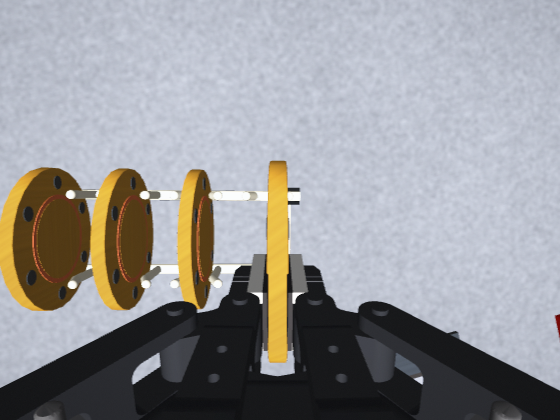

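Emit:
carry_out(rows=[[4, -0.012, -0.022, 0.02, 0.006], [4, 0, 0, 0.04, 0], [4, 0, 0, 0, 0], [4, 0, 0, 0, 0]])

```text
t: 60.77
ee_pos: [0.4401, -0.189, 0.1354]
orientation: [0.107, 0.988, 0.039, -0.104]
contact_force: [0.3, 0.6, -2.2]
grip_width: 0.077
```

```bash
python3 - <<'E'
from h import *
s,im=snap('wrist','w77'); place(4,160,363,.095)
E
```

```text
t 60.8 pos [ 0.4397 -0.1889  0.1353] phi 168.03 tilt 12.87 F [-0.5  0.9 -3.7] w 6.8
disc off [-0.002   0.0017 -0.0212] zt.RY 0.057 zt [-0.199  0.101 -0.975] TCP [ 0.4372 -0.1878  0.1162]
t 60.8 pos [ 0.4397 -0.1889  0.1353] phi 168.03 tilt 12.87 F [-0.5  0.9 -3.7] w 6.8
tool delta mm [-1.5 -0.5 19.3] L 19 units [-0.0059 -0.0021  0.0773] n 1 per row [-0.0059 -0.0021  0.0773]
roll deg 0.13 or -179.87 rows 1 each 0.0012
```

View pics/w77.png

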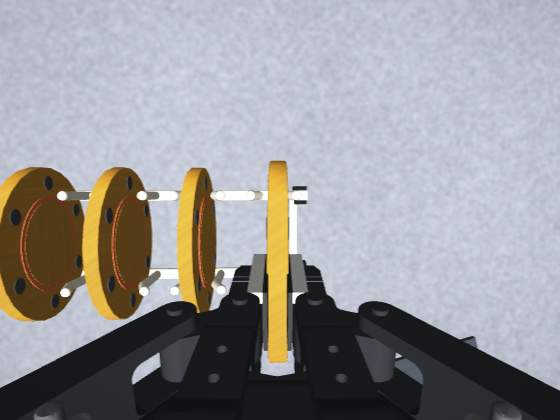

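```bash
python3 - <<'E'
from h import *
im=cv2.imread('pics/w77.png'); crop(im,200,150,330,310,5,'w77c')
s,p,M=st(); c=cam('wrist',s)
for x in(-.03,.03):
  for dy in (-.0115,.0115): print(proj(c,slot(4)-RY*.0007+RX*x+RY*dy+np.array([0,0,.061])))
E
```

```text
t 60.8 pos [ 0.4397 -0.1889  0.1353] phi 168.03 tilt 12.87 F [-0.5  0.9 -3.7] w 6.8
[255.67653998 192.59492978]
[291.60845709 192.21496693]
[256.96698836 285.58884012]
[292.42169202 284.70867948]
```

View pics/w77c.png

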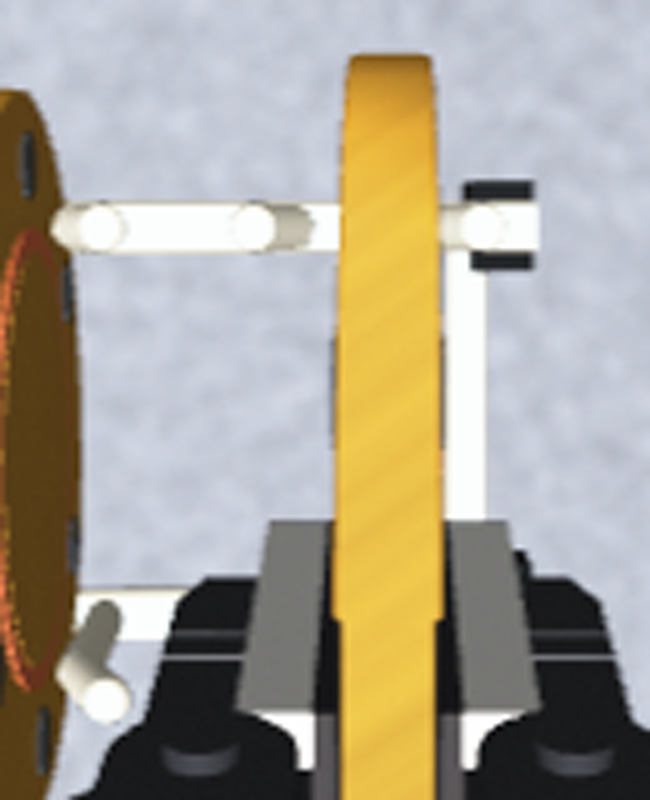

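Emit:
carry_out(rows=[[4, -0.006, -0.006, 0.04, 0], [4, -0.003, 0, 0.05, 0], [4, 0, 0, 0.02, 0], [4, 0, 0, 0, 0], [4, 0, 0, 0, 0]])

```text
t: 61.23
ee_pos: [0.4357, -0.1882, 0.1056]
orientation: [0.107, 0.988, 0.04, -0.105]
contact_force: [-0.1, 0.7, -2.4]
grip_width: 0.077
```

```bash
python3 - <<'E'
from h import *
s,im=snap('wrist','w78'); place(4,160,363,.0545)
E
```

```text
t 61.3 pos [ 0.4358 -0.1883  0.1057] phi 168.01 tilt 12.86 F [ 0.1 -0.3 -2.5] w 6.8
disc off [-0.002   0.0017 -0.0212] zt.RY 0.057 zt [-0.198  0.101 -0.975] TCP [ 0.4372 -0.1878  0.0757]
t 61.3 pos [ 0.4358 -0.1883  0.1057] phi 168.01 tilt 12.86 F [ 0.1 -0.3 -2.5] w 6.8
tool delta mm [-7.7 -0.9 29.1] L 30 units [-0.0308 -0.0034  0.1163] n 1 per row [-0.0308 -0.0034  0.1163]
roll deg 0.11 or -179.89 rows 1 each 0.0010
```

View pics/w78.png

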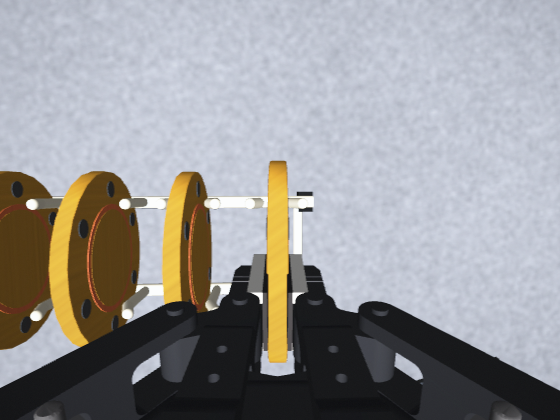

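Emit:
carry_out(rows=[[4, -0.012, -0.004, 0.04, 0], [4, -0.01, -0.002, 0.04, 0], [4, -0.008, 0, 0.02, 0], [4, 0, 0, 0.0, 0], [4, 0, 0, 0, 0]])

```text
t: 61.7
ee_pos: [0.4389, -0.1892, 0.0774]
orientation: [0.107, 0.988, 0.039, -0.104]
contact_force: [-0.1, 0.8, -2.6]
grip_width: 0.08
```

```bash
python3 - <<'E'
from h import *
s,im=snap('wrist','w79'); place(4,160,363,.0545)
E
```

```text
t 61.8 pos [ 0.4388 -0.1892  0.0775] phi 167.97 tilt 12.75 F [-0.  -0.5 -3.2] w 6.8
disc off [-0.002   0.0017 -0.0212] zt.RY 0.057 zt [-0.197  0.1   -0.975] TCP [ 0.4371 -0.1877  0.0757]
t 61.8 pos [ 0.4388 -0.1892  0.0775] phi 167.97 tilt 12.75 F [-0.  -0.5 -3.2] w 6.8
tool delta mm [1.5 1.  2.2] L 3 units [0.0061 0.0039 0.0089] n 1 per row [0.0061 0.0039 0.0089]
roll deg 0.07 or -179.93 rows 1 each 0.0006
```

View pics/w79.png

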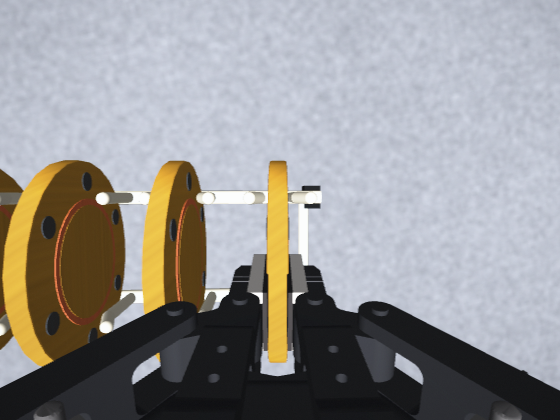

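Disc in slot 4, nearly at the rails. Lower the last bit, release, rise.

Emit:
carry_out(rows=[[4, 0.003, 0, 0.012, 0], [4, 0, 0, 0.006, 0], [4, 0, 0, 0, 0], [22, 0, 0, 0, 0], [22, 0, 0, 0, 0], [22, 0, 0, 0, 0]])

```text
t: 62.25
ee_pos: [0.4402, -0.189, 0.0786]
orientation: [0.107, 0.988, 0.037, -0.101]
contact_force: [-0.5, -0.4, -0.2]
grip_width: 0.256
```

```bash
python3 - <<'E'
from h import *
s,im=snap('wrist','w80'); st()
E
```

```text
t 62.3 pos [ 0.4402 -0.189   0.0785] phi 167.93 tilt 12.36 F [ 1.  -0.5 -0.1] w 21.8
```

View pics/w80.png

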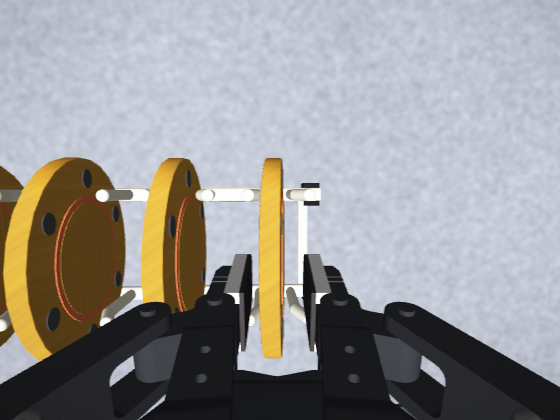

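Emit:
carry_out(rows=[[22, 0, 0, -0.06, 0], [22, 0, 0.01, -0.12, 0], [22, 0, 0.01, -0.16, 0], [22, 0, 0, -0.16, 0], [22, 0.1, 0, -0.1, 0], [22, 0.1, 0.1, 0, 0], [22, 0, 0.15, 0, 0], [22, 0, 0.15, 0, 0], [22, 0, 0.15, 0, 0], [22, 0, 0.15, 0, 0], [22, 0, 0.1, 0, 0], [22, 0, 0, 0, 0], [22, 0, 0, 0, 0]])

```text
t: 63.38
ee_pos: [0.4678, 0.013, 0.2536]
orientation: [0.111, 0.988, 0.039, -0.101]
contact_force: [0.0, -0.5, -0.1]
grip_width: 0.26
```

```bash
python3 - <<'E'
from h import *
st(); s,im=snap('top','t81'); crop(im,160,90,450,260,2.7,'t81c'); s,im=snap('scene','s81'); crop(im,140,180,400,380,3,'s81c')
E
```

```text
t 63.4 pos [0.4678 0.013  0.2536] phi 167.57 tilt 12.41 F [ 0.  -0.5 -0.1] w 22.2
```

View pics/t81c.png

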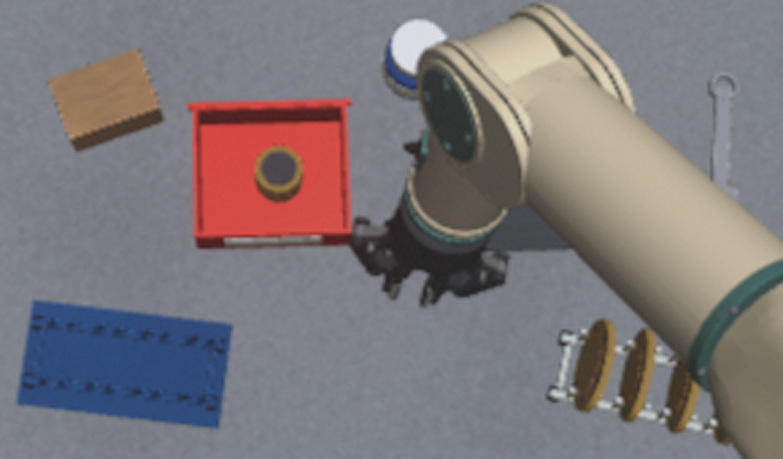

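View pics/s81c.png

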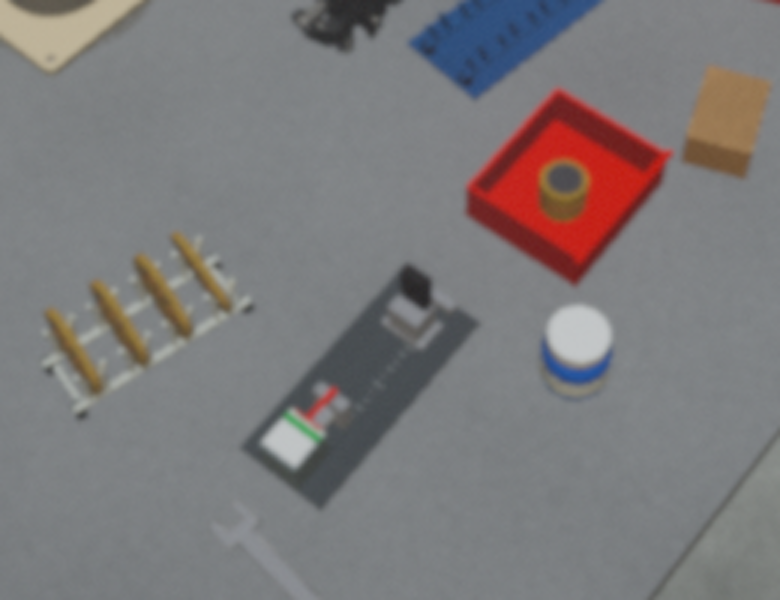

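```bash
python3 - <<'E'
from h import *
a=cv2.imread('pics/s6.png')  # jaw at stop first time
b=cv2.imread('pics/s81.png'); d=cv2.imread('pics/s33.png')
o=np.hstack([cv2.resize(x[255:310,250:310],None,fx=4.3,fy=4.3,interpolation=cv2.INTER_CUBIC) for x in (a,d,b)]); cv2.imwrite('pics/cmp.png',o)
E
```

```text
(no output)
```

View pics/cmp.png

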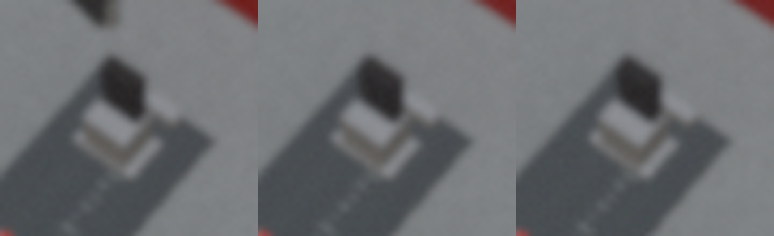

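```bash
python3 -c "
from h import *
print(arm.job_done())"
```

```text
the job is handed in; nothing more can be done
None
```

The job is done and handed in at about 63 s on the robot's clock; it reported no verdict.

**Caliper:** I opened the jaw to its stop and stood the coupling between the jaws. I closed the jaw until the pointer was in the middle of the green band and let go. The reading was still there about a second later, with the robot clear. I then slid the jaw fully open again, and the arm felt about 50 N against the end stop.

**Coupling:** It was knocked about 2 cm aside after the jaw was reopened. I measured it again and put it in the red bin farthest to the robot's right, the one seen at pixel (261, 154) in the top picture. My first re-grasp was too high, so I opened and gripped lower.

**Discs:** All four stand upright in the rack, one each in slots 1 to 4. While I was lowering disc 3, the arm drifted about 10 mm sideways and may have brushed a tine. I backed up and realigned before inserting it.

**Last checks:** The final overhead and scene pictures show:
- the cradle empty;
- the coupling upright in the bin;
- the jaw at the same place as when it was first on its stop, to within about a pixel (roughly 3 mm);
- the jar and carton looking undisturbed.

In the overhead picture the arm covers part of the disc in slot 4, which the scene picture shows. The wrench is only partly in view in the closing crops. I did not measure the jar, wrench or carton against their starting positions.

**What did not go cleanly:** The tool's tilt crept up to about 13° during the carrying moves, and I could not command it back. I allowed for it in the placements.

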